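Spice chest restock

ROBOT

A 7-joint arm with a two-finger parallel gripper is mounted at the origin on the work surface. World frame = base frame: x ahead of the robot, y to its left, z up, the work surface at z = 0. Lengths are in m, angles in rad, forces in N, time in s.
With the tool pointing down it reaches from about 0.425 to 0.925 m from the base axis. Payload 6.8 kg.
Tool frame: the origin (TCP) lies midway between the tips of the shut fingers; the grasp point (between the pads) lies 19 mm behind it; z points along the fingers, y is the direction in which the jaws open and shut (so a half turn about z gives the same grasp; the last joint's range is limited). The gripper opens to 85 mm and grips with 20 to 120 N. Pads are 22 mm wide; open, the fingers measure 114 mm over their backs; the gripper's body (76 mm by 85 mm) begins 54 mm behind the grasp point. The pads swing forward as they close: fully open they stand 13 mm farther back than shut.
Start: joints at [1.227, 0.477, 0.022, 1.555, -0.011, 1.109, -0.083], TCP at [0.158, -0.656, 0.195] pointing down, gripper open.
Joint ranges: [-2.96, 2.96], [-0.34, 2.1], [-1.41, 1.46], [0.24, 2.44], [-1.37, 4.51], [0.17, 1.92], [-2.96, 2.96]. Speed limits (rad/s): [2.39, 2.39, 3.14, 3.14, 3.14, 3.14, 3.14].

INTERFACE

Orientations are given as a rotation vector (axis times angle).
In Python, from bench import r, imaging gives the robot as it stands.
- The arm moves only by the tool jog_arm, never from a script. Its argument "rows" is a list of rows, each an object with "delta_rot": the turn, a rotation vector about the tool's x, y, z in degrees, a list of three; "xyz": the shift along the tool's x, y, z in cm, a list of three; "fingers": the closure, from 0 (fully open) to 1 (shut). A call has exactly 5 rows; each row is the pose to reach, as a shift and turn from the pose measured when the call began, along the tool's axes at that moment; what a row does not reach only later rows make up. A row lasts 1/12 s, in which the tool goes at most 41.7 mm and 7.16 degrees, less where a joint would pass 70% of its speed; a pose out of reach is approached as far as the arm can. A call with a gripper value outside its range is refused whole. The fingers move at their own pace and stop on an object; "grip_force" is the grip in N (left out, the last holds). Time passes only in rows, so rows that repeat a pose let the fingers close, or fill a call up. It gives the time, the measured TCP pose, the force and the opening at its end, in the units of the state.
- r.get_obs(): the state, without advancing time (a new reading comes with each control period).
- imaging.grab_frame(name): name is "side" or "top" or "wrist"; returns the picture (480x640x3 uint8, blue, green, red); there is no depth.
- imaging.camera_info(name): a dict with "camera_matrix" (3x3 intrinsics, pixels), "k1" (the pictures are not rectified: a ray, as slopes to the right and down, at radius r is drawn at 1 + k1 r^2 times it, then the intrinsics apply), "xyz" and "attitude" of the camera in the world. Camera axes: x right, y down, z forward; pixel columns grow to the right and rows downward; lengths in m; the calibration is good to about 2 mm. A picture is of the moment at which its call begins: read the wrist's pose just before it. camera_info takes no time and is no camera call; for the wrist camera it gives the pose at the moment of the call.
- r.hand_in(): hands the job in, once; it reports no verdict.
Trained networks look in the newest picture that a camera, given by its name, has taken for a name from the list of things; names that differ only in an ending like _2 or _b are one class to them, and where a whole thing is asked for, a point or a joint stands for the part that bears it (a point fixed in the world has none). Each returns a list of dicts, best first, with "conf" (0 to 1); they miss things now and then, are a little off and sometimes report something else, mostly with a low value. They report only what shows in the picture. A call takes as long as a camera call.
- imaging.find_in(camera, query): "position" ([column, row] in pixels, amid what is visible of it).
- imaging.cut_out(camera, query): "region" (480x640 bool, what is visible of it) and "position" ([column, row] in pixels, amid what is visible of it).
- imaging.tip_of(camera, query): "position" ([column, row] in pixels: a listed point, or the origin of a listed thing).
The state is a dict: "clock": time; "joints": joint angles; "qvel": joint speeds; "tau": joint torques, N m; "tcp_pos": TCP position; "orientation": TCP orientation; "contact_force": force on the tool from outside, world axes, zero at the start; "moment": the same for the moment, N m; "grip_width": finger opening in m.
Only numpy, scipy, OpenCV 4.12 (cv2) and the standard library are available. Lean on these libraries where they do the work, as an engineer would, in place of code of your own. Each camera call takes 0.05 s, during which the arm holds its last target.

TASK

Restock the white steel spice chest: raise its lid and lock the folding stay straight, lift the loose white hood off the blue tray and set it down flat on the bench beside it, then take every jar lying on the tray and stand it upright on the chest floor in a free place of the two jar lanes (the middle one and the one away from the stay), among the jars already there, all left standing in their lanes. With all jars in, break the stay's knee and lower the lid fully shut without letting it fall, and leave the other things on the bench where they are.

Things in the scene. Friction and masses are not known exactly. Their poses are not given: they have to be found in the camera images.
- chest: White steel spice chest, fixed, 235 (x) x 270 (y) mm, walls 70 mm high (114 at the hinge side), with a deep hinged lid, 118 mm high when shut. Origin: centre of its underside, on the bench; z up. Hinge at the +x side; front at -x; folding stay on the -y side. Two low dividers (tops 30 mm above the origin) part three lanes along x: flat tins at y = -87 mm, jar lanes at y = 0 and +87 mm.
- lane_mid (a point): Centre of the middle jar lane, on the chest's floor, 6 mm above its origin. A lane is 226 mm long (chest's x) and 83 mm wide and has places for three jars, at x = +72, -2 and -72 mm. The far jar lane is the same, 87 mm to the +y side. The places at +72 mm, next to the hinge, hold stock jars at the start; of the other four in the two lanes one does.
- lid (a joint): Hinge of the lid: 0 shut, grows as it opens; the straight stay stops it at 1.48 rad. 0.8 kg. The hinge is stiff (0.3 N m): the lid stays where it is left above about 1.35 rad, and falls shut from below about 1.25 rad unless held.
- lid_hinge (a point): Middle of the lid's hinge line (the line runs along the chest's y), at x = +117.5 mm and 114 mm above the chest's origin.
- lid_handle (a point): Middle of the black bar handle on top of the lid near its front: round bar 12 mm thick and 100 mm long along the chest's y, on two feet, its axis 36 mm above the lid's top; with the lid shut it lies 205 mm from the hinge line towards the front (-x of the chest) and 40 mm above it. It turns with the lid about the hinge.
- stay_knee (a joint): Angle of the stay's knee: 0 folded (lid shut), 2.74 dead straight; pushed past straight it stops at 2.86, which is locked (over centre), and stays there. Below 2.74 it is not locked, and folds as the lid comes down.
- knee_knob (a point): Middle of the red knob on the knee of the stay, a round pin 18 mm thick and 42 mm long that sticks out along the chest's -y from the link; this point is 34.5 mm off the chest's side. The knee turns about stay_foot at 125 mm. With the lid up, moving the knob away from the hinge (towards the chest's front, and a little up) straightens and locks the stay; moving it back towards the hinge breaks it. A few newtons do it.
- stay_foot (a point): The pivot of the stay's lower link on the chest's side, at the same distance off the chest's side as the knob's middle. The lower link turns about the chest's y.
- tray: Shallow blue delivery tray, fixed, 334 (x) x 176 (y) mm with a rim only 12 mm high, floor and rim 4 mm thick, with up to three jars lying in it, 95 mm apart in x, their caps towards its -y side. Origin: centre of its underside, on the bench; z up.
- cover_knob (a point): Middle of the blue knob (26 mm across, 44 mm tall) on top of the loose white hood that covers the tray: an upside-down box 322 x 164 mm, 58 mm tall with 3 mm walls, open below, standing on the tray's floor inside the rim; about 0.22 kg. The knob's middle is 80 mm above the hood's lower edge, so 80 mm above the bench when it stands flat there; z axis points up out of the hood, x along its long side.
- tin1_mid (a point): Flat tin (62 mm across, 48 mm tall) in the chest's tin lane; point half-way up. Leave alone.
- tin2_mid (a point): The other flat tin in the chest's tin lane, of the same size. Leave alone.
- can: Red food can 74 mm across, 110 mm tall, standing on the bench; origin under its centre. Leave alone.
- carton: Cardboard carton 65 x 90 x 130 mm standing on the bench; origin under its centre. Leave alone.
- jar1_mid (a point): A square glass spice jar with a round red cap, lying on its side on the tray at the start. 46 x 46 mm body 80 mm tall, cap 36 mm across and 22 mm tall on top, 102 mm in all, 0.2 kg. This point is half-way up on its axis; its z axis points from the base to the cap, and the middle of the cap is 40 mm along +z. May be absent.
- jar2_mid (a point): A square glass spice jar with a round red cap, lying on its side on the tray at the start. 46 x 46 mm body 80 mm tall, cap 36 mm across and 22 mm tall on top, 102 mm in all, 0.2 kg. This point is half-way up on its axis; its z axis points from the base to the cap, and the middle of the cap is 40 mm along +z. May be absent.
- jar3_mid (a point): A square glass spice jar with a round red cap, lying on its side on the tray at the start. 46 x 46 mm body 80 mm tall, cap 36 mm across and 22 mm tall on top, 102 mm in all, 0.2 kg. This point is half-way up on its axis; its z axis points from the base to the cap, and the middle of the cap is 40 mm along +z. May be absent.
- stock1_mid (a point): A standing spice jar (stock) with a black cap, of the same shape and size as the red-capped jars (46 x 46 mm, 102 mm tall), already in a jar lane of the chest. This point is half-way up; z axis points to the cap. May be absent.
- stock2_mid (a point): A standing spice jar (stock) with a black cap, of the same shape and size as the red-capped jars (46 x 46 mm, 102 mm tall), already in a jar lane of the chest. This point is half-way up; z axis points to the cap. May be absent.
- stock3_mid (a point): A standing spice jar (stock) with a black cap, of the same shape and size as the red-capped jars (46 x 46 mm, 102 mm tall), already in a jar lane of the chest. This point is half-way up; z axis points to the cap. May be absent.
- stock4_mid (a point): A standing spice jar (stock) with a black cap, of the same shape and size as the red-capped jars (46 x 46 mm, 102 mm tall), already in a jar lane of the chest. This point is half-way up; z axis points to the cap. May be absent.
- stock5_mid (a point): A standing spice jar (stock) with a black cap, of the same shape and size as the red-capped jars (46 x 46 mm, 102 mm tall), already in a jar lane of the chest. This point is half-way up; z axis points to the cap. May be absent.
- stock6_mid (a point): A standing spice jar (stock) with a black cap, of the same shape and size as the red-capped jars (46 x 46 mm, 102 mm tall), already in a jar lane of the chest. This point is half-way up; z axis points to the cap. May be absent.

How it is judged:
On the way, in this order (a step that is already met when the one before it is completed fails the run):
1. the lid is up and the stay locked straight, let go of (value of joint lid above 1.4 rad and value of joint stay_knee above 2.79 rad and contact force between the fingers and chest below 0.5 N), for 0.3 s.
2. every jar stands in a jar lane with the stay locked (angle between each of jar1_mid, jar2_mid, jar3_mid's own z axis and vertical below 0.15 rad and z of jar1_mid in the frame of chest between 0.05 and 0.064 m and x of jar1_mid in the frame of chest between -0.1 and 0.1 m and y of jar1_mid in the frame of chest between -0.035 and 0.122 m and z of jar2_mid in the frame of chest between 0.05 and 0.064 m and x of jar2_mid in the frame of chest between -0.1 and 0.1 m and y of jar2_mid in the frame of chest between -0.035 and 0.122 m and z of jar3_mid in the frame of chest between 0.05 and 0.064 m and x of jar3_mid in the frame of chest between -0.1 and 0.1 m and y of jar3_mid in the frame of chest between -0.035 and 0.122 m and value of joint lid above 1.4 rad and value of joint stay_knee above 2.79 rad), for 0.3 s.
3. the stay's knee is broken while the lid is still up (value of joint stay_knee below 2.64 rad and value of joint lid above 0.5 rad).
At the end, for the whole second after the job is handed in: The lid is shut (within 0.03 rad); every jar and every stock jar stands upright (within 0.15 rad) on the chest floor in one of the two jar lanes; the hood stands flat on the bench (its knob's middle below 86 mm, tilted less than 0.08 rad), off the tray (middles over 140 mm apart) (value of joint lid below 0.03 rad and angle between each of jar1_mid, jar2_mid, jar3_mid, stock1_mid, stock2_mid, stock3_mid, stock4_mid, stock5_mid, stock6_mid's own z axis and vertical below 0.15 rad and z of jar1_mid in the frame of chest between 0.05 and 0.064 m and x of jar1_mid in the frame of chest between -0.1 and 0.1 m and y of jar1_mid in the frame of chest between -0.035 and 0.122 m and z of jar2_mid in the frame of chest between 0.05 and 0.064 m and x of jar2_mid in the frame of chest between -0.1 and 0.1 m and y of jar2_mid in the frame of chest between -0.035 and 0.122 m and z of jar3_mid in the frame of chest between 0.05 and 0.064 m and x of jar3_mid in the frame of chest between -0.1 and 0.1 m and y of jar3_mid in the frame of chest between -0.035 and 0.122 m and z of stock1_mid in the frame of chest between 0.05 and 0.064 m and x of stock1_mid in the frame of chest between -0.1 and 0.1 m and y of stock1_mid in the frame of chest between -0.035 and 0.122 m and z of stock2_mid in the frame of chest between 0.05 and 0.064 m and x of stock2_mid in the frame of chest between -0.1 and 0.1 m and y of stock2_mid in the frame of chest between -0.035 and 0.122 m and z of stock3_mid in the frame of chest between 0.05 and 0.064 m and x of stock3_mid in the frame of chest between -0.1 and 0.1 m and y of stock3_mid in the frame of chest between -0.035 and 0.122 m and z of stock4_mid in the frame of chest between 0.05 and 0.064 m and x of stock4_mid in the frame of chest between -0.1 and 0.1 m and y of stock4_mid in the frame of chest between -0.035 and 0.122 m and z of stock5_mid in the frame of chest between 0.05 and 0.064 m and x of stock5_mid in the frame of chest between -0.1 and 0.1 m and y of stock5_mid in the frame of chest between -0.035 and 0.122 m and z of stock6_mid in the frame of chest between 0.05 and 0.064 m and x of stock6_mid in the frame of chest between -0.1 and 0.1 m and y of stock6_mid in the frame of chest between -0.035 and 0.122 m and angle between cover_knob's own z axis and vertical below 0.08 rad and height (world z) of cover_knob below 0.086 m and horizontal distance between cover_knob and tray above 0.14 m); the robot touches nothing.
It fails at once if the lid falls or is slammed (faster than 2 rad/s downwards) (velocity of joint lid below -2 rad/s).
It fails at once if the can, the carton or a tin in the chest is shoved more than 3 cm (distance of any of can, carton, tin1_mid, tin2_mid from where it was at the start of the episode above 0.03 m).
Of jar1, jar2, jar3 only 1 to 3 are there at a start; the rules pass over those that are not, and their reading is None.
Of stock3, stock4, stock5, stock6 only 1 to 1 are there at a start; the rules pass over those that are not, and their reading is None.
At some moment in a run one of cover may be knocked a few centimetres aside while the robot is not near it.
It also fails if it takes over 210 s, if anything falls off the work surface, if the arm or the gripper's body presses on something with over 40 N, if the wrist force passes 120 N, or if a joint passes its speed limit or range.

## Working session

There is one attempt and no reset: what is moved stays moved. The work goes in short steps, Python scripts to look and compute and a tool call to move; the robot and the scene stay as the last step left them, time stands still between calls to the robot, and variables do not carry over. Pictures are saved under pics/ and viewed, and the job is handed in when it is done.

Besides the shell and the picture viewer there is one more tool, called after "Request:" by a JSON object that holds its "api" and its "payload", one argument or row to a line. jog_arm: Moves the arm, as the interface text tells. Its arguments: {"type":"object","properties":{"rows":{"type":"array","items":{"type":"object","properties":{"delta_rot":{"type":"array","items":{"type":"number"}},"xyz":{"type":"array","items":{"type":"number"}},"fingers":{"type":"number"}}}},"grip_force":{"type":"number"}},"required":["rows"]}

```bash
ls -la; mkdir -p pics; cat > h.py <<'E'
import numpy as np, cv2, sys
from scipy.spatial.transform import Rotation as R
from bench import r, imaging
E
python3 - <<'E'
from h import *
o=r.get_obs()
for k,v in o.items(): print(k,np.round(v,4))
for n in ["side","top","wrist"]:
    print(n,imaging.camera_info(n))
for n in ["side","top"]:
    cv2.imwrite(f"pics/{n}0.png",imaging.grab_frame(n))
E
```

```text
total 12
drwxr-xr-x  3 agent agent 4096 Dec  7 02:37 .
drwxr-xr-x 23 root  root  4096 Dec  7 02:36 ..
drwxr-xr-x  2 agent agent 4096 Dec  7 02:37 pics
clock 0.0
joints [ 1.2269  0.4778  0.0224  1.5565 -0.0115  1.1093 -0.0831]
qvel [-0.0009  0.0003 -0.0006 -0.0009 -0.0013 -0.002   0.0003]
tau [ 5.00000e-04 -5.96444e+01  1.60790e+00 -2.81198e+01  1.24000e-02
  9.40000e-03 -0.00000e+00]
tcp_pos [ 0.1575 -0.6557  0.1944]
orientation [-3.118e+00 -3.694e-01  6.000e-04]
contact_force [-0.0809  0.2765  0.416 ]
moment [-0.028  -0.0057  0.0315]
grip_width 0.0855
side {'camera_matrix': array([[619.00077502,   0.        , 321.23496731],
       [  0.        , 619.00077502, 238.25621359],
       [  0.        ,   0.        ,   1.        ]]), 'k1': 0.03196552352865969, 'xyz': array([0.40286032, 0.95151654, 0.85430853]), 'attitude': array([-0.24708405,  2.73660718, -1.33585899])}
top {'camera_matrix': array([[473.36556772,   0.        , 313.10784244],
       [  0.        , 473.36556772, 242.38435185],
       [  0.        ,   0.        ,   1.        ]]), 'k1': -0.099860186473019, 'xyz': array([ 0.38303344, -0.00475948,  1.13738907]), 'attitude': array([-2.13909123,  2.12235197, -0.17827293])}
wrist {'camera_matrix': array([[427.4312736 ,   0.        , 326.38002337],
       [  0.        , 427.4312736 , 233.96161682],
       [  0.        ,   0.        ,   1.        ]]), 'k1': -0.08503692296843389, 'xyz': array([ 0.23394857, -0.63595669,  0.37203223]), 'attitude': array([ 2.26178139, -1.78412812, -0.28829264])}
```

View pics/side0.png

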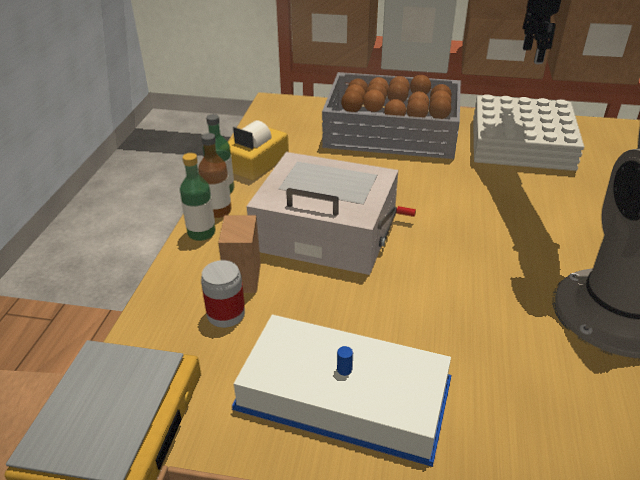

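View pics/top0.png

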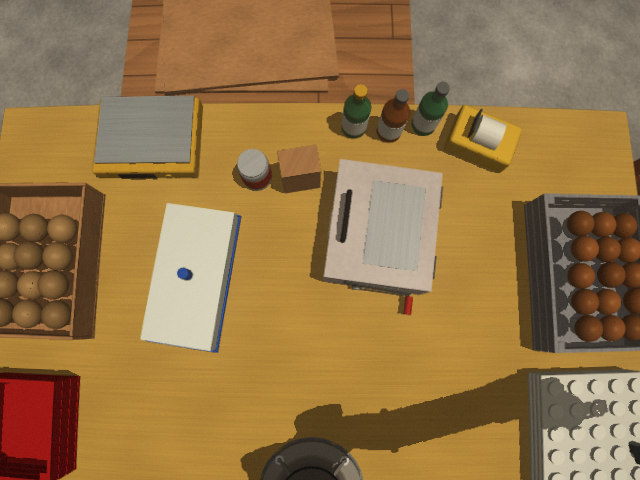

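```bash
cat >> h.py <<'E'
from scipy.optimize import least_squares
def cam(n):
    c=imaging.camera_info(n); return c['camera_matrix'],c['k1'],np.array(c['xyz']),R.from_rotvec(c['attitude'])
def proj(c,P):
    K,k,t,A=c; p=A.inv().apply(np.atleast_2d(P)-t); s=p[:,:2]/p[:,2:]
    s=s*(1+k*(s**2).sum(1,keepdims=True)); return s*[K[0,0],K[1,1]]+K[:2,2]
def ray(c,px):
    K,k,t,A=c; d=(np.array(px,float)-K[:2,2])/[K[0,0],K[1,1]]; s=d.copy()
    for _ in range(20): s=d/(1+k*(s@s))
    v=A.apply([s[0],s[1],1]); return t,v/np.linalg.norm(v)
def onz(c,px,z):
    t,v=ray(c,px); return t+v*(z-t[2])/v[2]
def tri(obs):
    A=np.zeros((3,3));b=np.zeros(3)
    for c,px in obs:
        t,v=ray(c,px);M=np.eye(3)-np.outer(v,v);A+=M;b+=M@t
    return np.linalg.solve(A,b)
def grab(n):
    c=cam(n); im=imaging.grab_frame(n); return c,im
def tips(n,names,mn=0.2):
    out={}
    for q in names:
        L=imaging.tip_of(n,q)
        if L and L[0]['conf']>mn: out[q]=(np.array(L[0]['position']),L[0]['conf'])
    return out
E
python3 - <<'E'
from h import *
names=["chest","lid_handle","lid_hinge","knee_knob","stay_foot","tray","cover_knob","can","carton"]
D={}
for n in ["side","top"]:
    c,im=grab(n); t=tips(n,names); D[n]=(c,t)
    for q in t: print(n,q,np.round(t[q][0],1),round(t[q][1],2))
for q in names:
    o=[(D[n][0],D[n][1][q][0]) for n in D if q in D[n][1]]
    if len(o)==2:
        P=tri(o); print(q,np.round(P,4),[np.round(proj(c,P)[0]-px,1) for c,px in o])
print(r.get_obs()['clock'])
E
```

```text
side chest [326.2 233.8] 0.92
side lid_handle [313.5 194.8] 0.76
side lid_hinge [338.7 161.9] 0.85
side knee_knob [404.4 209.5] 0.74
side stay_foot [394.8 242.1] 0.52
side cover_knob [342.4 357.3] 0.96
side can [227.1 310. ] 0.84
side carton [242.1 277.9] 0.69
top chest [376.2 230.5] 0.63
top lid_handle [343.4 213.8] 0.67
top lid_hinge [437.7 233.6] 0.89
top knee_knob [410.3 307.9] 0.71
top stay_foot [357.1 302.4] 0.57
top cover_knob [186.4 272.5] 0.67
top can [257.9 178.1] 0.73
top carton [303.6 179.7] 0.86
chest [ 0.6068 -0.1555 -0.0086] [array([-1.9, -0.5]), array([0. , 1.8])]
lid_handle [ 0.6128 -0.0644  0.1575] [array([-0.5, -0.1]), array([0. , 0.5])]
lid_hinge [ 0.5884 -0.2775  0.109 ] [array([2.6, 0.6]), array([-0.1, -2.8])]
knee_knob [ 0.4265 -0.2281  0.0287] [array([2.6, 0.3]), array([-0. , -2.6])]
stay_foot [ 0.438  -0.1037  0.0283] [array([2.4, 0.3]), array([-0. , -2.3])]
cover_knob [0.4951 0.2844 0.0851] [array([1.1, 0.2]), array([ 0. , -0.8])]
can [0.7418 0.1391 0.0078] [array([1.4, 0.4]), array([-0.1, -1.2])]
carton [ 0.745   0.0258 -0.0094] [array([1.9, 0.6]), array([-0.1, -1.7])]
1.1
```

```bash
python3 - <<'E'
from h import *
T,im=grab("top"); S,im2=grab("side")
obs=[("side",[0,0,0],[326.2,233.8]),("side",[-.0875,0,.154],[313.5,194.8]),("side",[.1175,0,.114],[338.7,161.9]),
("top",[-.0875,0,.154],[343.4,213.8]),("top",[0,0,0],[376.2,230.5]),("top",[.1175,0,.114],[437.7,233.6])]
C={"top":T,"side":S}
def W(p,P): 
    a=p[2];M=R.from_euler('z',a).as_matrix(); return np.atleast_2d(P)@M.T+[p[0],p[1],0]
f=lambda p:np.concatenate([proj(C[n],W(p,P))[0]-px for n,P,px in obs])
s=least_squares(f,[.6,-.16,-1.7],loss='soft_l1'); print(s.x,np.round(s.fun,1))
for z in (0,.118):
    cor=[[a*.1175,b*.135,z] for a,b in((-1,-1),(1,-1),(1,1),(-1,1))]
    for c,i in((T,im),(S,im2)):
        cv2.polylines(i,[np.round(proj(c,W(s.x,cor))*8).astype(int)],True,(0,0,255),1,cv2.LINE_AA,3)
a=cv2.resize(im[130:330,260:500],None,fx=3,fy=3); b=cv2.resize(im2[130:330,190:430],None,fx=3,fy=3)
cv2.imwrite("pics/t1.png",a);cv2.imwrite("pics/s1.png",b)
E
```

```text
[ 0.60350091 -0.15416349 -1.68652287] [-0.6 -2.9 -0.6  0.5  1.5  0.1  1.2  0.5 -0.   2.4 -2.5 -4. ]
```

View pics/t1.png

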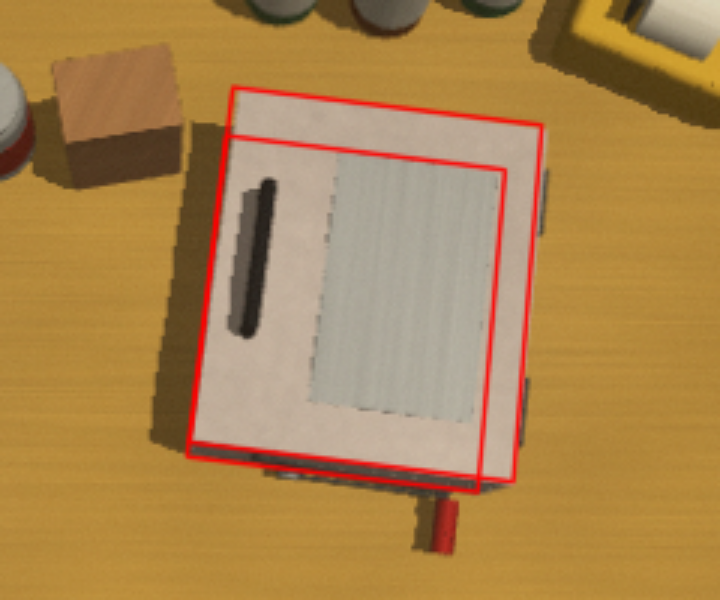

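View pics/s1.png

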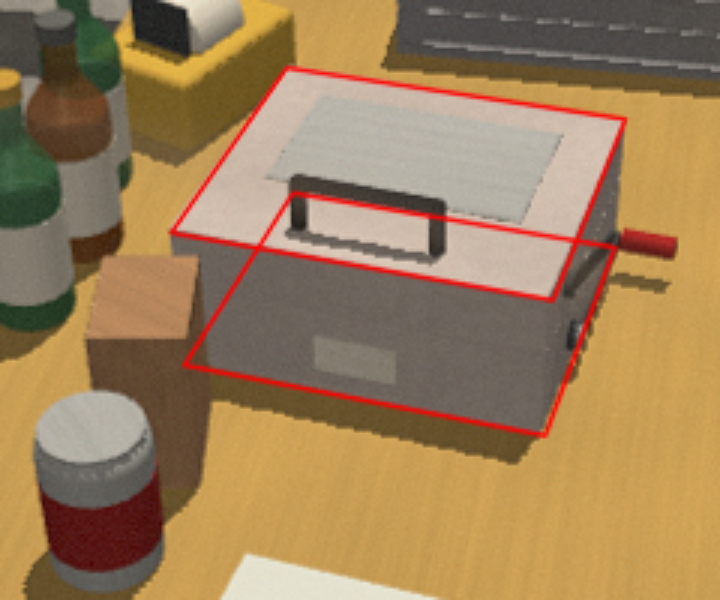

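```bash
cat >> h.py <<'E'
CH=np.array([0.6035,-0.1542]); CY=-1.6865
RC=R.from_euler('z',CY)
def c2w(P): return RC.apply(np.asarray(P,float))+[CH[0],CH[1],0]
def w2c(P): return RC.inv().apply(np.asarray(P,float)-[CH[0],CH[1],0])
def state():
    o=r.get_obs(); return o,np.array(o['tcp_pos']),R.from_rotvec(o['orientation'])
def frame(z,y):
    z=np.array(z,float);z/=np.linalg.norm(z);y=np.array(y,float);y-=z*(y@z);y/=np.linalg.norm(y)
    return R.from_matrix(np.stack([np.cross(y,z),y,z],1))
def near(Rt,Rc):
    a=Rt; b=Rt*R.from_euler('z',np.pi)
    return a if (Rc.inv()*a).magnitude()<(Rc.inv()*b).magnitude() else b
def rel(pos,Rt=None,nearest=True,lab=''):
    o,p,Rc=state()
    if Rt is None: Rt=Rc
    if nearest: Rt=near(Rt,Rc)
    print(lab,'xyz_cm',np.round(Rc.inv().apply(np.array(pos)-p)*100,2),'rot_deg',np.round((Rc.inv()*Rt).as_rotvec(degrees=True),1))
    return Rt
def show():
    o,p,Rc=state(); M=Rc.as_matrix()
    print('t',round(o['clock'],2),'tcp',np.round(p,4),'toolx',np.round(M[:,0],3),'y',np.round(M[:,1],3),'z',np.round(M[:,2],3),'F',np.round(o['contact_force'],1),'w',round(o['grip_width'],4),'q',np.round(o['joints'],2))
E
python3 - <<'E'
from h import *
show()
P=c2w([-.0875,0,.154]); print(P, 'chestx',RC.apply([1,0,0]))
print('foot',w2c([.438,-.1037,.0283]),'knob',w2c([.4265,-.2281,.0287]))
D=frame([0,0,-1],RC.apply([1,0,0]))
rel(P+[0,0,.2],D,lab='above'); rel([0.4,-.4,.40],D,lab='mid')
E
```

```text
t 1.2 tcp [ 0.1577 -0.6563  0.1954] toolx [0.972 0.234 0.   ] y [ 0.234 -0.972  0.   ] z [ 0. -0. -1.] F [ 0.3 -0.8 -1.2] w 0.0855 q [ 1.23  0.48  0.02  1.56 -0.01  1.11 -0.08]
[ 0.6136015  -0.06728504  0.154     ] chestx [-0.11544569 -0.99331379  0.        ]
foot [-0.03105609 -0.17022344  0.0283    ] knob [ 0.09383978 -0.16728511  0.0287    ]
above xyz_cm [ 58.09 -46.63 -15.86] rot_deg [ 0.  -0.  20.1]
mid xyz_cm [ 29.55 -19.26 -20.46] rot_deg [ 0.  -0.  20.1]
```

Request:
{"api": "jog_arm", "payload": {
  "rows": [
    {"xyz":[2,-2,-4],"delta_rot":[0,0,3]},
    {"xyz":[4,-4,-8],"delta_rot":[0,0,6]},
    {"xyz":[7,-6,-11],"delta_rot":[0,0,9]},
    {"xyz":[10,-9,-13],"delta_rot":[0,0,12]},
    {"xyz":[13,-11,-15],"delta_rot":[0,0,15]}
  ]
}}

```text
$.rows[0]: bad value
```

```bash
cat > n.py <<'E'
from h import *
show()
D=frame([0,0,-1],RC.apply([1,0,0])); P=c2w([-.0875,0,.154])
rel(P+[0,0,.2],D,lab='above')
E
python3 n.py
```

```text
t 1.2 tcp [ 0.1577 -0.6563  0.1954] toolx [0.972 0.234 0.   ] y [ 0.234 -0.972  0.   ] z [ 0. -0. -1.] F [ 0.3 -0.8 -1.2] w 0.0855 q [ 1.23  0.48  0.02  1.56 -0.01  1.11 -0.08]
above xyz_cm [ 58.09 -46.63 -15.86] rot_deg [ 0.  -0.  20.1]
```

Fingers are required in each row.

Request:
{"api": "jog_arm", "payload": {
  "rows": [
    {"xyz":[2,-2,-4],"delta_rot":[0,0,3],"fingers":0},
    {"xyz":[4,-4,-8],"delta_rot":[0,0,6],"fingers":0},
    {"xyz":[7,-6,-11],"delta_rot":[0,0,9],"fingers":0},
    {"xyz":[10,-9,-13],"delta_rot":[0,0,12],"fingers":0},
    {"xyz":[13,-11,-15],"delta_rot":[0,0,15],"fingers":0}
  ]
}}

```text
clock: 1.62
tcp_pos: [0.2455, -0.5338, 0.3358]
orientation: [3.14, -0.048, 0.001]
contact_force: [1.0, 0.3, -0.4]
grip_width: 0.0853
```

```bash
python3 n.py
```

```text
t 1.62 tcp [ 0.2455 -0.5338  0.3358] toolx [ 1.    -0.03   0.001] y [-0.03  -1.     0.002] z [ 0.001 -0.002 -1.   ] F [ 1.   0.3 -0.4] w 0.0853 q [ 1.01  0.23  0.02  1.59 -0.01  1.32 -0.56]
above xyz_cm [ 35.38 -47.75  -1.87] rot_deg [ 0.1 -0.   4.9]
```

Request:
{"api": "jog_arm", "payload": {
  "rows": [
    {"xyz":[35.4,-47.7,-1.9],"delta_rot":[0,0,4.9],"fingers":0},
    {"xyz":[35.4,-47.7,-1.9],"delta_rot":[0,0,4.9],"fingers":0},
    {"xyz":[35.4,-47.7,-1.9],"delta_rot":[0,0,4.9],"fingers":0},
    {"xyz":[35.4,-47.7,-1.9],"delta_rot":[0,0,4.9],"fingers":0},
    {"xyz":[35.4,-47.7,-1.9],"delta_rot":[0,0,4.9],"fingers":0}
  ]
}}

```text
clock: 2.03
tcp_pos: [0.3753, -0.3694, 0.3415]
orientation: [3.134, -0.182, 0.002]
contact_force: [1.3, -0.2, -0.3]
grip_width: 0.0853
```

```bash
python3 n.py
```

```text
t 2.03 tcp [ 0.3753 -0.3694  0.3415] toolx [ 0.993 -0.116  0.001] y [-0.116 -0.993  0.002] z [ 0.001 -0.002 -1.   ] F [ 1.3 -0.2 -0.3] w 0.0853 q [ 0.76  0.13 -0.11  1.7   0.02  1.31 -1.04]
above xyz_cm [ 20.17 -32.76  -1.29] rot_deg [ 0.1 -0.1 -0. ]
```

Request:
{"api": "jog_arm", "payload": {
  "rows": [
    {"xyz":[20.2,-32.8,-1.3],"delta_rot":[0,0,0],"fingers":0},
    {"xyz":[20.2,-32.8,-1.3],"delta_rot":[0,0,0],"fingers":0},
    {"xyz":[20.2,-32.8,-1.3],"delta_rot":[0,0,0],"fingers":0},
    {"xyz":[20.2,-32.8,-1.3],"delta_rot":[0,0,0],"fingers":0},
    {"xyz":[20.2,-32.8,-1.3],"delta_rot":[0,0,0],"fingers":0}
  ]
}}

```text
clock: 2.45
tcp_pos: [0.5041, -0.2057, 0.3485]
orientation: [3.134, -0.182, 0.003]
contact_force: [1.5, -1.7, 0.0]
grip_width: 0.0854
```

```bash
python3 n.py
```

```text
t 2.45 tcp [ 0.5041 -0.2057  0.3485] toolx [ 0.993 -0.116  0.002] y [-0.116 -0.993  0.002] z [ 0.002 -0.003 -1.   ] F [ 1.5 -1.7  0. ] w 0.0854 q [ 0.5   0.16 -0.27  1.64  0.05  1.34 -1.46]
above xyz_cm [  9.27 -15.02  -0.57] rot_deg [ 0.1 -0.1 -0. ]
```

Request:
{"api": "jog_arm", "payload": {
  "rows": [
    {"xyz":[9.3,-15.0,0],"delta_rot":[0,0,0],"fingers":0},
    {"xyz":[9.3,-15.0,3],"delta_rot":[0,0,0],"fingers":0},
    {"xyz":[9.3,-15.0,5],"delta_rot":[0,0,0],"fingers":0},
    {"xyz":[9.3,-15.0,9],"delta_rot":[0,0,0],"fingers":0},
    {"xyz":[9.3,-15.0,11],"delta_rot":[0,0,0],"fingers":0}
  ]
}}

```text
clock: 2.87
tcp_pos: [0.6111, -0.0716, 0.2565]
orientation: [3.135, -0.177, 0.012]
contact_force: [-0.0, -1.5, -0.7]
grip_width: 0.0851
```

```bash
cat > n.py <<'E'
from h import *
show()
D=frame([0,0,-1],RC.apply([1,0,0])); P=c2w([-.0875,0,.154])
rel(P+[0,0,-.019],D,lab='grasp')
c,im=grab('wrist')
L=imaging.tip_of('wrist','lid_handle'); print(L[:1])
if L: print(onz(c,L[0]['position'],.154),P)
cv2.imwrite('pics/w1.png',im)
E
python3 n.py
```

```text
t 2.87 tcp [ 0.6111 -0.0716  0.2565] toolx [ 0.994 -0.113  0.007] y [-0.113 -0.994  0.001] z [ 0.007 -0.002 -1.   ] F [-0.  -1.5 -0.7] w 0.0851 q [ 0.28  0.35 -0.35  1.62  0.13  1.19 -1.78]
grasp xyz_cm [ 0.11 -0.46 12.15] rot_deg [ 0.  -0.4  0.2]
[{'position': [325.9, 213.9], 'conf': 0.93}]
[ 0.61294228 -0.06990659  0.154     ] [ 0.6136015  -0.06728504  0.154     ]
```

View pics/w1.png

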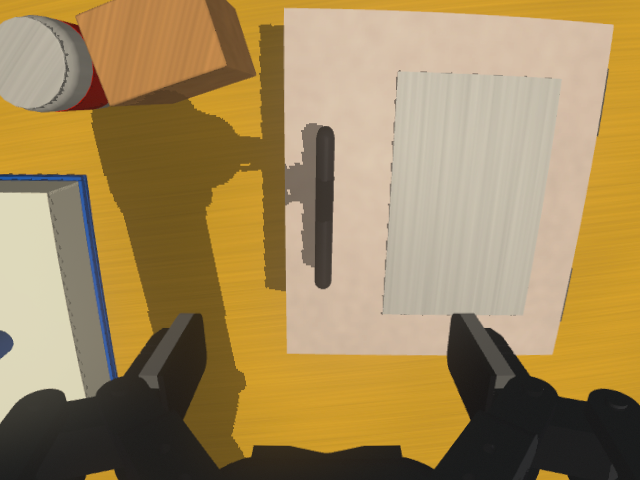

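Request:
{"api": "jog_arm", "payload": {
  "rows": [
    {"xyz":[0.1,-0.3,4],"delta_rot":[0,-0.4,0],"fingers":0},
    {"xyz":[0.1,-0.3,8],"delta_rot":[0,-0.4,0],"fingers":0},
    {"xyz":[0.1,-0.3,11],"delta_rot":[0,-0.4,0],"fingers":0},
    {"xyz":[0.1,-0.3,12.0],"delta_rot":[0,-0.4,0],"fingers":0.3},
    {"xyz":[0.1,-0.3,12.0],"delta_rot":[0,-0.4,0],"fingers":0.6}
  ],
  "grip_force": 25
}}

```text
clock: 3.38
tcp_pos: [0.6045, -0.0687, 0.127]
orientation: [3.136, -0.174, -0.031]
contact_force: [-0.6, 0.5, 0.1]
grip_width: 0.064
```

Request:
{"api": "jog_arm", "payload": {
  "rows": [
    {"xyz":[0,0,0],"delta_rot":[0,0,0],"fingers":1},
    {"xyz":[0,0,0],"delta_rot":[0,0,0],"fingers":1},
    {"xyz":[0,0,0],"delta_rot":[0,0,0],"fingers":1},
    {"xyz":[0,0,0],"delta_rot":[0,0,0],"fingers":1},
    {"xyz":[0,0,0],"delta_rot":[0,0,0],"fingers":1}
  ]
}}

```text
clock: 3.8
tcp_pos: [0.6053, -0.0688, 0.1284]
orientation: [3.136, -0.174, -0.027]
contact_force: [0.1, -0.3, 0.7]
grip_width: 0.0004
```

```bash
cat > arc.py <<'E'
from h import *
show()
# grasp point in chest frame
o,p,Rc=state()
g=p-0.019*Rc.apply([0,0,1]); gc=w2c(g); print('grasp in chest',np.round(gc,4))
H=np.array([.1175,.114]); r0=np.hypot(.205,.04); a0=np.arctan2(.040,.205)
v=gc[[0,2]]-H; a=np.arctan2(v[1],-v[0]); th=a-a0; print('lid est',round(th,3),'rad',round(np.hypot(*v),4))
M=Rc.as_matrix(); zc=RC.inv().apply(M[:,2]); tilt=np.arctan2(-zc[0],-zc[2]); print('tilt',round(tilt,3))
# tilt target: function
th1=float(sys.argv[1]); k=float(sys.argv[2])
for i in range(1,6):
    t=th+(th1-th)*i/5; A=a0+t
    q=np.array([H[0]-r0*np.cos(A),gc[1],H[1]+r0*np.sin(A)])
    ti=tilt+(k-tilt)*i/5
    z=RC.apply([-np.sin(ti),0,-np.cos(ti)]); Rt=near(frame(z,RC.apply([np.cos(ti),0,-np.sin(ti)])),Rc)
    rel(c2w(q)+0.019*z,Rt,lab=round(t,2))
E
python3 arc.py 0.4 0
```

```text
t 3.8 tcp [ 0.6053 -0.0688  0.1284] toolx [ 0.994 -0.111 -0.017] y [-0.111 -0.994  0.001] z [-0.017  0.001 -1.   ] F [ 0.1 -0.3  0.7] w 0.0004 q [ 0.26  0.47 -0.34  1.75  0.18  0.97 -1.83]
grasp in chest [-0.0851 -0.0077  0.1474]
lid est -0.029 rad 0.2054
tilt -0.001
0.06 xyz_cm [ 0.    0.02 -1.81] rot_deg [0.  1.  0.3]
0.14 xyz_cm [-0.03  0.54 -3.53] rot_deg [0.  1.  0.3]
0.23 xyz_cm [-0.06  1.2  -5.19] rot_deg [0.  1.  0.3]
0.31 xyz_cm [-0.09  2.01 -6.79] rot_deg [0.1 1.  0.3]
0.4 xyz_cm [-0.13  2.95 -8.32] rot_deg [0.1 1.  0.3]
```

```bash
python3 - <<'E'
from h import *
for n in ('wrist','side'):
    c,im=grab(n); cv2.imwrite(f'pics/{n}2.png',im if n=='wrist' else cv2.resize(im[100:300,190:430],None,fx=3,fy=3))
show()
E
```

```text
t 3.9 tcp [ 0.6049 -0.0687  0.1278] toolx [ 0.994 -0.111 -0.018] y [-0.111 -0.994  0.001] z [-0.018  0.001 -1.   ] F [ 0.5 -0.6 -1.1] w -0.0 q [ 0.26  0.47 -0.34  1.75  0.18  0.97 -1.83]
```

View pics/wrist2.png

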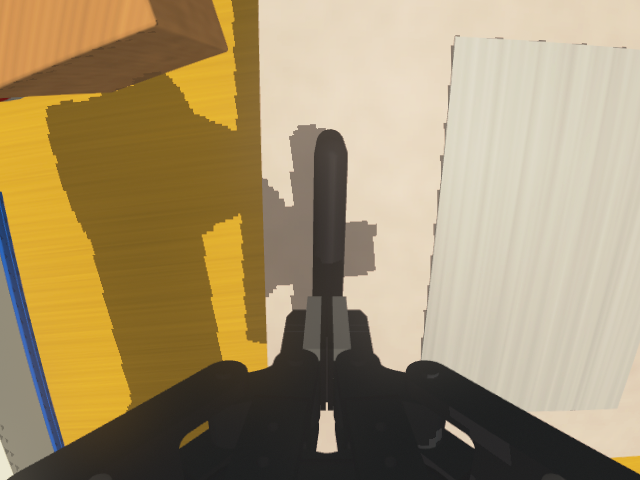

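View pics/side2.png

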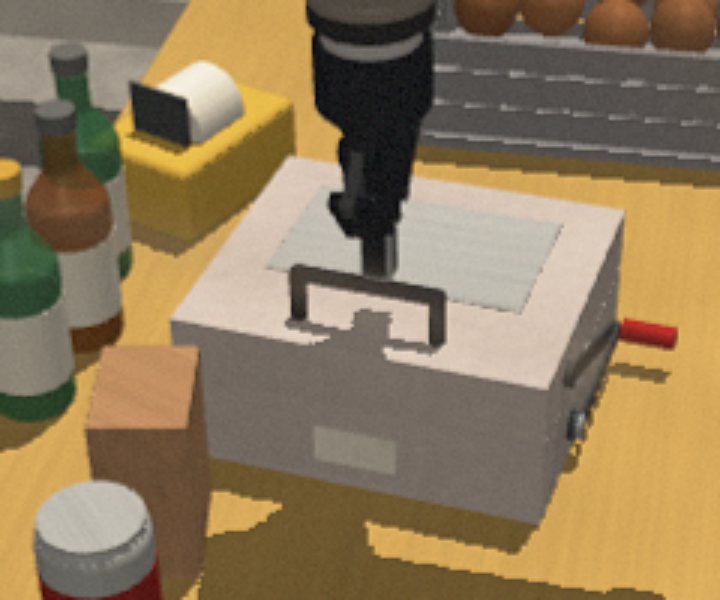

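```bash
python3 - <<'E'
from h import *
o,p,Rc=state()
for n in ('side','top','wrist'):
    c=cam(n); print(n,proj(c,[p,p-.019*Rc.apply([0,0,1]),c2w([-.0875,0,.154]),c2w([-.0875,.05,.154]),c2w([-.0875,-.05,.154])]).round(1).tolist())
c,im=grab('top'); cv2.imwrite('pics/top2.png',cv2.resize(im[130:330,260:500],None,fx=3,fy=3))
E
```

```text
side [[317.4, 206.0], [317.1, 198.3], [312.9, 195.3], [289.6, 191.4], [336.7, 199.3]]
top [[344.6, 220.9], [345.1, 218.9], [344.7, 214.3], [347.2, 191.8], [342.0, 237.2]]
wrist [[329.7, 276.3], [330.0, 295.0], [324.2, 284.9], [324.5, 155.5], [324.0, 389.4]]
```

View pics/top2.png

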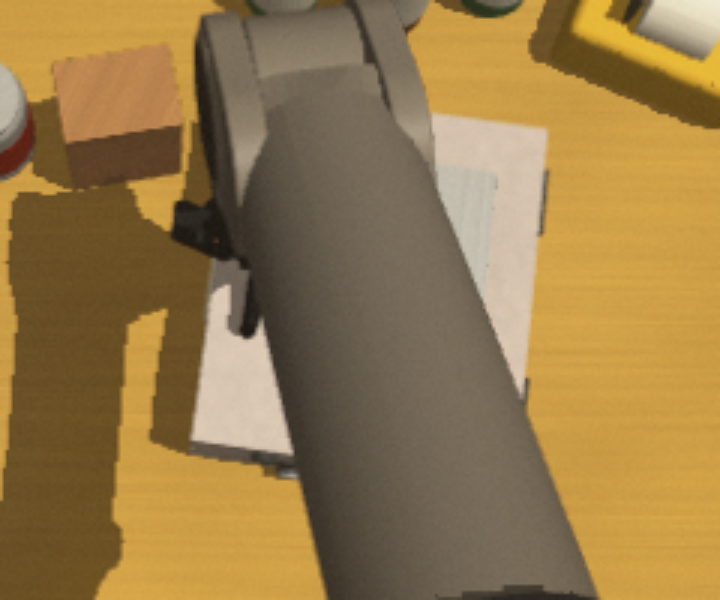

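Request:
{"api": "jog_arm", "payload": {
  "rows": [
    {"xyz":[0,0,-3],"delta_rot":[0,1,0],"fingers":1},
    {"xyz":[0,0,-6],"delta_rot":[0,1,0],"fingers":1},
    {"xyz":[0,0,-9],"delta_rot":[0,1,0],"fingers":1},
    {"xyz":[0,0,-9],"delta_rot":[0,1,0],"fingers":1},
    {"xyz":[0,0,-9],"delta_rot":[0,1,0],"fingers":1}
  ]
}}

```text
clock: 4.37
tcp_pos: [0.6078, -0.0687, 0.2197]
orientation: [3.135, -0.174, 0.004]
contact_force: [-0.2, -0.3, -0.8]
grip_width: -0.0003
```

```bash
python3 - <<'E'
from h import *
show()
o,p,Rc=state()
c,im=grab('side');u=proj(c,[p,p-.019*Rc.apply([0,0,1]),p-.1*Rc.apply([0,0,1])]);print(u)
for q in u: cv2.circle(im,tuple(np.round(q*8).astype(int)),16,(0,255,0),-1,cv2.LINE_AA,3)
cv2.imwrite('pics/side3.png',cv2.resize(im[80:280,190:430],None,fx=3,fy=3))
c,im=grab('wrist');u=proj(c,[p,p-.019*Rc.apply([0,0,1]),p+.011*Rc.apply([1,0,0])]);print(u)
for q in u: cv2.circle(im,tuple(np.round(q*8).astype(int)),16,(0,255,0),-1,cv2.LINE_AA,3)
cv2.imwrite('pics/wrist3.png',im)
A=c[3]; print('cam in tool',Rc.inv().apply(c[2]-p), (Rc.inv()*A).as_matrix().round(3))
E
```

```text
t 4.37 tcp [ 0.6078 -0.0687  0.2197] toolx [ 0.994 -0.111  0.003] y [-0.111 -0.994  0.001] z [ 0.003 -0.001 -1.   ] F [-0.2 -0.3 -0.8] w -0.0003 q [ 0.28  0.37 -0.35  1.67  0.14  1.12 -1.79]
[[315.43838293 167.22124939]
 [315.33997878 158.79121949]
 [314.8967933  120.88654859]]
[[329.19320918 275.3834711 ]
 [329.45044815 294.40834326]
 [329.21540981 252.39482526]]
cam in tool [ 0.07775878 -0.00103675 -0.17553914] [[-0.001 -0.949 -0.315]
 [ 1.    -0.001 -0.001]
 [ 0.001 -0.315  0.949]]
```

View pics/wrist3.png

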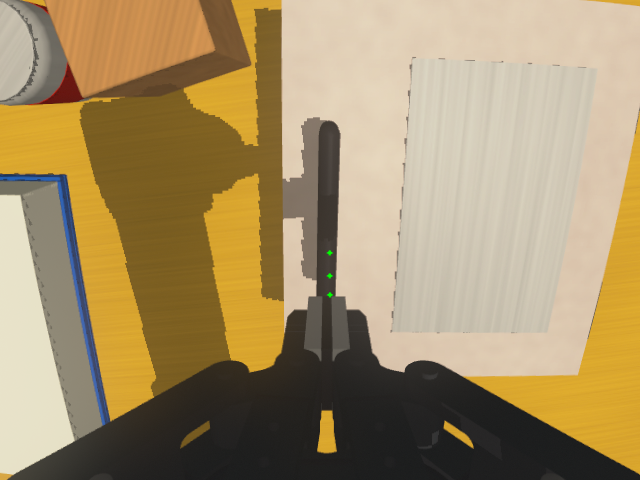

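View pics/side3.png

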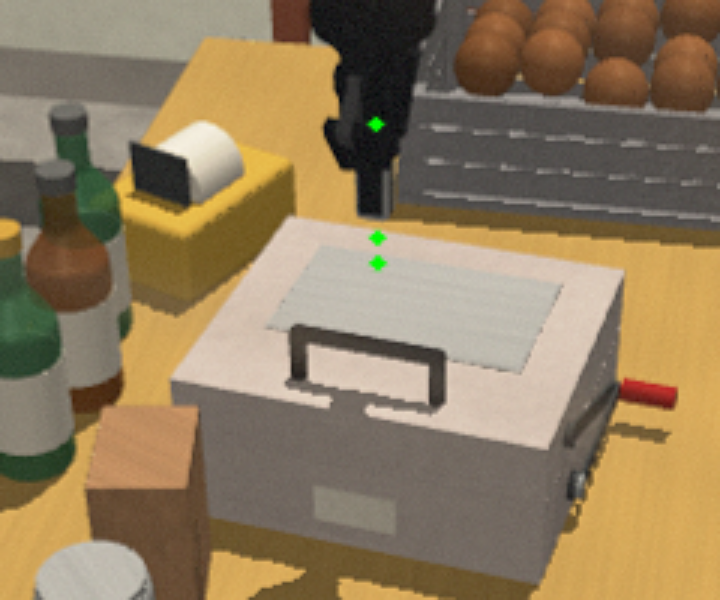

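```bash
python3 - <<'E'
from h import *
o,p,Rc=state(); c=cam('wrist'); s=cam('side')
for d in (0,.02,.03,.035,.04,.045):
    q=p+Rc.apply([[.011,-.008,-d],[.011,.008,-d],[-.011,0,-d]]); u=proj(c,q); v=(proj(s,q)-[190,80])*3
    print(d,u.round(0).tolist(),v.round(0).tolist())
print(imaging.camera_info('wrist')['xyz'])
E
```

```text
0 [[312.0, 254.0], [348.0, 254.0], [330.0, 298.0]] [[360.0, 269.0], [367.0, 257.0], [396.0, 268.0]]
0.02 [[310.0, 271.0], [350.0, 271.0], [330.0, 320.0]] [[359.0, 243.0], [366.0, 231.0], [395.0, 242.0]]
0.03 [[309.0, 282.0], [351.0, 282.0], [330.0, 333.0]] [[359.0, 229.0], [366.0, 217.0], [395.0, 228.0]]
0.035 [[308.0, 287.0], [352.0, 287.0], [330.0, 339.0]] [[358.0, 223.0], [366.0, 210.0], [395.0, 221.0]]
0.04 [[308.0, 293.0], [353.0, 293.0], [330.0, 347.0]] [[358.0, 216.0], [366.0, 204.0], [395.0, 214.0]]
0.045 [[307.0, 300.0], [354.0, 300.0], [330.0, 354.0]] [[358.0, 209.0], [366.0, 197.0], [395.0, 207.0]]
[ 0.68439612 -0.07602061  0.39421799]
```

```bash
python3 - <<'E'
s=open('h.py').read()
s=s.replace("o=r.get_obs(); return o,np.array(o['tcp_pos']),R.from_rotvec(o['orientation'])","o=r.get_obs(); Rc=R.from_rotvec(o['orientation']); return o,np.array(o['tcp_pos'])-TOFF*Rc.apply([0,0,1]),Rc")
s=s.replace("np.round(Rc.inv().apply(np.array(pos)-p)*100,2)","np.round((Rc.inv().apply(np.array(pos)+TOFF*Rt.apply([0,0,1])-p)-[0,0,TOFF])*100,2)")
s=s.replace("def state","TOFF=0.040\ndef state")
open('h.py','w').write(s)
E
cat > n.py <<'E'
from h import *
show()
D=frame([0,0,-1],RC.apply([1,0,0])); P=c2w([-.0875,0,.154])
rel(P+[0,0,-.019],D,lab='grasp')
E
python3 n.py
```

```text
t 4.47 tcp [ 0.606  -0.0687  0.2568] toolx [ 0.994 -0.111 -0.003] y [-0.111 -0.994  0.001] z [-0.003 -0.001 -1.   ] F [-0.5 -0.2 -0.1] w -0.0 q [ 0.28  0.38 -0.35  1.67  0.14  1.12 -1.79]
grasp xyz_cm [ 0.78 -0.25 12.18] rot_deg [0.1 0.1 0.3]
```

Request:
{"api": "jog_arm", "payload": {
  "rows": [
    {"xyz":[0.8,-0.2,1],"delta_rot":[0,0,0],"fingers":0},
    {"xyz":[0.8,-0.2,2],"delta_rot":[0,0,0],"fingers":0},
    {"xyz":[0.8,-0.2,4],"delta_rot":[0,0,0],"fingers":0},
    {"xyz":[0.8,-0.2,5],"delta_rot":[0,0,0],"fingers":0},
    {"xyz":[0.8,-0.2,5],"delta_rot":[0,0,0],"fingers":0}
  ]
}}

```text
clock: 4.88
tcp_pos: [0.6111, -0.0677, 0.1622]
orientation: [3.136, -0.173, -0.016]
contact_force: [-0.4, -0.7, 0.4]
grip_width: 0.0605
```

```bash
python3 n.py
```

```text
t 4.88 tcp [ 0.6116 -0.0677  0.2022] toolx [ 0.994 -0.11  -0.01 ] y [-0.11  -0.994  0.002] z [-0.01  -0.001 -1.   ] F [-0.4 -0.7  0.4] w 0.0605 q [ 0.27  0.44 -0.34  1.71  0.17  1.03 -1.82]
grasp xyz_cm [ 0.31 -0.08  6.72] rot_deg [0.1 0.6 0.3]
```

Request:
{"api": "jog_arm", "payload": {
  "rows": [
    {"xyz":[0.3,0,0],"delta_rot":[0,0.6,0.3],"fingers":0},
    {"xyz":[0.3,0,2],"delta_rot":[0,0.6,0.3],"fingers":0},
    {"xyz":[0.3,0,4],"delta_rot":[0,0.6,0.3],"fingers":0},
    {"xyz":[0.3,0,6],"delta_rot":[0,0.6,0.3],"fingers":0},
    {"xyz":[0.3,0,6.4],"delta_rot":[0,0.6,0.3],"fingers":0}
  ]
}}

```text
clock: 5.3
tcp_pos: [0.6117, -0.0681, 0.0955]
orientation: [3.135, -0.182, -0.006]
contact_force: [-1.8, 0.6, -0.2]
grip_width: 0.0854
```

```bash
python3 n.py
```

```text
t 5.3 tcp [ 0.6118 -0.068   0.1355] toolx [ 0.993 -0.116 -0.004] y [-0.116 -0.993  0.002] z [-0.004 -0.002 -1.   ] F [-1.8  0.6 -0.2] w 0.0854 q [ 0.25  0.51 -0.33  1.77  0.2   0.9  -1.85]
grasp xyz_cm [ 0.18 -0.1   0.05] rot_deg [ 0.1  0.2 -0. ]
```

Request:
{"api": "jog_arm", "payload": {
  "rows": [
    {"xyz":[0,0,0],"delta_rot":[0,0,0],"fingers":1},
    {"xyz":[0,0,0],"delta_rot":[0,0,0],"fingers":1},
    {"xyz":[0,0,0],"delta_rot":[0,0,0],"fingers":1},
    {"xyz":[0,0,0],"delta_rot":[0,0,0],"fingers":1},
    {"xyz":[0,0,0],"delta_rot":[0,0,0],"fingers":1}
  ]
}}

```text
clock: 5.72
tcp_pos: [0.6125, -0.0681, 0.0967]
orientation: [3.135, -0.182, -0.003]
contact_force: [-0.1, 0.0, 1.0]
grip_width: 0.0257
```

```bash
python3 arc.py 0.4 0
```

```text
t 5.72 tcp [ 0.6125 -0.068   0.1367] toolx [ 0.993 -0.116 -0.002] y [-0.116 -0.993  0.002] z [-0.002 -0.002 -1.   ] F [-0.1  0.   1. ] w 0.0257 q [ 0.25  0.51 -0.33  1.77  0.2   0.9  -1.85]
grasp in chest [-0.0867 -0.0009  0.1557]
lid est 0.009 rad 0.2084
tilt -0.002
0.09 xyz_cm [ 0.01  0.35 -1.6 ] rot_deg [ 0.   0.1 -0. ]
0.17 xyz_cm [ 0.    0.86 -3.15] rot_deg [ 0.   0.1 -0. ]
0.24 xyz_cm [ 0.    1.49 -4.65] rot_deg [ 0.1  0.1 -0. ]
0.32 xyz_cm [-0.    2.24 -6.11] rot_deg [ 0.1  0.1 -0. ]
0.4 xyz_cm [-0.   3.1 -7.5] rot_deg [ 0.1  0.1 -0. ]
```

Request:
{"api": "jog_arm", "payload": {
  "rows": [
    {"xyz":[0,0,0],"delta_rot":[0,0,0],"fingers":1},
    {"xyz":[0,0,0],"delta_rot":[0,0,0],"fingers":1},
    {"xyz":[0,0,0],"delta_rot":[0,0,0],"fingers":1},
    {"xyz":[0,0.1,-0.5],"delta_rot":[0,0,0],"fingers":1},
    {"xyz":[0,0.2,-1.2],"delta_rot":[0,0,0],"fingers":1}
  ]
}}

```text
clock: 6.13
tcp_pos: [0.612, -0.072, 0.1073]
orientation: [3.133, -0.184, -0.004]
contact_force: [4.7, -7.4, -9.7]
grip_width: 0.0109
```

```bash
python3 arc.py 0.4 0
```

```text
t 6.13 tcp [ 0.6121 -0.0719  0.1473] toolx [ 0.993 -0.117 -0.002] y [-0.117 -0.993  0.004] z [-0.003 -0.003 -1.   ] F [ 4.7 -7.4 -9.7] w 0.0109 q [ 0.26  0.5  -0.33  1.76  0.2   0.92 -1.84]
grasp in chest [-0.0828 -0.0009  0.1663]
lid est 0.063 rad 0.207
tilt -0.003
0.13 xyz_cm [ 0.01  0.22 -1.4 ] rot_deg [ 0.   0.1 -0.1]
0.2 xyz_cm [ 0.01  0.72 -2.72] rot_deg [ 0.1  0.1 -0.1]
0.27 xyz_cm [ 0.01  1.3  -4.  ] rot_deg [ 0.1  0.1 -0.1]
0.33 xyz_cm [ 0.    1.96 -5.24] rot_deg [ 0.2  0.1 -0.1]
0.4 xyz_cm [ 0.    2.71 -6.43] rot_deg [ 0.2  0.1 -0.1]
```

Request:
{"api": "jog_arm", "payload": {
  "rows": [
    {"xyz":[0,0.2,-1.4],"delta_rot":[0,0,0],"fingers":1},
    {"xyz":[0,0.7,-2.7],"delta_rot":[0,0,0],"fingers":1},
    {"xyz":[0,1.3,-4.0],"delta_rot":[0,0,0],"fingers":1},
    {"xyz":[0,2.0,-5.2],"delta_rot":[0,0,0],"fingers":1},
    {"xyz":[0,2.7,-6.4],"delta_rot":[0,0,0],"fingers":1}
  ]
}}

```text
clock: 6.55
tcp_pos: [0.6084, -0.0984, 0.1714]
orientation: [3.134, -0.183, -0.006]
contact_force: [2.4, -2.6, -10.2]
grip_width: 0.0109
```

```bash
python3 arc.py 0.8 0
```

```text
t 6.55 tcp [ 0.6086 -0.0983  0.2114] toolx [ 0.993 -0.116 -0.004] y [-0.116 -0.993  0.003] z [-0.004 -0.002 -1.   ] F [  2.4  -2.6 -10.2] w 0.0109 q [ 0.31  0.43 -0.34  1.71  0.16  1.04 -1.77]
grasp in chest [-0.0561 -0.0014  0.2304]
lid est 0.398 rad 0.2091
tilt -0.003
0.48 xyz_cm [ 0.02  1.01 -1.34] rot_deg [ 0.   0.2 -0.1]
0.56 xyz_cm [ 0.01  2.1  -2.61] rot_deg [ 0.1  0.2 -0.1]
0.64 xyz_cm [ 0.01  3.3  -3.79] rot_deg [ 0.1  0.2 -0.1]
0.72 xyz_cm [ 0.01  4.58 -4.87] rot_deg [ 0.1  0.2 -0.1]
0.8 xyz_cm [ 0.01  5.95 -5.84] rot_deg [ 0.2  0.2 -0.1]
```

Request:
{"api": "jog_arm", "payload": {
  "rows": [
    {"xyz":[0,1.0,-1.35],"delta_rot":[0,0,0],"fingers":1},
    {"xyz":[0,2.1,-2.6],"delta_rot":[0,0,0],"fingers":1},
    {"xyz":[0,3.3,-3.8],"delta_rot":[0,0,0],"fingers":1},
    {"xyz":[0,4.6,-4.9],"delta_rot":[0,0,0],"fingers":1},
    {"xyz":[0,5.95,-5.85],"delta_rot":[0,0,0],"fingers":1}
  ]
}}

```text
clock: 6.97
tcp_pos: [0.6011, -0.1538, 0.2321]
orientation: [-3.134, 0.178, 0.008]
contact_force: [-3.5, 9.9, -0.1]
grip_width: 0.0107
```

```bash
python3 arc.py 1.2 0
```

```text
t 6.97 tcp [ 0.6013 -0.1539  0.2721] toolx [ 0.994 -0.113 -0.005] y [-0.113 -0.994 -0.002] z [-0.005  0.003 -1.   ] F [-3.5  9.9 -0.1] w 0.0107 q [ 0.4   0.38 -0.33  1.63  0.13  1.16 -1.64]
grasp in chest [-0.     -0.0021  0.2911]
lid est 0.792 rad 0.2126
tilt 0.002
0.87 xyz_cm [ 0.02  1.66 -0.58] rot_deg [-0.   0.3  0.1]
0.96 xyz_cm [ 0.02  3.19 -1.34] rot_deg [-0.1  0.3  0.1]
1.04 xyz_cm [ 0.01  4.77 -1.98] rot_deg [-0.1  0.3  0.1]
1.12 xyz_cm [ 0.    6.4  -2.49] rot_deg [-0.1  0.3  0.1]
1.2 xyz_cm [-0.    8.06 -2.86] rot_deg [-0.1  0.3  0.1]
```

Request:
{"api": "jog_arm", "payload": {
  "rows": [
    {"xyz":[0,1.6,-0.6],"delta_rot":[0,0,0],"fingers":1},
    {"xyz":[0,3.2,-1.3],"delta_rot":[0,0,0],"fingers":1},
    {"xyz":[0,4.8,-1.9],"delta_rot":[0,0,0],"fingers":1},
    {"xyz":[0,6.4,-2.4],"delta_rot":[0,0,0],"fingers":1},
    {"xyz":[0,8.0,-2.7],"delta_rot":[0,0,0],"fingers":1}
  ]
}}

```text
clock: 7.38
tcp_pos: [0.5917, -0.2293, 0.2643]
orientation: [-3.13, 0.172, 0.008]
contact_force: [-11.9, 10.5, 18.0]
grip_width: 0.011
```

```bash
python3 arc.py 1.44 0
```

```text
t 7.38 tcp [ 0.5919 -0.2296  0.3043] toolx [ 0.994 -0.109 -0.005] y [-0.109 -0.994 -0.007] z [-0.004  0.007 -1.   ] F [-11.9  10.5  18. ] w 0.011 q [ 0.5   0.38 -0.3   1.55  0.11  1.23 -1.5 ]
grasp in chest [ 0.0764 -0.0027  0.3233]
lid est 1.184 rad 0.2133
tilt 0.007
1.24 xyz_cm [0.03 1.15 0.25] rot_deg [-0.1  0.3  0.4]
1.29 xyz_cm [0.02 2.22 0.12] rot_deg [-0.2  0.3  0.4]
1.34 xyz_cm [0.01 3.29 0.04] rot_deg [-0.2  0.3  0.4]
1.39 xyz_cm [0.   4.37 0.01] rot_deg [-0.3  0.3  0.4]
1.44 xyz_cm [-0.    5.44  0.05] rot_deg [-0.4  0.3  0.4]
```

Request:
{"api": "jog_arm", "payload": {
  "rows": [
    {"xyz":[0,1.1,0],"delta_rot":[0,0,0],"fingers":1},
    {"xyz":[0,2.2,0],"delta_rot":[0,0,0],"fingers":1},
    {"xyz":[0,3.3,0],"delta_rot":[0,0,0],"fingers":1},
    {"xyz":[0,4.2,0],"delta_rot":[0,0,0],"fingers":1},
    {"xyz":[0,4.8,0],"delta_rot":[0,0,0],"fingers":1}
  ]
}}

```text
clock: 7.8
tcp_pos: [0.5854, -0.278, 0.2684]
orientation: [-3.13, 0.174, 0.007]
contact_force: [-11.7, 5.2, 16.6]
grip_width: 0.0109
```

```bash
python3 arc.py 1.44 0; python3 - <<'E'
from h import *
c,im=grab('side'); cv2.imwrite('pics/side4.png',im)
c,im=grab('top'); cv2.imwrite('pics/top4.png',im)
E
```

```text
t 7.8 tcp [ 0.5856 -0.2783  0.3084] toolx [ 0.994 -0.111 -0.005] y [-0.111 -0.994 -0.006] z [-0.004  0.007 -1.   ] F [-11.7   5.2  16.6] w 0.0109 q [ 0.55  0.4  -0.28  1.51  0.11  1.25 -1.42]
grasp in chest [ 0.1254 -0.0034  0.3274]
lid est 1.415 rad 0.2135
tilt 0.006
1.42 xyz_cm [0.03 0.1  0.47] rot_deg [-0.1  0.3  0.3]
1.43 xyz_cm [0.03 0.21 0.47] rot_deg [-0.1  0.3  0.3]
1.43 xyz_cm [0.03 0.32 0.48] rot_deg [-0.2  0.3  0.3]
1.44 xyz_cm [0.03 0.43 0.48] rot_deg [-0.3  0.3  0.3]
1.44 xyz_cm [0.03 0.54 0.49] rot_deg [-0.3  0.3  0.3]
```

View pics/side4.png

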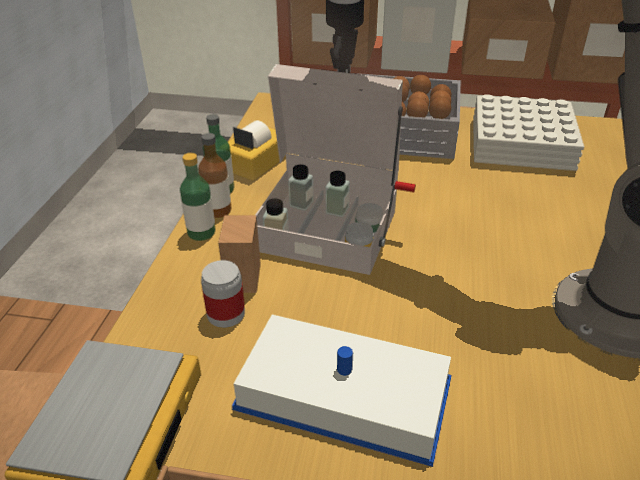

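View pics/top4.png

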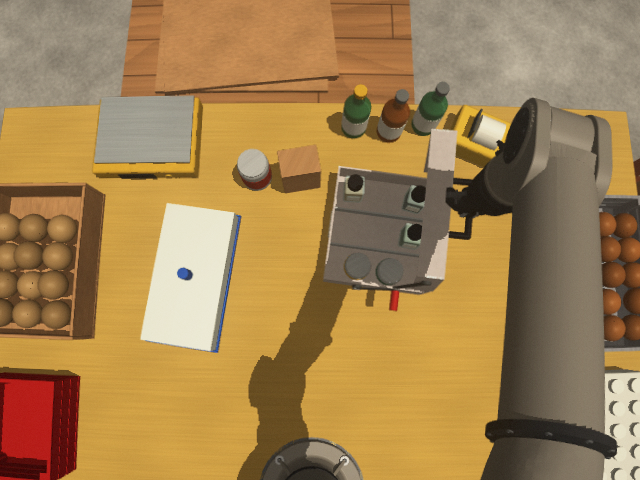

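Request:
{"api": "jog_arm", "payload": {
  "rows": [
    {"xyz":[0,0.4,0.3],"delta_rot":[0,0,0],"fingers":1},
    {"xyz":[0,0.7,0.3],"delta_rot":[0,0,0],"fingers":1},
    {"xyz":[0,0.9,0.3],"delta_rot":[0,0,0],"fingers":1},
    {"xyz":[0,0.9,0.3],"delta_rot":[0,0,0],"fingers":1},
    {"xyz":[0,0.9,0.3],"delta_rot":[0,0,0],"fingers":1}
  ]
}}

```text
clock: 8.32
tcp_pos: [0.584, -0.2888, 0.2676]
orientation: [-3.132, 0.177, 0.005]
contact_force: [-4.2, 3.4, 6.8]
grip_width: 0.0107
```

```bash
python3 arc.py 1.47 0; cat > knob.py <<'E'
from h import *
obs=[]
for n in ('side','top'):
    c,im=grab(n)
    L=imaging.tip_of(n,'knee_knob'); print(n,L[:1])
    if L and L[0]['conf']>.2: obs.append((c,L[0]['position']))
    L=imaging.tip_of(n,'stay_foot'); print(n,'foot',L[:1])
if len(obs)==2:
    P=tri(obs); k=w2c(P); print('knob world',P.round(4),'chest',k.round(4),[np.round(proj(c,P)[0]-px,1) for c,px in obs])
    F=np.array([-.031,.028]); d=k[[0,2]]-F; print('from foot',np.hypot(*d),'ang from vertical fwd',np.arctan2(-d[0],d[1]))
E
python3 knob.py
```

```text
t 8.32 tcp [ 0.5841 -0.2889  0.3076] toolx [ 0.994 -0.112 -0.003] y [-0.112 -0.994 -0.004] z [-0.003  0.004 -1.   ] F [-4.2  3.4  6.8] w 0.0107 q [ 0.56  0.4  -0.27  1.51  0.11  1.25 -1.41]
grasp in chest [ 0.1362 -0.0037  0.3266]
lid est 1.466 rad 0.2134
tilt 0.004
1.47 xyz_cm [ 0.02 -0.02  0.45] rot_deg [-0.   0.2  0.2]
1.47 xyz_cm [0.02 0.01 0.46] rot_deg [-0.1  0.2  0.2]
1.47 xyz_cm [0.02 0.03 0.46] rot_deg [-0.1  0.2  0.2]
1.47 xyz_cm [0.02 0.05 0.46] rot_deg [-0.2  0.2  0.2]
1.47 xyz_cm [0.02 0.08 0.46] rot_deg [-0.2  0.2  0.2]
side [{'position': [403.8, 185.2], 'conf': 0.74}]
side foot [{'position': [396.5, 242.6], 'conf': 0.76}]
top [{'position': [389.6, 303.8], 'conf': 0.6}]
top foot [{'position': [355.9, 298.6], 'conf': 0.79}]
knob world [ 0.4311 -0.1627  0.1366] chest [ 0.0283 -0.1703  0.1366] [array([2.7, 0.3]), array([-0. , -2.8])]
from foot 0.12375593413861527 ang from vertical fwd -0.4999725331914216
```

Request:
{"api": "jog_arm", "payload": {
  "rows": [
    {"xyz":[0,0,0],"delta_rot":[0,0,0],"fingers":0.7},
    {"xyz":[0,0,0],"delta_rot":[0,0,0],"fingers":0.7},
    {"xyz":[0,0,0],"delta_rot":[0,0,0],"fingers":0.7},
    {"xyz":[0,0,0],"delta_rot":[0,0,0],"fingers":0.7},
    {"xyz":[0,0,-2],"delta_rot":[0,0,0],"fingers":0.7}
  ]
}}

```text
clock: 9.03
tcp_pos: [0.5818, -0.2884, 0.2836]
orientation: [-3.13, 0.176, 0.016]
contact_force: [0.6, 0.1, -0.6]
grip_width: 0.0257
```

Request:
{"api": "jog_arm", "payload": {
  "rows": [
    {"xyz":[0,0,-4],"delta_rot":[0,0,0],"fingers":0.7},
    {"xyz":[0,0,-7],"delta_rot":[0,0,0],"fingers":0.7},
    {"xyz":[0,0,-10],"delta_rot":[0,0,0],"fingers":1},
    {"xyz":[0,0,-12],"delta_rot":[0,0,0],"fingers":1},
    {"xyz":[0,0,-12],"delta_rot":[0,0,0],"fingers":1}
  ]
}}

```text
clock: 9.45
tcp_pos: [0.5848, -0.2898, 0.4091]
orientation: [-3.133, 0.176, 0.003]
contact_force: [0.6, -0.7, -0.2]
grip_width: 0.0
```

```bash
cat > n2.py <<'E'
from h import *
show(); o,p,Rc=state(); print('tip chest',w2c(p).round(4))
ti=np.radians(20); z=RC.apply([0,np.sin(ti),-np.cos(ti)]); D=frame(z,RC.apply([1,0,0]))
D0=frame([0,0,-1],RC.apply([1,0,0]))
rel(c2w([.09,-.25,.40]),D0,lab='hi')
rel(c2w([.07,-.20,.20]),D,lab='mid')
for x in (.066,.05,.04,.03,.02,.01):rel(c2w([x,-.178,.117]),D,lab=x)
E
python3 n2.py; python3 knob.py
```

```text
t 9.45 tcp [ 0.5848 -0.29    0.4491] toolx [ 0.994 -0.112 -0.002] y [-0.112 -0.994 -0.003] z [-0.002  0.004 -1.   ] F [ 0.6 -0.7 -0.2] w 0.0 q [ 0.55  0.35 -0.27  1.27  0.09  1.53 -1.39]
tip chest [ 0.137  -0.0029  0.4491]
hi xyz_cm [-24.68  -4.75   4.98] rot_deg [-0.2  0.1  0.2]
mid xyz_cm [-18.26  -6.66  24.73] rot_deg [-0.2 20.1  0.1]
0.066 xyz_cm [-16.04  -7.03  33.03] rot_deg [-0.2 20.1  0.1]
0.05 xyz_cm [-16.03  -8.63  33.03] rot_deg [-0.2 20.1  0.1]
0.04 xyz_cm [-16.03  -9.63  33.03] rot_deg [-0.2 20.1  0.1]
0.03 xyz_cm [-16.03 -10.63  33.04] rot_deg [-0.2 20.1  0.1]
0.02 xyz_cm [-16.02 -11.63  33.04] rot_deg [-0.2 20.1  0.1]
0.01 xyz_cm [-16.02 -12.63  33.05] rot_deg [-0.2 20.1  0.1]
side [{'position': [402.5, 185.2], 'conf': 0.78}]
side foot [{'position': [398.8, 243.9], 'conf': 0.58}]
top [{'position': [391.2, 302.7], 'conf': 0.86}]
top foot [{'position': [413.3, 195.4], 'conf': 0.72}]
knob world [ 0.4337 -0.1666  0.1338] chest [ 0.0319 -0.1672  0.1338] [array([2.8, 0.4]), array([-0. , -2.8])]
from foot 0.12306566258589839 ang from vertical fwd -0.5362020272825576
```

Request:
{"api": "jog_arm", "payload": {
  "rows": [
    {"xyz":[-4,-1,0],"delta_rot":[0,0,0],"fingers":1},
    {"xyz":[-8,-2,0],"delta_rot":[0,0,0],"fingers":1},
    {"xyz":[-12,-3,1],"delta_rot":[0,0,0],"fingers":1},
    {"xyz":[-16,-4,3],"delta_rot":[0,5,0],"fingers":1},
    {"xyz":[-19,-5,6],"delta_rot":[0,10,0],"fingers":1}
  ]
}}

```text
clock: 10.17
tcp_pos: [0.4028, -0.2196, 0.3492]
orientation: [3.121, -0.176, 0.263]
contact_force: [0.3, -0.6, 0.7]
grip_width: 0.0001
```

```bash
python3 n2.py
```

```text
t 10.17 tcp [ 0.3962 -0.219   0.3887] toolx [ 0.98  -0.111  0.167] y [-0.112 -0.994 -0.005] z [ 0.166 -0.014 -0.986] F [ 0.3 -0.6  0.7] w 0.0001 q [ 0.7  -0.09 -0.27  1.92 -0.09  1.16 -1.22]
tip chest [ 0.0883 -0.1985  0.3887]
hi xyz_cm [-5.56  0.16 -2.03] rot_deg [-0.3 -9.6  0.2]
mid xyz_cm [-2.57 -1.72 18.52] rot_deg [-0.3 10.4  0.1]
0.066 xyz_cm [-1.79 -2.07 27.08] rot_deg [-0.3 10.4  0.1]
0.05 xyz_cm [-1.78 -3.67 27.08] rot_deg [-0.3 10.4  0.1]
0.04 xyz_cm [-1.78 -4.67 27.09] rot_deg [-0.3 10.4  0.1]
0.03 xyz_cm [-1.78 -5.67 27.1 ] rot_deg [-0.3 10.4  0.1]
0.02 xyz_cm [-1.78 -6.67 27.1 ] rot_deg [-0.3 10.4  0.1]
0.01 xyz_cm [-1.77 -7.67 27.11] rot_deg [-0.3 10.4  0.1]
```

Request:
{"api": "jog_arm", "payload": {
  "rows": [
    {"xyz":[-3,-1.2,4],"delta_rot":[0,3,0],"fingers":1},
    {"xyz":[-3.5,-1.5,8],"delta_rot":[0,6,0],"fingers":1},
    {"xyz":[-3.5,-1.5,12],"delta_rot":[0,9,0],"fingers":1},
    {"xyz":[-3.5,-1.5,15.5],"delta_rot":[0,10,0],"fingers":1},
    {"xyz":[-3.5,-1.5,18.5],"delta_rot":[0,10,0],"fingers":1}
  ]
}}

```text
clock: 10.58
tcp_pos: [0.3974, -0.2024, 0.1576]
orientation: [3.078, -0.177, 0.528]
contact_force: [-0.2, 0.5, 0.4]
grip_width: 0.0001
```

```bash
python3 n2.py
```

```text
t 10.58 tcp [ 0.3841 -0.2011  0.1953] toolx [ 0.937 -0.109  0.333] y [-0.114 -0.994 -0.005] z [ 0.331 -0.033 -0.943] F [-0.2  0.5  0.4] w 0.0001 q [ 0.68 -0.   -0.26  2.34 -0.23  0.49 -1.08]
tip chest [ 0.0719 -0.2125  0.1953]
hi xyz_cm [  1.95   1.72 -20.79] rot_deg [ -0.3 -19.4   0.1]
mid xyz_cm [ 1.38 -0.17 -0.03] rot_deg [-0.3  0.6  0. ]
0.066 xyz_cm [ 0.69 -0.52  8.53] rot_deg [-0.3  0.6  0. ]
0.05 xyz_cm [ 0.69 -2.12  8.54] rot_deg [-0.3  0.6  0. ]
0.04 xyz_cm [ 0.69 -3.12  8.55] rot_deg [-0.3  0.6  0. ]
0.03 xyz_cm [ 0.69 -4.12  8.56] rot_deg [-0.3  0.6  0. ]
0.02 xyz_cm [ 0.69 -5.12  8.56] rot_deg [-0.3  0.6  0. ]
0.01 xyz_cm [ 0.69 -6.12  8.57] rot_deg [-0.3  0.6  0. ]
```

Request:
{"api": "jog_arm", "payload": {
  "rows": [
    {"xyz":[0.3,0,2],"delta_rot":[0,-2,0],"fingers":1},
    {"xyz":[0.5,0,4],"delta_rot":[0,-4,0],"fingers":1},
    {"xyz":[0.7,0,6],"delta_rot":[0,-6,0],"fingers":1},
    {"xyz":[0.8,0,7.5],"delta_rot":[0,-6,0],"fingers":1},
    {"xyz":[0.8,0,8],"delta_rot":[0,-6,0],"fingers":1}
  ]
}}

```text
clock: 11.0
tcp_pos: [0.4311, -0.205, 0.0824]
orientation: [3.109, -0.176, 0.362]
contact_force: [0.6, 0.2, 0.3]
grip_width: 0.0
```

```bash
python3 n2.py; python3 knob.py;  python3 - <<'E'
from h import *
c,im=grab('side'); cv2.imwrite('pics/side5.png',cv2.resize(im[100:300,240:480],None,fx=3,fy=3))
E
```

```text
t 11.0 tcp [ 0.4219 -0.2042  0.1214] toolx [ 0.967 -0.111  0.229] y [-0.112 -0.994 -0.007] z [ 0.229 -0.019 -0.973] F [0.6 0.2 0.3] w 0.0 q [ 0.58  0.23 -0.25  2.28 -0.01  0.42 -1.32]
tip chest [ 0.0706 -0.1746  0.1214]
hi xyz_cm [ -1.87   1.75 -28.97] rot_deg [ -0.4 -13.3   0.1]
mid xyz_cm [-0.2  -0.1  -8.27] rot_deg [-0.4  6.7  0.1]
0.066 xyz_cm [ 0.04 -0.43  0.32] rot_deg [-0.4  6.7  0.1]
0.05 xyz_cm [ 0.04 -2.03  0.33] rot_deg [-0.4  6.7  0.1]
0.04 xyz_cm [ 0.04 -3.03  0.34] rot_deg [-0.4  6.7  0.1]
0.03 xyz_cm [ 0.04 -4.03  0.35] rot_deg [-0.4  6.7  0.1]
0.02 xyz_cm [ 0.04 -5.03  0.35] rot_deg [-0.4  6.7  0.1]
0.01 xyz_cm [ 0.05 -6.03  0.36] rot_deg [-0.4  6.7  0.1]
side [{'position': [402.0, 184.4], 'conf': 0.6}]
side foot [{'position': [397.9, 243.8], 'conf': 0.85}]
top [{'position': [391.6, 301.1], 'conf': 0.77}]
top foot [{'position': [414.4, 235.5], 'conf': 0.73}]
knob world [ 0.436  -0.1672  0.1353] chest [ 0.0323 -0.1649  0.1353] [array([2.3, 0.3]), array([-0. , -2.3])]
from foot 0.12453901078273193 ang from vertical fwd -0.5329573133793462
```

View pics/side5.png

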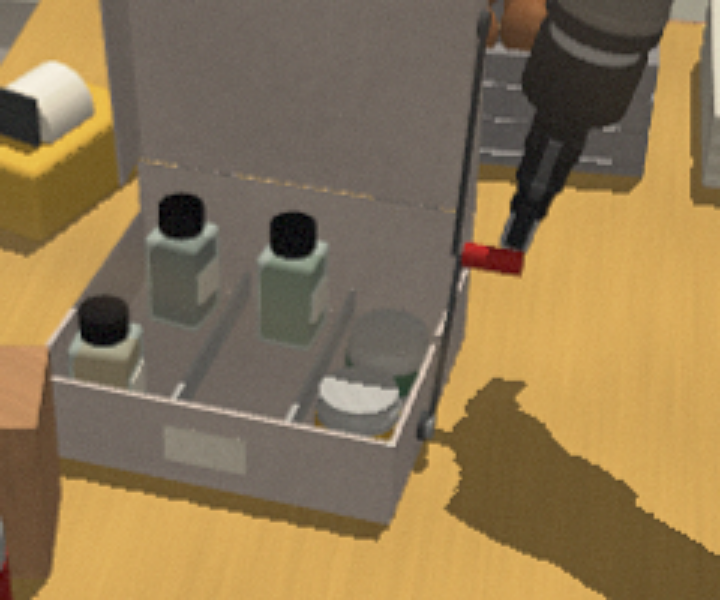

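Request:
{"api": "jog_arm", "payload": {
  "rows": [
    {"xyz":[0,0,0.5],"delta_rot":[0,0,0],"fingers":1},
    {"xyz":[0,-0.8,0.7],"delta_rot":[0,0,0],"fingers":1},
    {"xyz":[0,-1.5,0.6],"delta_rot":[0,0,0],"fingers":1},
    {"xyz":[0,-2.2,0.5],"delta_rot":[0,0,0],"fingers":1},
    {"xyz":[0,-2.8,0.4],"delta_rot":[0,0,0],"fingers":1}
  ]
}}

```text
clock: 11.77
tcp_pos: [0.4358, -0.1789, 0.0826]
orientation: [3.104, -0.179, 0.371]
contact_force: [-0.2, -3.1, 2.0]
grip_width: 0.0001
```

```bash
python3 n2.py|head -2; python3 knob.py
```

```text
t 11.77 tcp [ 0.4264 -0.1779  0.1215] toolx [ 0.965 -0.112  0.235] y [-0.115 -0.993 -0.004] z [ 0.234 -0.024 -0.972] F [-0.2 -3.1  2. ] w 0.0001 q [ 0.51  0.21 -0.24  2.3   0.02  0.4  -1.42]
tip chest [ 0.044  -0.1731  0.1215]
side [{'position': [404.4, 185.6], 'conf': 0.65}]
side foot [{'position': [397.0, 243.9], 'conf': 0.86}]
top [{'position': [388.6, 302.1], 'conf': 0.55}]
top foot [{'position': [356.1, 301.2], 'conf': 0.81}]
knob world [ 0.4321 -0.1605  0.1372] chest [ 0.0261 -0.1695  0.1372] [array([1.6, 0.2]), array([-0. , -1.6])]
from foot 0.12322363174439342 ang from vertical fwd -0.4815399568188332
```

Request:
{"api": "jog_arm", "payload": {
  "rows": [
    {"xyz":[0,-0.5,0.1],"delta_rot":[0,0,0],"fingers":1},
    {"xyz":[0,-1.0,0],"delta_rot":[0,0,0],"fingers":1},
    {"xyz":[0,-1.4,0],"delta_rot":[0,0,0],"fingers":1},
    {"xyz":[0,-1.8,0],"delta_rot":[0,0,0],"fingers":1},
    {"xyz":[0,-2.0,0],"delta_rot":[0,0,0],"fingers":1}
  ]
}}

```text
clock: 12.48
tcp_pos: [0.4369, -0.163, 0.0822]
orientation: [3.101, -0.186, 0.369]
contact_force: [-1.5, -26.3, -4.2]
grip_width: -0.0
```

```bash
python3 n2.py|head -2; python3 knob.py
```

```text
t 12.48 tcp [ 0.4276 -0.1619  0.1211] toolx [ 0.965 -0.116  0.234] y [-0.119 -0.993 -0.001] z [ 0.233 -0.027 -0.972] F [ -1.5 -26.3  -4.2] w -0.0 q [ 0.46  0.2  -0.23  2.31  0.05  0.4  -1.5 ]
tip chest [ 0.028  -0.1738  0.1211]
side [{'position': [400.8, 188.2], 'conf': 0.86}]
side foot [{'position': [395.6, 241.4], 'conf': 0.83}]
top [{'position': [436.6, 230.5], 'conf': 0.73}]
top foot [{'position': [356.3, 300.5], 'conf': 0.59}]
knob world [ 0.5187 -0.2699  0.0809] chest [ 0.1248 -0.0709  0.0809] [array([-30.5, -10.9]), array([-4.4, 32.9])]
from foot 0.16450337562425446 ang from vertical fwd -1.2433148496798212
```

Request:
{"api": "jog_arm", "payload": {
  "rows": [
    {"xyz":[0,1,0],"delta_rot":[0,0,0],"fingers":1},
    {"xyz":[0,3,0],"delta_rot":[0,0,0],"fingers":1},
    {"xyz":[-1,4,0],"delta_rot":[0,0,0],"fingers":1},
    {"xyz":[-3,4,0],"delta_rot":[0,0,0],"fingers":1},
    {"xyz":[-3,4,-4],"delta_rot":[0,0,0],"fingers":1}
  ]
}}

```text
clock: 13.2
tcp_pos: [0.387, -0.1957, 0.1072]
orientation: [3.11, -0.19, 0.347]
contact_force: [-0.0, -0.0, -1.2]
grip_width: 0.0
```

```bash
python3 n2.py|head -3; python3 knob.py;  python3 - <<'E'
from h import *
c,im=grab('side'); cv2.imwrite('pics/side6.png',cv2.resize(im[60:260,240:480],None,fx=3,fy=3))
c,im=grab('top'); cv2.imwrite('pics/top6.png',cv2.resize(im[130:330,260:500],None,fx=3,fy=3))
E
```

```text
t 13.2 tcp [ 0.3782 -0.1949  0.1462] toolx [ 0.968 -0.119  0.22 ] y [-0.121 -0.993 -0.007] z [ 0.219 -0.02  -0.976] F [-0.  -0.  -1.2] w 0.0 q [ 0.63  0.12 -0.27  2.34 -0.06  0.48 -1.27]
tip chest [ 0.0665 -0.2191  0.1462]
hi xyz_cm [  1.7    2.22 -25.55] rot_deg [ -0.4 -12.7  -0.4]
side [{'position': [401.0, 183.5], 'conf': 0.62}]
side foot [{'position': [397.1, 242.3], 'conf': 0.6}]
top [{'position': [380.6, 300.0], 'conf': 0.76}]
top foot [{'position': [354.4, 298.0], 'conf': 0.65}]
knob world [ 0.4373 -0.1413  0.1538] chest [ 0.0064 -0.1666  0.1538] [array([2.4, 0.3]), array([-0. , -2.4])]
from foot 0.13129529968346854 ang from vertical fwd -0.28904631051804275
```

View pics/side6.png

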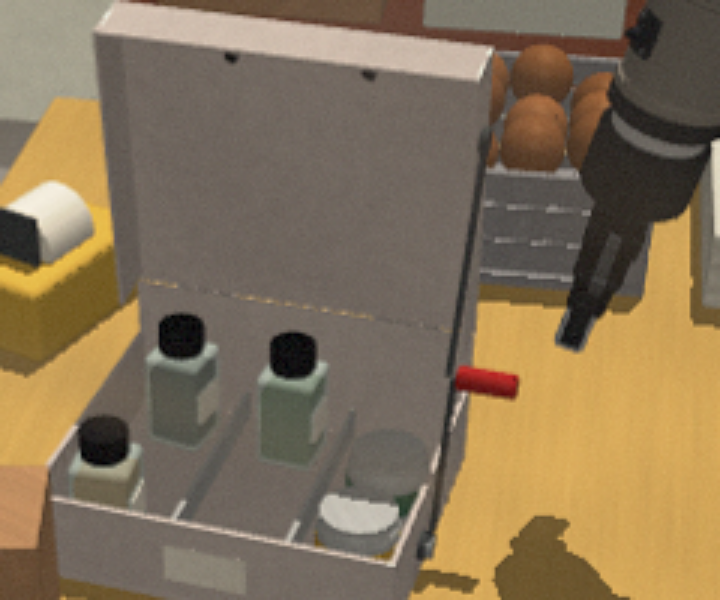

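View pics/top6.png

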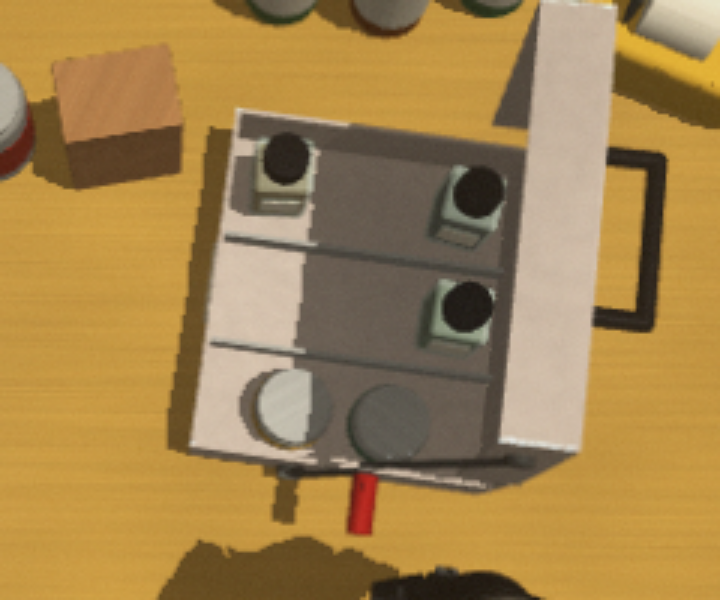

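```bash
python3 - <<'E'
from h import *
S=cam('side');T=cam('top')
for nm,a,b in (('A',(401.7,106.7),(431.7,284)),('foot',(396.5,242.3),(355.5,299.5)),('knob',(401,183.5),(380.6,300))):
    print(nm,w2c(tri([(S,a),(T,b)])).round(4))
# knob base joints in planes y: side-only intersect w/ plane y=-0.142 
for yy in (-.140,-.146):
  for nm,a in (('A',(401.7,106.7)),('foot',(240+428/3,60+545/3)),('kneebase',(240+455/3,60+378/3))):
    t,v=ray(S,a); tc=w2c(t); vc=RC.inv().apply(v); print(yy,nm,(tc+vc*(yy-tc[1])/vc[1]).round(4))
  for nm,a in (('A',(431.7,284)),('foot',(260+287/3,130+472/3)),('kneebase',(260+364/3,130+472/3))):
    t,v=ray(T,a); tc=w2c(t); vc=RC.inv().apply(v); print(yy,'top',nm,(tc+vc*(yy-tc[1])/vc[1]).round(4))
E
```

```text
A [ 0.0778 -0.1397  0.29  ]
foot [-0.0351 -0.1693  0.0316]
knob [ 0.0064 -0.1666  0.1538]
-0.14 A [ 0.0687 -0.14    0.2944]
-0.14 foot [-0.0393 -0.14    0.0299]
-0.14 kneebase [ 0.0215 -0.14    0.1342]
-0.14 top A [ 0.0799 -0.14    0.2815]
-0.14 top foot [-0.0368 -0.14    0.0178]
-0.14 top kneebase [ 0.0132 -0.14    0.0974]
-0.146 A [ 0.032  -0.146   0.3124]
-0.146 foot [-0.0725 -0.146   0.0563]
-0.146 kneebase [-0.0137 -0.146   0.1573]
-0.146 top A [ 0.0673 -0.146   0.3349]
-0.146 top foot [-0.0422 -0.146   0.0876]
-0.146 top kneebase [ 0.0047 -0.146   0.1622]
```

```bash
cat > hood.py <<'E'
from h import *
def fitmask(c,m,h,dims,x0,zb=0.0):
    a,b=dims
    box=np.array([[sx*a/2,sy*b/2,z] for sx in(-1,1) for sy in(-1,1) for z in(zb,zb+h)])
    pass
E
python3 - <<'E'
from h import *
for n in ('top','side'):
    c,im=grab(n); L=imaging.cut_out(n,'cover_knob'); M=imaging.cut_out(n,'tray')
    print(n,[(l['conf'],np.round(l['position'],1),int(l['region'].sum())) for l in L[:2]],[(l['conf'],np.round(l['position'],1),int(l['region'].sum())) for l in M[:2]])
    v=im.copy()
    if L:
        cs,_=cv2.findContours(L[0]['region'].astype(np.uint8),cv2.RETR_EXTERNAL,cv2.CHAIN_APPROX_NONE); cv2.drawContours(v,cs,-1,(0,0,255),1)
        k=max(cs,key=cv2.contourArea); hull=cv2.convexHull(k); ap=cv2.approxPolyDP(hull,4,True); print(ap[:,0].tolist())
    x0,y0=(120,180) if n=='top' else (220,300)
    cv2.imwrite(f'pics/hood_{n}.png',cv2.resize(v[y0:y0+180,x0:x0+240],None,fx=3,fy=3))
E
```

```text
top [(0.86, array([190.8, 275.9]), 10448)] [(0.58, array([229.3, 282.8]), 421)]
[[168, 203], [233, 212], [237, 217], [212, 350], [141, 339]]
side [(0.56, array([347.6, 381.2]), 19709), (0.39, array([360.8, 436.4]), 1822)] [(0.57, array([361.8, 438.2]), 1677)]
[[271, 316], [448, 356], [430, 456], [236, 404], [234, 383]]
```

View pics/hood_top.png

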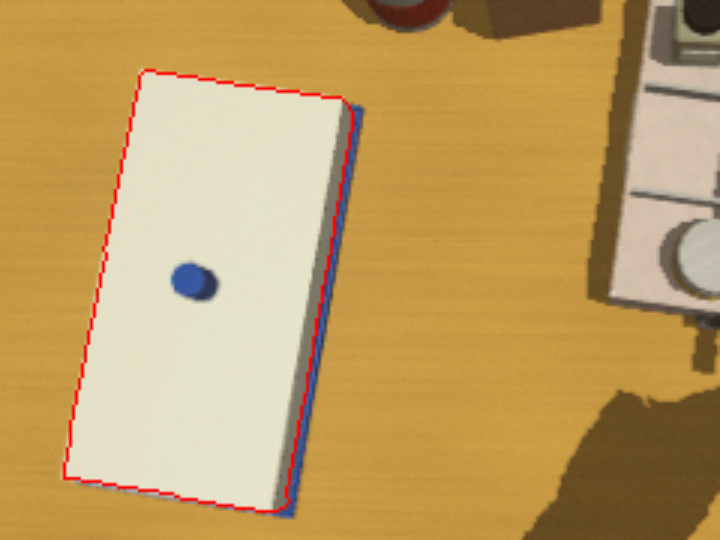

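View pics/hood_side.png

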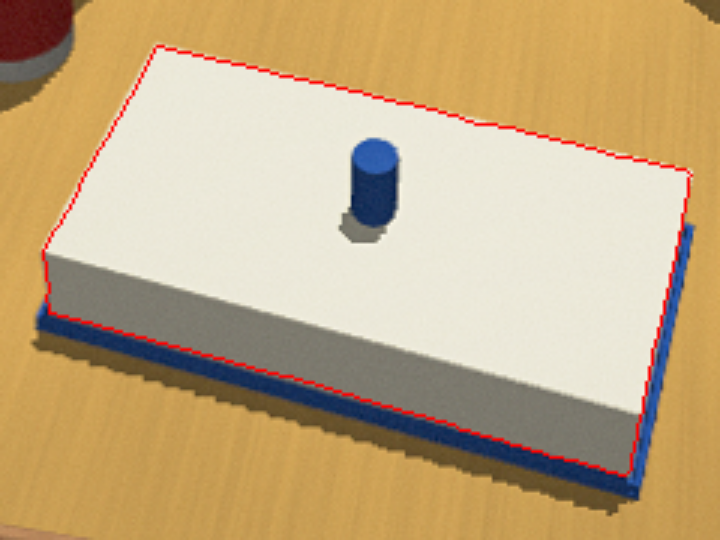

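```bash
python3 - <<'E'
from h import *
S=cam('side');T=cam('top')
pt=[(167.3,203.3),(234.3,213),(211,350.7),(141.7,339.3)]
ps=[(235,383.3),(272.3,315.3),(450,357.3),(433.3,437.7)]
L=np.array([[.161,.082],[.161,-.082],[-.161,-.082],[-.161,.082]])
P=[tri([(T,a),(S,b)]) for a,b in zip(pt,ps)]
for p in P: print(p.round(4))
def f(x):
    M=R.from_euler('z',x[2]).as_matrix()[:2,:2]; q=np.c_[L@M.T+x[:2],np.full(4,.062)]
    return np.r_[(proj(T,q)-pt).ravel(),(proj(S,q)-ps).ravel()]
s=least_squares(f,[.5,.28,-.1]); print(s.x,s.fun.round(1))
x=s.x; ey=np.array([-np.sin(x[2]),np.cos(x[2])]); print('tray -y edge mid',x[:2]-ey*.088)
for a,b in ((-.1175,-.135),(-.1175,.135)): print(c2w([a,b,0]))
E
```

```text
[0.6606 0.3463 0.0598]
[0.6388 0.1856 0.0578]
[0.3215 0.2277 0.0569]
[0.3432 0.3886 0.057 ]
[ 0.49136213  0.28813921 -0.13495856] [-0.9 -1.1 -0.2 -1.4 -0.8 -0.3 -1.8 -0.4 -0.8 -0.2  0.  -1.7  1.8 -1.5
  1.3 -0.4]
tray -y edge mid [0.47952179 0.2009394 ]
[ 0.48296751 -0.02190046  0.        ]
[ 0.75116223 -0.0530708   0.        ]
```

```bash
cat > n3.py <<'E'
from h import *
show(); 
hx,hy,ya=[float(a) for a in sys.argv[1:4]]; zs=[float(a) for a in sys.argv[4:]]
D=frame([0,0,-1],[-np.sin(ya),np.cos(ya),0])
for z in zs: rel([hx,hy,z],D,lab=z)
E
python3 n3.py .491 .2865 -.13 .25
```

```text
t 13.9 tcp [ 0.3845 -0.1971  0.1525] toolx [ 0.965 -0.117  0.234] y [-0.12  -0.993 -0.002] z [ 0.232 -0.027 -0.972] F [-0.   0.5  0.2] w -0.0002 q [ 0.63  0.11 -0.27  2.33 -0.06  0.48 -1.27]
0.25 xyz_cm [  5.97 -49.3   -8.4 ] rot_deg [ -0.2 -13.5   0.6]
```

Request:
{"api": "jog_arm", "payload": {
  "rows": [
    {"xyz":[0,0,-4],"delta_rot":[0,-2,0],"fingers":1},
    {"xyz":[1,0,-8],"delta_rot":[0,-4,0],"fingers":1},
    {"xyz":[2,-3,-12],"delta_rot":[0,-7,0],"fingers":1},
    {"xyz":[3,-7,-13],"delta_rot":[0,-10,0],"fingers":0.5},
    {"xyz":[4,-11,-13],"delta_rot":[0,-13.5,0.6],"fingers":0}
  ]
}}

```text
clock: 14.32
tcp_pos: [0.4143, -0.0979, 0.2528]
orientation: [3.134, -0.213, 0.008]
contact_force: [2.0, -0.3, -0.7]
grip_width: 0.0233
```

```bash
python3 n3.py .491 .2865 -.13 .22
```

```text
t 14.32 tcp [ 0.414  -0.0978  0.2928] toolx [ 0.991 -0.135  0.005] y [-0.135 -0.991  0.   ] z [ 0.005 -0.001 -1.   ] F [ 2.  -0.3 -0.7] w 0.0233 q [ 0.5   0.02 -0.41  2.02  0.01  1.1  -1.63]
0.22 xyz_cm [  2.38 -39.12   7.29] rot_deg [ 0.  -0.3 -0.3]
```

Request:
{"api": "jog_arm", "payload": {
  "rows": [
    {"xyz":[2.4,-39,0],"delta_rot":[0,0,0],"fingers":0},
    {"xyz":[2.4,-39,0],"delta_rot":[0,0,0],"fingers":0},
    {"xyz":[2.4,-39,0],"delta_rot":[0,0,0],"fingers":0},
    {"xyz":[2.4,-39,0],"delta_rot":[0,0,0],"fingers":0},
    {"xyz":[2.4,-39,0],"delta_rot":[0,0,0],"fingers":0}
  ]
}}

```text
clock: 14.73
tcp_pos: [0.4543, 0.1088, 0.251]
orientation: [3.134, -0.213, 0.009]
contact_force: [1.0, -1.3, -0.0]
grip_width: 0.0837
```

Request:
{"api": "jog_arm", "payload": {
  "rows": [
    {"xyz":[1.2,-19,0],"delta_rot":[0,0,0],"fingers":0},
    {"xyz":[1.2,-19,1],"delta_rot":[0,0,0],"fingers":0},
    {"xyz":[1.2,-19,3],"delta_rot":[0,0,0],"fingers":0},
    {"xyz":[1.2,-19,5],"delta_rot":[0,0,0],"fingers":0},
    {"xyz":[1.2,-19,7],"delta_rot":[0,0,0],"fingers":0}
  ]
}}

```text
clock: 15.15
tcp_pos: [0.4929, 0.2958, 0.1883]
orientation: [-3.13, 0.21, -0.015]
contact_force: [0.7, -0.0, 1.2]
grip_width: 0.0855
```

```bash
python3 n3.py .491 .2865 -.13 .22 .071; python3 - <<'E'
from h import *
c,im=grab('wrist'); L=imaging.tip_of('wrist','cover_knob'); print(L[:1]); 
if L: print(onz(c,L[0]['position'],.084))
cv2.imwrite('pics/w7.png',im)
S,_=grab('side'); L=imaging.tip_of('side','cover_knob'); print(L[:1],proj(S,[.491,.2865,.084]))
E
```

```text
t 15.15 tcp [0.4925 0.2957 0.2283] toolx [ 0.991 -0.134  0.009] y [-0.134 -0.991 -0.005] z [ 0.01   0.004 -1.   ] F [ 0.7 -0.   1.2] w 0.0855 q [-0.11  0.39 -0.68  1.78  0.29  1.06 -2.61]
0.22 xyz_cm [-0.07  0.96  0.83] rot_deg [-0.3 -0.5 -0.2]
0.071 xyz_cm [-0.21  1.03 15.73] rot_deg [-0.3 -0.5 -0.2]
[{'position': [333.9, 221.4], 'conf': 0.72}]
[0.48847858 0.29334161 0.084     ]
[{'position': [342.1, 358.3], 'conf': 0.93}] [[345.79570564 359.29651395]]
```

View pics/w7.png

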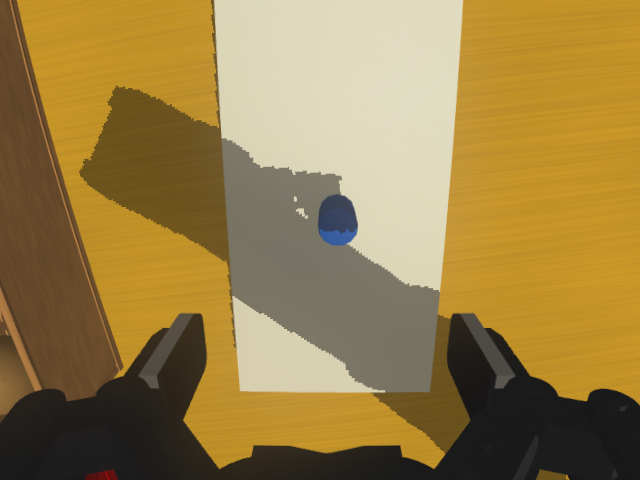

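Request:
{"api": "jog_arm", "payload": {
  "rows": [
    {"xyz":[-0.2,0.6,3],"delta_rot":[-0.3,-0.5,0],"fingers":0},
    {"xyz":[-0.2,0.6,6],"delta_rot":[-0.3,-0.5,0],"fingers":0},
    {"xyz":[-0.2,0.6,9],"delta_rot":[-0.3,-0.5,0],"fingers":0},
    {"xyz":[-0.2,0.6,11.5],"delta_rot":[-0.3,-0.5,0],"fingers":0},
    {"xyz":[-0.2,0.6,13],"delta_rot":[-0.3,-0.5,0],"fingers":0}
  ]
}}

```text
clock: 15.77
tcp_pos: [0.4884, 0.2821, 0.0542]
orientation: [3.126, -0.215, -0.01]
contact_force: [0.2, -0.5, -0.6]
grip_width: 0.0851
```

```bash
python3 n3.py .490 .29 -.13 .071
```

```text
t 15.77 tcp [0.4887 0.2824 0.0942] toolx [ 0.991 -0.137 -0.006] y [-0.137 -0.991  0.009] z [-0.007 -0.008 -1.   ] F [ 0.2 -0.5 -0.6] w 0.0851 q [-0.17  0.55 -0.61  1.9   0.42  0.83 -2.7 ]
0.071 xyz_cm [ 0.06 -0.82  2.31] rot_deg [ 0.5  0.3 -0.4]
```

Request:
{"api": "jog_arm", "payload": {
  "rows": [
    {"xyz":[0,-0.5,1],"delta_rot":[0.4,0.3,0],"fingers":0},
    {"xyz":[0,-0.6,2],"delta_rot":[0.4,0.3,0],"fingers":0},
    {"xyz":[0,-0.6,2.2],"delta_rot":[0.4,0.3,0],"fingers":0.5},
    {"xyz":[0,-0.6,2.2],"delta_rot":[0.4,0.3,0],"fingers":1},
    {"xyz":[0,-0.6,2.2],"delta_rot":[0.4,0.3,0],"fingers":1}
  ],
  "grip_force": 60
}}

```text
clock: 16.18
tcp_pos: [0.4899, 0.2878, 0.0332]
orientation: [3.133, -0.216, 0.001]
contact_force: [0.6, -0.0, 0.4]
grip_width: 0.0514
```

Request:
{"api": "jog_arm", "payload": {
  "rows": [
    {"xyz":[0,0,0],"delta_rot":[0,0,0],"fingers":1},
    {"xyz":[0,0,0],"delta_rot":[0,0,0],"fingers":1},
    {"xyz":[0,0,0],"delta_rot":[0,0,0],"fingers":1},
    {"xyz":[0,0,0],"delta_rot":[0,0,0],"fingers":1},
    {"xyz":[0,0,0],"delta_rot":[0,0,0],"fingers":1}
  ]
}}

```text
clock: 16.6
tcp_pos: [0.491, 0.2884, 0.0347]
orientation: [-3.134, 0.217, -0.005]
contact_force: [-0.9, -2.3, 6.6]
grip_width: 0.0243
```

```bash
python3 n3.py .465 .09 -.125 .2 .071
```

```text
t 16.6 tcp [0.4909 0.2884 0.0747] toolx [ 0.99  -0.138  0.003] y [-0.138 -0.99  -0.   ] z [ 0.003 -0.    -1.   ] F [-0.9 -2.3  6.6] w 0.0243 q [-0.19  0.58 -0.59  1.91  0.45  0.78 -2.73]
0.2 xyz_cm [  0.19  20.   -12.54] rot_deg [-0.  -0.2 -0.7]
0.071 xyz_cm [ 0.15 20.01  0.36] rot_deg [-0.  -0.2 -0.7]
```

Request:
{"api": "jog_arm", "payload": {
  "rows": [
    {"xyz":[0,0,-1.5],"delta_rot":[0,0,0],"fingers":1},
    {"xyz":[0,0,-3.5],"delta_rot":[0,0,0],"fingers":1},
    {"xyz":[0,0,-5.5],"delta_rot":[0,0,0],"fingers":1},
    {"xyz":[0,0,-7.5],"delta_rot":[0,0,0],"fingers":1},
    {"xyz":[0,0,-9.5],"delta_rot":[0,0,0],"fingers":1}
  ]
}}

```text
clock: 17.02
tcp_pos: [0.4904, 0.288, 0.1305]
orientation: [3.134, -0.216, 0.004]
contact_force: [0.1, -0.4, -2.5]
grip_width: 0.0245
```

```bash
python3 n3.py .465 .09 -.125 .2 .071; python3 - <<'E'
from h import *
c,im=grab('side'); cv2.imwrite('pics/side8.png',im)
E
```

```text
t 17.02 tcp [0.4903 0.288  0.1705] toolx [ 0.99  -0.137  0.003] y [-0.137 -0.991  0.   ] z [ 0.002 -0.001 -1.   ] F [ 0.1 -0.4 -2.5] w 0.0245 q [-0.13  0.45 -0.66  1.84  0.34  0.96 -2.64]
0.2 xyz_cm [ 0.22 19.96 -2.94] rot_deg [ 0.  -0.1 -0.7]
0.071 xyz_cm [ 0.19 19.96  9.96] rot_deg [ 0.  -0.1 -0.7]
```

View pics/side8.png

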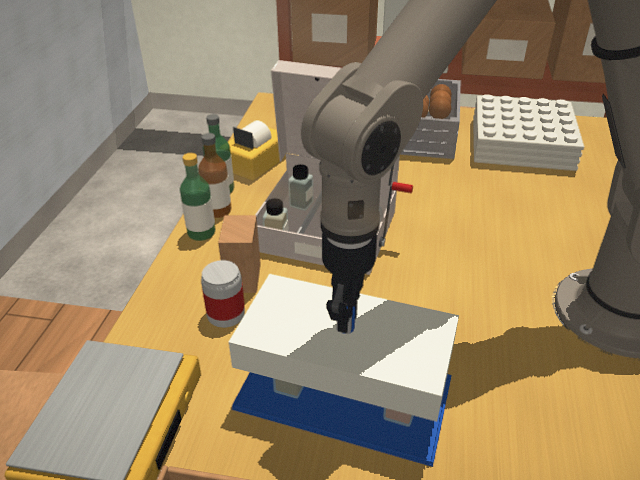

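Request:
{"api": "jog_arm", "payload": {
  "rows": [
    {"xyz":[0,3,-0.5],"delta_rot":[0,0,0],"fingers":1},
    {"xyz":[0,7,-0.5],"delta_rot":[0,0,0],"fingers":1},
    {"xyz":[0.1,11,0],"delta_rot":[0,0,0],"fingers":1},
    {"xyz":[0.2,15,0],"delta_rot":[0,0,-0.5],"fingers":1},
    {"xyz":[0.2,18,0],"delta_rot":[0,0,-0.7],"fingers":1}
  ]
}}

```text
clock: 17.48
tcp_pos: [0.4682, 0.1072, 0.1331]
orientation: [-3.135, 0.2, -0.009]
contact_force: [0.2, -1.4, -2.1]
grip_width: 0.0246
```

```bash
python3 n3.py .465 .09 -.125  .0715
```

```text
t 17.48 tcp [0.468  0.1072 0.1731] toolx [ 0.992 -0.127  0.006] y [-0.127 -0.992 -0.001] z [ 0.006  0.    -1.   ] F [ 0.2 -1.4 -2.1] w 0.0246 q [ 0.21  0.3  -0.66  2.04  0.24  0.87 -2.28]
0.0715 xyz_cm [-0.16  1.76 10.16] rot_deg [-0.1 -0.3 -0.1]
```

Request:
{"api": "jog_arm", "payload": {
  "rows": [
    {"xyz":[-0.1,1.5,0],"delta_rot":[0,-0.3,0],"fingers":1},
    {"xyz":[-0.1,1.7,3],"delta_rot":[0,-0.3,0],"fingers":1},
    {"xyz":[-0.1,1.7,6],"delta_rot":[0,-0.3,0],"fingers":1},
    {"xyz":[-0.1,1.7,8],"delta_rot":[0,-0.3,0],"fingers":1},
    {"xyz":[-0.1,1.7,9],"delta_rot":[0,-0.3,0],"fingers":1}
  ]
}}

```text
clock: 17.9
tcp_pos: [0.4636, 0.0895, 0.0406]
orientation: [3.135, -0.2, -0.005]
contact_force: [-0.4, -0.1, -3.2]
grip_width: 0.0249
```

```bash
python3 n3.py .465 .09 -.125  .0715
```

```text
t 17.9 tcp [0.4637 0.0895 0.0806] toolx [ 0.992 -0.127 -0.003] y [-0.127 -0.992  0.   ] z [-0.003  0.    -1.   ] F [-0.4 -0.1 -3.2] w 0.0249 q [ 0.17  0.44 -0.59  2.12  0.38  0.68 -2.37]
0.0715 xyz_cm [ 0.14 -0.06  0.91] rot_deg [ 0.   0.2 -0.2]
```

Request:
{"api": "jog_arm", "payload": {
  "rows": [
    {"xyz":[0,0,0.4],"delta_rot":[0,0,0],"fingers":1},
    {"xyz":[0,0,0.8],"delta_rot":[0,0,0],"fingers":1},
    {"xyz":[0,0,1.0],"delta_rot":[0,0,0],"fingers":1},
    {"xyz":[0,0,1.0],"delta_rot":[0,0,0],"fingers":1},
    {"xyz":[0,0,1.0],"delta_rot":[0,0,0],"fingers":1}
  ]
}}

```text
clock: 18.32
tcp_pos: [0.4643, 0.0898, 0.0314]
orientation: [-3.135, 0.2, 0.002]
contact_force: [-0.1, -1.0, -2.7]
grip_width: 0.0243
```

```bash
python3 n3.py .465 .09 -.125  .0715
```

```text
t 18.32 tcp [0.4644 0.0898 0.0714] toolx [ 0.992 -0.127 -0.002] y [-0.127 -0.992 -0.   ] z [-0.001  0.    -1.   ] F [-0.1 -1.  -2.7] w 0.0243 q [ 0.16  0.45 -0.57  2.13  0.39  0.66 -2.39]
0.0715 xyz_cm [ 0.07 -0.02 -0.01] rot_deg [-0.   0.1 -0.1]
```

Request:
{"api": "jog_arm", "payload": {
  "rows": [
    {"xyz":[0,0,0.2],"delta_rot":[0,0,0],"fingers":1},
    {"xyz":[0,0,0.4],"delta_rot":[0,0,0],"fingers":1},
    {"xyz":[0,0,0.4],"delta_rot":[0,0,0],"fingers":1},
    {"xyz":[0,0,0.4],"delta_rot":[0,0,0],"fingers":0.7},
    {"xyz":[0,0,0.3],"delta_rot":[0,0,0],"fingers":0}
  ]
}}

```text
clock: 18.73
tcp_pos: [0.4655, 0.0901, 0.03]
orientation: [-3.135, 0.2, -0.002]
contact_force: [0.0, 0.6, 0.6]
grip_width: 0.0364
```

Request:
{"api": "jog_arm", "payload": {
  "rows": [
    {"xyz":[0,0,0],"delta_rot":[0,0,0],"fingers":0},
    {"xyz":[0,0,0],"delta_rot":[0,0,0],"fingers":0},
    {"xyz":[0,0,0],"delta_rot":[0,0,0],"fingers":0},
    {"xyz":[0,0,-2],"delta_rot":[0,0,0],"fingers":0},
    {"xyz":[0,0,-5],"delta_rot":[0,0,0],"fingers":0}
  ]
}}

```text
clock: 19.15
tcp_pos: [0.4631, 0.0896, 0.0783]
orientation: [3.135, -0.2, -0.007]
contact_force: [1.0, -0.8, -0.1]
grip_width: 0.0854
```

Request:
{"api": "jog_arm", "payload": {
  "rows": [
    {"xyz":[0,0,-4],"delta_rot":[0,0,0],"fingers":0},
    {"xyz":[0,0,-8],"delta_rot":[0,0,0],"fingers":0},
    {"xyz":[0,2,-12],"delta_rot":[0,0,0],"fingers":0},
    {"xyz":[0,5,-15],"delta_rot":[0,0,0],"fingers":0},
    {"xyz":[0,9,-18],"delta_rot":[0,0,0],"fingers":0}
  ]
}}

```text
clock: 19.57
tcp_pos: [0.4542, 0.0107, 0.2538]
orientation: [-3.135, 0.193, 0.002]
contact_force: [0.8, -0.7, -0.9]
grip_width: 0.0855
```

```bash
python3 - <<'E'
from h import *
show()
S,im=grab('side'); cv2.imwrite('pics/side9.png',im); a=tips('side',['cover_knob','jar1_mid','tray'])
T,im=grab('top'); cv2.imwrite('pics/top9.png',im); b=tips('top',['cover_knob','jar1_mid','tray'])
print(a,b)
for k in a:
    if k in b: P=tri([(S,a[k][0]),(T,b[k][0])]); print(k,P.round(4))
E
```

```text
t 19.57 tcp [0.4543 0.0106 0.2938] toolx [ 0.992 -0.123 -0.001] y [-0.123 -0.992 -0.   ] z [-0.001  0.    -1.   ] F [ 0.8 -0.7 -0.9] w 0.0855 q [ 0.46  0.1  -0.65  1.95  0.07  1.12 -1.91]
{'cover_knob': (array([374.7, 281.4]), 0.71), 'jar1_mid': (array([405.8, 391.7]), 0.89), 'tray': (array([347.1, 393.3]), 0.77)} {'cover_knob': (array([274.1, 285.1]), 0.95), 'jar1_mid': (array([191.1, 319.9]), 0.82), 'tray': (array([195.2, 276. ]), 0.98)}
cover_knob [0.4673 0.0862 0.0795]
jar1_mid [0.389  0.2848 0.0229]
tray [ 0.4907  0.2859 -0.0018]
```

View pics/side9.png

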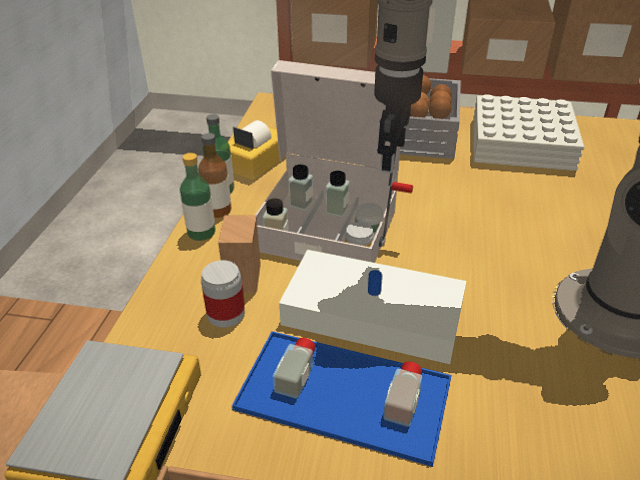

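View pics/top9.png

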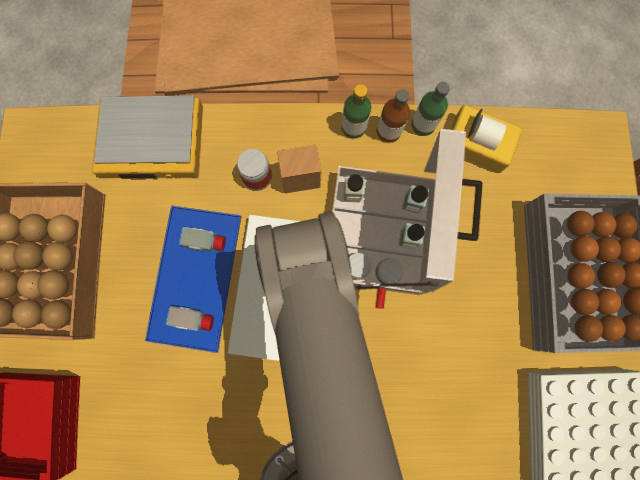

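```bash
cat > jars.py <<'E'
from h import *
S,im=grab('side'); a=imaging.tip_of('side','jar1_mid'); ca=imaging.cut_out('side','jar1_mid')
T,im2=grab('top'); b=imaging.tip_of('top','jar1_mid'); cb=imaging.cut_out('top','jar1_mid')
for n,l in (('side',a),('top',b)):
    for d in l[:6]: print(n,np.round(d['position'],1),d['conf'], onz(S if n=='side' else T,d['position'],.027).round(4))
for n,l,c in (('side',ca,S),('top',cb,T)):
    for d in l[:6]:
        m=d['region'].astype(np.uint8); ys,xs=np.nonzero(m); rc=cv2.minAreaRect(np.c_[xs,ys].astype(np.float32)); print(n,d['conf'],len(xs),rc)
cv2.imwrite('pics/jt.png',cv2.resize(im2[190:370,130:370],None,fx=3,fy=3))
E
python3 jars.py
```

```text
side [402.3 390.6] 0.61 [0.3958 0.2869 0.027 ]
side [300.  182.9] 0.37 [ 0.6935 -0.2999  0.027 ]
top [190.7 320.7] 0.81 [0.3862 0.2846 0.027 ]
side 0.74 1771 ((404.0213623046875, 392.1316833496094), (31.736461639404297, 62.87636947631836), 17.354022979736328)
side 0.17 9775 ((334.69232177734375, 116.96154022216797), (138.0506591796875, 100.46813201904297), 7.125016689300537)
top 0.79 882 ((189.45596313476562, 318.753173828125), (46.8189811706543, 20.946460723876953), 9.865806579589844)
top 0.35 1171 ((254.5, 169.50001525878906), (42.48529052734375, 32.64659118652344), 63.43495178222656)
```

View pics/jt.png

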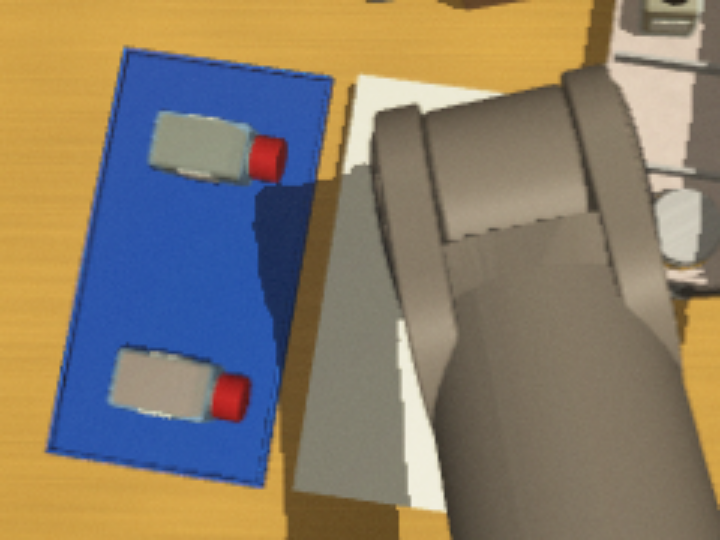

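```bash
python3 - <<'E'
from h import *
T=cam('top')
for n,b,c in (('A',(167.3,316.7),(213,323.3)),('B',(180.7,237.3),(225.3,243.3))):
    B=onz(T,b,.050);C=onz(T,c,.030); d=C-B; print(n,B.round(4),C.round(4),np.hypot(*d[:2]),'yaw of cap dir',np.arctan2(d[1],d[0]),'mid',((B+C)/2).round(4))
for q in ('jar2_mid','jar3_mid'):
    for n in ('side','top'):
        imaging.grab_frame(n); l=imaging.tip_of(n,q); print(q,n,[(np.round(d['position'],1),d['conf'],onz(cam(n),d['position'],.027).round(4)) for d in l[:2]])
E
```

```text
A [0.3943 0.3337 0.05  ] [0.3811 0.2311 0.03  ] 0.10343978874917195 yaw of cap dir -1.699227950674766 mid [0.3877 0.2824 0.04  ]
B [0.58   0.3119 0.05  ] [0.5699 0.2092 0.03  ] 0.10326823378117661 yaw of cap dir -1.6691806923304036 mid [0.5749 0.2605 0.04  ]
jar2_mid side []
jar2_mid top []
jar3_mid side [(array([294.2, 364.6]), 0.6, array([0.5831, 0.2647, 0.027 ]))]
jar3_mid top [(array([204.2, 242. ]), 0.78, array([0.5731, 0.2608, 0.027 ]))]
```

```bash
cat > jp.py <<'E'
from h import *
# usage: jp.py pick|place  x y yaw(cap dir) phi_deg  backoffs...
def pick(mx,my,cap,phi,ax=.010,gz=.031):
    h=-np.array([np.cos(cap),np.sin(cap),0]); ph=np.radians(phi)
    z=h*np.sin(ph)-np.array([0,0,1])*np.cos(ph); y=np.array([-np.sin(cap),np.cos(cap),0]); y=y if y[0]>0 else -y
    g=np.array([mx,my,0])-h*ax; g[2]=gz
    return g+.019*z,frame(z,y)
def place(cx,cy,gz,phi,off):
    # chest coords of jar axis; tool leaning to front, z_t toward +x chest
    ph=np.radians(phi); z=RC.apply([np.cos(ph),0,-np.sin(ph)]); y=RC.apply([0,1,0])
    g=c2w([cx-off,cy,gz]); return g+.019*z,frame(z,y)
if __name__=='__main__':
    show(); o,p,Rc=state(); a=sys.argv
    if a[1]=='pick': P,Rt=pick(*map(float,a[2:6]))
    else: P,Rt=place(*map(float,a[2:7]))
    k=6 if a[1]=='pick' else 7
    M=Rt.as_matrix(); print('target',P.round(3),'y',M[:,1].round(2),'z',M[:,2].round(2))
    for b in a[k:]:
        rel(P-float(b)*M[:,2],Rt,nearest=False,lab=f'back{b}')
    for u in ((.05,.1) if a[1]=='place' else ()): rel(P+[0,0,u],Rt,nearest=False,lab=f'up{u}')
E
python3 jp.py pick .578 .262 -1.695 45 0.15 .1 0
```

```text
t 20.67 tcp [0.4538 0.0098 0.2912] toolx [ 0.992 -0.127 -0.004] y [-0.127 -0.992  0.001] z [-0.004 -0.    -1.   ] F [-0.5 -1.3  0.1] w 0.0853 q [ 0.46  0.1  -0.65  1.95  0.07  1.11 -1.92]
target [0.578 0.265 0.018] y [ 0.99 -0.12  0.  ] z [ 0.09  0.7  -0.71]
back0.15 xyz_cm [  9.22 -19.18  15.53] rot_deg [ 35.1  35.4 -85.2]
back.1 xyz_cm [  9.22 -22.72  19.06] rot_deg [ 35.1  35.4 -85.2]
back0 xyz_cm [  9.23 -29.79  26.13] rot_deg [ 35.1  35.4 -85.2]
```

Request:
{"api": "jog_arm", "payload": {
  "rows": [
    {"xyz":[1.5,-2,0],"delta_rot":[0,0,-7],"fingers":0},
    {"xyz":[3,-4,0],"delta_rot":[0,0,-14],"fingers":0},
    {"xyz":[4.5,-6,0],"delta_rot":[0,0,-21],"fingers":0},
    {"xyz":[6,-8,0],"delta_rot":[0,0,-28],"fingers":0},
    {"xyz":[7.5,-10,0],"delta_rot":[0,0,-35],"fingers":0}
  ]
}}

```text
clock: 21.08
tcp_pos: [0.5416, 0.1001, 0.2508]
orientation: [-3.048, -0.76, 0.006]
contact_force: [0.0, 0.4, 0.2]
grip_width: 0.0852
```

```bash
python3 jp.py pick .578 .262 -1.695 45 0.2 0
```

```text
t 21.08 tcp [0.5418 0.1001 0.2908] toolx [ 0.883  0.47  -0.004] y [ 0.47  -0.883 -0.002] z [-0.004 -0.    -1.   ] F [0.  0.4 0.2] w 0.0852 q [ 0.32  0.31 -0.76  1.75  0.23  1.18 -1.58]
target [0.578 0.265 0.018] y [ 0.99 -0.12  0.  ] z [ 0.09  0.7  -0.71]
back0.2 xyz_cm [ 4.55 -3.59 12.  ] rot_deg [ 21.3  41.6 -52. ]
back0 xyz_cm [ 12.74 -15.14  26.13] rot_deg [ 21.3  41.6 -52. ]
```

Request:
{"api": "jog_arm", "payload": {
  "rows": [
    {"xyz":[1,-1,0.5],"delta_rot":[2.1,4.2,-5.2],"fingers":0},
    {"xyz":[2,-2,1.5],"delta_rot":[4.3,8.3,-10.4],"fingers":0},
    {"xyz":[3,-3,3],"delta_rot":[6.4,12.5,-15.6],"fingers":0},
    {"xyz":[4,-3.5,5],"delta_rot":[8.5,16.6,-20.8],"fingers":0},
    {"xyz":[4.5,-3.6,7],"delta_rot":[10.6,20.8,-26],"fingers":0}
  ]
}}

```text
clock: 21.5
tcp_pos: [0.5649, 0.1551, 0.1817]
orientation: [-2.524, -1.307, -0.443]
contact_force: [0.5, -0.3, -1.3]
grip_width: 0.085
```

```bash
python3 jp.py pick .578 .262 -1.695 45 0.2 0.15 0
```

```text
t 21.5 tcp [0.559  0.1404 0.2184] toolx [0.548 0.743 0.385] y [ 0.824 -0.559 -0.093] z [ 0.146  0.368 -0.918] F [ 0.5 -0.3 -1.3] w 0.085 q [ 0.62  0.42 -0.96  1.94  0.03  0.7  -0.89]
target [0.578 0.265 0.018] y [ 0.99 -0.12  0.  ] z [ 0.09  0.7  -0.71]
back0.2 xyz_cm [-2.13  0.54  4.61] rot_deg [ 10.8  20.6 -25.5]
back0.15 xyz_cm [-0.65 -0.73  9.21] rot_deg [ 10.8  20.6 -25.5]
back0 xyz_cm [ 3.81 -4.55 23.01] rot_deg [ 10.8  20.6 -25.5]
```

Request:
{"api": "jog_arm", "payload": {
  "rows": [
    {"xyz":[-0.5,0.2,0.8],"delta_rot":[2.1,4.1,-5.1],"fingers":0},
    {"xyz":[-1,0.2,1.6],"delta_rot":[4.3,8.3,-10.2],"fingers":0},
    {"xyz":[-1.4,0.3,2.4],"delta_rot":[6.4,12.4,-15.3],"fingers":0},
    {"xyz":[-1.8,0.4,3.4],"delta_rot":[8.5,16.5,-20.4],"fingers":0},
    {"xyz":[-2.1,0.5,4.6],"delta_rot":[10.8,20.6,-25.5],"fingers":0}
  ]
}}

```text
clock: 21.92
tcp_pos: [0.5648, 0.1521, 0.1309]
orientation: [-1.879, -1.664, -0.786]
contact_force: [0.1, -0.1, -0.6]
grip_width: 0.0853
```

```bash
python3 jp.py pick .578 .262 -1.695 45 0.15 0.1 0
```

```text
t 21.92 tcp [0.5612 0.1239 0.1591] toolx [0.084 0.7   0.709] y [ 0.992 -0.123  0.004] z [ 0.09   0.704 -0.705] F [ 0.1 -0.1 -0.6] w 0.0853 q [ 0.95  0.87 -1.22  1.95  0.05  0.64 -0.2 ]
target [0.578 0.265 0.018] y [ 0.99 -0.12  0.  ] z [ 0.09  0.7  -0.71]
back0.15 xyz_cm [ 0.04 -0.06  5.09] rot_deg [ 0.1 -0.2  0.2]
back0.1 xyz_cm [ 0.02 -0.07 10.09] rot_deg [ 0.1 -0.2  0.2]
back0 xyz_cm [-1.000e-02 -9.000e-02  2.009e+01] rot_deg [ 0.1 -0.2  0.2]
```

Request:
{"api": "jog_arm", "payload": {
  "rows": [
    {"xyz":[0,0,3],"delta_rot":[0,0,0],"fingers":0},
    {"xyz":[0,0,6],"delta_rot":[0,0,0],"fingers":0},
    {"xyz":[0,0,8],"delta_rot":[0,0,0],"fingers":0},
    {"xyz":[0,0,9],"delta_rot":[0,0,0],"fingers":0},
    {"xyz":[0,0,9],"delta_rot":[0,0,0],"fingers":0}
  ]
}}

```text
clock: 22.33
tcp_pos: [0.5716, 0.2169, 0.0664]
orientation: [-1.876, -1.664, -0.783]
contact_force: [-0.5, 0.4, 0.3]
grip_width: 0.0858
```

```bash
python3 jp.py pick .578 .262 -1.695 45 0.05 0; python3 - <<'E'
from h import *
c,im=grab('wrist'); cv2.imwrite('pics/w10.png',im)
for q in('jar1_mid','jar3_mid'):
    l=imaging.tip_of('wrist',q); print(q,[(d['position'],d['conf'],onz(c,d['position'],.027).round(4)) for d in l[:2]])
c,im=grab('side'); cv2.imwrite('pics/s10.png',im)
E
```

```text
t 22.33 tcp [0.5681 0.1888 0.0946] toolx [0.083 0.7   0.71 ] y [ 0.993 -0.12   0.002] z [ 0.086  0.704 -0.705] F [-0.5  0.4  0.3] w 0.0858 q [ 0.77  0.94 -1.12  1.97  0.09  0.46 -0.24]
target [0.578 0.265 0.018] y [ 0.99 -0.12  0.  ] z [ 0.09  0.7  -0.71]
back0.05 xyz_cm [-0.01  0.09  5.91] rot_deg [-0.1 -0.2  0.2]
back0 xyz_cm [-0.03  0.1  10.91] rot_deg [-0.1 -0.2  0.2]
jar1_mid [([23.7, 227.2], 0.81, array([0.3916, 0.2878, 0.027 ]))]
jar3_mid [([331.6, 225.7], 0.94, array([0.5792, 0.2658, 0.027 ]))]
```

View pics/w10.png

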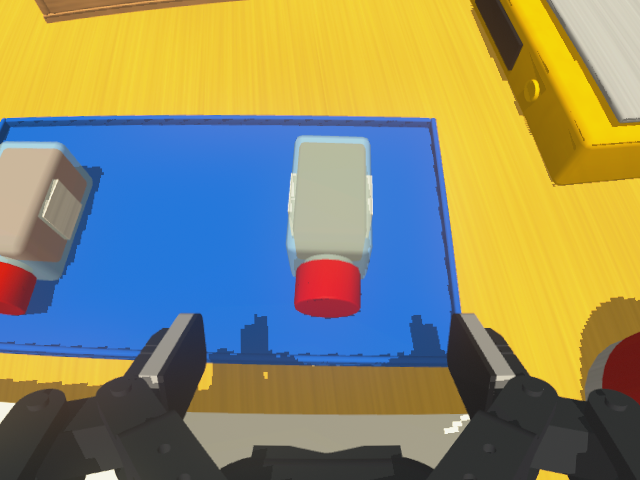

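View pics/s10.png

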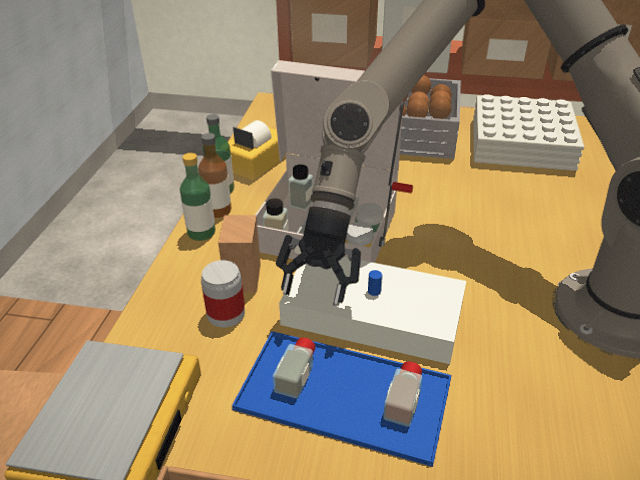

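Request:
{"api": "jog_arm", "payload": {
  "rows": [
    {"xyz":[0,0.1,3],"delta_rot":[0,0,0],"fingers":0},
    {"xyz":[0.1,0.1,6],"delta_rot":[0,0,0],"fingers":0},
    {"xyz":[0.2,0.1,8.5],"delta_rot":[0,0,0],"fingers":0},
    {"xyz":[0.2,0.1,10],"delta_rot":[0,0,0],"fingers":0},
    {"xyz":[0.2,0.1,10.5],"delta_rot":[0,0,0],"fingers":0}
  ]
}}

```text
clock: 22.95
tcp_pos: [0.5845, 0.2904, -0.0046]
orientation: [-1.88, -1.665, -0.787]
contact_force: [-0.8, 0.9, -0.0]
grip_width: 0.0858
```

```bash
python3 jp.py pick .579 .265 -1.695 45 0
```

```text
t 22.95 tcp [0.5808 0.2622 0.0236] toolx [0.083 0.701 0.709] y [ 0.992 -0.123  0.005] z [ 0.091  0.703 -0.705] F [-0.8  0.9 -0. ] w 0.0858 q [ 0.56  1.03 -1.    1.95  0.12  0.29 -0.28]
target [0.579 0.268 0.018] y [ 0.99 -0.12  0.  ] z [ 0.09  0.7  -0.71]
back0 xyz_cm [-0.02 -0.23  0.85] rot_deg [ 0.2 -0.1  0.3]
```

Request:
{"api": "jog_arm", "payload": {
  "rows": [
    {"xyz":[0,-0.2,0.4],"delta_rot":[0,0,0],"fingers":0},
    {"xyz":[0,-0.2,0.7],"delta_rot":[0,0,0],"fingers":0.2},
    {"xyz":[0,-0.2,0.7],"delta_rot":[0,0,0],"fingers":0.6},
    {"xyz":[0,-0.2,0.7],"delta_rot":[0,0,0],"fingers":1},
    {"xyz":[0,-0.2,0.7],"delta_rot":[0,0,0],"fingers":1}
  ],
  "grip_force": 50
}}

```text
clock: 23.37
tcp_pos: [0.584, 0.2946, -0.0089]
orientation: [-1.881, -1.665, -0.788]
contact_force: [0.3, -1.3, 1.1]
grip_width: 0.0452
```

Request:
{"api": "jog_arm", "payload": {
  "rows": [
    {"xyz":[0,0,0],"delta_rot":[0,0,0],"fingers":1},
    {"xyz":[0,0,0],"delta_rot":[0,0,0],"fingers":1},
    {"xyz":[0,0,0],"delta_rot":[0,0,0],"fingers":1},
    {"xyz":[0,0,0],"delta_rot":[0,0,0],"fingers":1},
    {"xyz":[0,0,0],"delta_rot":[0,0,0],"fingers":1}
  ]
}}

```text
clock: 23.78
tcp_pos: [0.5843, 0.2944, -0.0089]
orientation: [-1.882, -1.665, -0.789]
contact_force: [-1.3, -0.7, -0.4]
grip_width: 0.0457
```

```bash
python3 jp.py pick .579 .265 -1.695 45 0;python3 jp.py place -.004 0 .08 45 .0 0.15 0 |tail -4
```

```text
t 23.78 tcp [0.5806 0.2663 0.0193] toolx [0.083 0.701 0.709] y [ 0.992 -0.125  0.007] z [ 0.093  0.703 -0.705] F [-1.3 -0.7 -0.4] w 0.0457 q [ 0.55  1.03 -1.    1.95  0.13  0.27 -0.29]
target [0.579 0.268 0.018] y [ 0.99 -0.12  0.  ] z [ 0.09  0.7  -0.71]
back0 xyz_cm [ 0.   -0.16  0.26] rot_deg [ 0.3 -0.1  0.2]
back0.15 xyz_cm [-15.58   7.54 -37.31] rot_deg [  0.4 -90.1  -0.6]
back0 xyz_cm [-30.58   7.57 -37.34] rot_deg [  0.4 -90.1  -0.6]
up0.05 xyz_cm [-27.04   7.6  -40.87] rot_deg [  0.4 -90.1  -0.6]
up0.1 xyz_cm [-23.5    7.64 -44.39] rot_deg [  0.4 -90.1  -0.6]
```

```bash
cat > grip.py <<'E'
# grip.py set mx my cap  | grip.py to cx cy phi ups...
from h import *
import json
o,p,Rc=state(); a=sys.argv
if a[1]=='set':
    mx,my,cap=map(float,a[2:5]); mid=np.array([mx,my,.027]); A=np.array([np.cos(cap),np.sin(cap),0])
    json.dump([Rc.inv().apply(mid-p).tolist(),Rc.inv().apply(A).tolist()],open('grip.json','w')); print(open('grip.json').read())
else:
    show(); m,A=map(np.array,json.load(open('grip.json')))
    cx,cy,phi=map(float,a[2:5])
    print('jar mid now chest',w2c(p+Rc.apply(m)).round(4),'axis up',Rc.apply(A).round(3))
    # desired rotation: jar axis exactly up, tool y along chest +y
    yt=RC.apply([0,1,0]); up=np.array([0,0,1.])
    # tool frame vectors: y=[0,1,0], A ; build
    At=A-np.array([0,1,0])*A[1]; At/=np.linalg.norm(At)
    T=np.stack([np.cross([0,1,0],At),[0,1,0],At],1); W=np.stack([np.cross(yt,up),yt,up],1)
    Rt=R.from_matrix(W@T.T)
    for u in a[5:]:
        P=c2w([cx,cy,.057+float(u)])-Rt.apply(m); rel(P,Rt,nearest=False,lab='up'+u)
E
python3 grip.py set .579 .2635 -1.697; python3 grip.py to -.004 0 45 .12 0
```

```text
[[0.0033458497701495727, -0.0011558872062836692, -0.0074949857729052684], [-0.7054252677080778, -0.0011302347030905388, -0.7087834043263871]]
t 23.78 tcp [0.5806 0.2663 0.0193] toolx [0.083 0.701 0.709] y [ 0.992 -0.125  0.007] z [ 0.093  0.703 -0.705] F [-1.3 -0.7 -0.4] w 0.0457 q [ 0.55  1.03 -1.    1.95  0.13  0.27 -0.29]
jar mid now chest [-0.4121 -0.0726  0.027 ] axis up [-0.126 -0.992 -0.   ]
up.12 xyz_cm [-22.56   7.75 -44.5 ] rot_deg [  0.4 -90.   -0.6]
up0 xyz_cm [-31.06   7.67 -36.04] rot_deg [  0.4 -90.   -0.6]
```

Request:
{"api": "jog_arm", "payload": {
  "rows": [
    {"xyz":[1,0,-1],"delta_rot":[0,0,0],"fingers":1},
    {"xyz":[3,0,-3],"delta_rot":[0,0,0],"fingers":1},
    {"xyz":[5,0,-5],"delta_rot":[0,0,0],"fingers":1},
    {"xyz":[7.5,0,-7.5],"delta_rot":[0,0,0],"fingers":1},
    {"xyz":[9,0,-10],"delta_rot":[0,-3,0],"fingers":1}
  ]
}}

```text
clock: 24.2
tcp_pos: [0.5811, 0.2863, 0.1258]
orientation: [-1.918, -1.693, -0.741]
contact_force: [0.5, -1.7, -3.0]
grip_width: 0.0454
```

```bash
python3 grip.py to -.004 0 45 .12 0
```

```text
t 24.2 tcp [0.5777 0.2597 0.1554] toolx [0.091 0.736 0.671] y [ 0.992 -0.125  0.003] z [ 0.086  0.665 -0.742] F [ 0.5 -1.7 -3. ] w 0.0454 q [ 0.61  0.79 -1.12  1.93  0.03  0.48 -0.39]
jar mid now chest [-0.4056 -0.0746  0.1632] axis up [-0.127 -0.991  0.052]
up.12 xyz_cm [-33.25   7.9  -32.73] rot_deg [  0.2 -87.   -0.6]
up0 xyz_cm [-41.3    7.87 -23.83] rot_deg [  0.2 -87.   -0.6]
```

Request:
{"api": "jog_arm", "payload": {
  "rows": [
    {"xyz":[-2.7,0.6,-2.6],"delta_rot":[0,-7,0],"fingers":1},
    {"xyz":[-5.3,1.3,-5.2],"delta_rot":[0,-14,0],"fingers":1},
    {"xyz":[-8.0,1.9,-7.9],"delta_rot":[0,-21,0],"fingers":1},
    {"xyz":[-10.6,2.5,-10.5],"delta_rot":[0,-28,0],"fingers":1},
    {"xyz":[-13.3,3.2,-13.1],"delta_rot":[0,-35,-0.2],"fingers":1}
  ]
}}

```text
clock: 24.62
tcp_pos: [0.5896, 0.0959, 0.1369]
orientation: [-2.296, -2.031, -0.144]
contact_force: [0.7, 0.4, -3.6]
grip_width: 0.0456
```

```bash
python3 grip.py to -.004 0 45 .12 0
```

```text
t 24.62 tcp [0.5887 0.0913 0.1766] toolx [0.121 0.986 0.118] y [ 0.992 -0.123  0.008] z [ 0.022  0.116 -0.993] F [ 0.7  0.4 -3.6] w 0.0456 q [ 0.39  0.51 -0.77  1.8   0.3   0.93 -0.61]
jar mid now chest [-0.2446 -0.0442  0.1844] axis up [-0.102 -0.777  0.621]
up.12 xyz_cm [-27.54   4.59  -4.13] rot_deg [  0.3 -51.6  -0.6]
up0 xyz_cm [-28.96   4.5    7.79] rot_deg [  0.3 -51.6  -0.6]
```

Request:
{"api": "jog_arm", "payload": {
  "rows": [
    {"xyz":[-3.7,0.6,-0.5],"delta_rot":[0,-7,0],"fingers":1},
    {"xyz":[-7.4,1.2,-1.1],"delta_rot":[0,-14,0],"fingers":1},
    {"xyz":[-11,1.8,-1.6],"delta_rot":[0,-21,0],"fingers":1},
    {"xyz":[-14.8,2.4,-2.2],"delta_rot":[0,-28,0],"fingers":1},
    {"xyz":[-18.5,3.1,-2.8],"delta_rot":[0.2,-35,-0.4],"fingers":1}
  ]
}}

```text
clock: 25.03
tcp_pos: [0.5979, -0.0931, 0.1453]
orientation: [2.062, 1.835, -0.518]
contact_force: [-1.0, 0.1, -3.1]
grip_width: 0.0456
```

```bash
python3 grip.py to -.004 0 45 .12 0
```

```text
t 25.03 tcp [ 0.5998 -0.0742  0.1805] toolx [ 0.104  0.873 -0.477] y [ 0.993 -0.115  0.006] z [-0.05  -0.474 -0.879] F [-1.   0.1 -3.1] w 0.0456 q [ 0.15  0.54 -0.51  1.75  0.74  1.26 -0.81]
jar mid now chest [-0.0856 -0.0141  0.1855] axis up [-0.039 -0.28   0.959]
up.12 xyz_cm [-8.09  1.38  4.35] rot_deg [  0.3 -16.4  -0.2]
up0 xyz_cm [-2.37  1.3  14.9 ] rot_deg [  0.3 -16.4  -0.2]
```

Request:
{"api": "jog_arm", "payload": {
  "rows": [
    {"xyz":[-2.5,0.5,1.2],"delta_rot":[0,-6,0],"fingers":1},
    {"xyz":[-5,1,2.5],"delta_rot":[0,-12,0],"fingers":1},
    {"xyz":[-7,1.3,3.8],"delta_rot":[0,-16,0],"fingers":1},
    {"xyz":[-8,1.4,4.4],"delta_rot":[0.3,-16.4,-0.2],"fingers":1},
    {"xyz":[-8,1.4,4.4],"delta_rot":[0.3,-16.4,-0.2],"fingers":1}
  ]
}}

```text
clock: 25.45
tcp_pos: [0.6, -0.1869, 0.1441]
orientation: [1.877, 1.671, -0.778]
contact_force: [-0.1, -0.3, -0.2]
grip_width: 0.0458
```

```bash
python3 grip.py to -.004 0 45 .05 0; python3 - <<'E'
from h import *
c,im=grab('side'); cv2.imwrite('pics/s11.png',cv2.resize(im[80:280,190:430],None,fx=3,fy=3))
c,im=grab('wrist'); cv2.imwrite('pics/w11.png',im)
E
```

```text
t 25.45 tcp [ 0.6034 -0.1589  0.1725] toolx [ 0.081  0.704 -0.706] y [ 0.993 -0.117 -0.003] z [-0.085 -0.7   -0.709] F [-0.1 -0.3 -0.2] w 0.0458 q [ 0.08  0.62 -0.39  1.76  0.95  1.37 -0.89]
jar mid now chest [-0.003  -0.0007  0.1754] axis up [ 0.002 -0.     1.   ]
up.05 xyz_cm [4.9  0.11 4.78] rot_deg [-0.2  0.   0.1]
up0 xyz_cm [8.43 0.13 8.32] rot_deg [-0.2  0.   0.1]
```

View pics/s11.png

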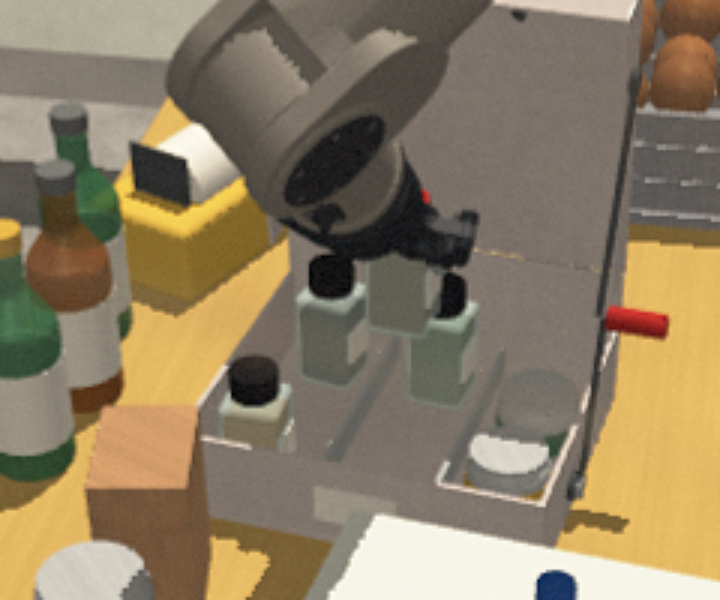

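View pics/w11.png

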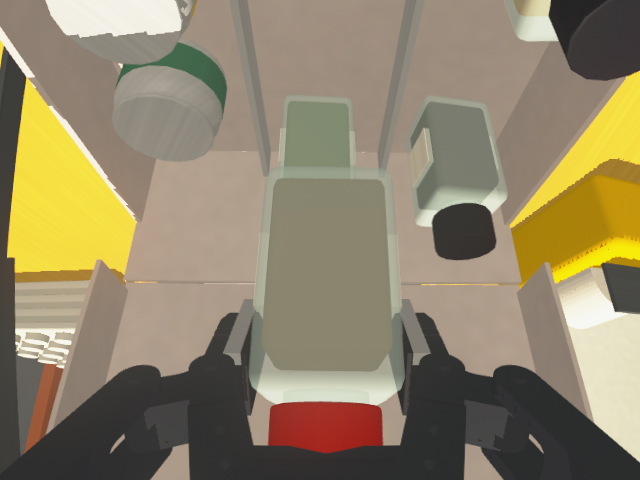

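Request:
{"api": "jog_arm", "payload": {
  "rows": [
    {"xyz":[1.2,0.1,1.2],"delta_rot":[0,0,0],"fingers":1},
    {"xyz":[2.6,0.1,2.6],"delta_rot":[0,0,0],"fingers":1},
    {"xyz":[4.2,0.1,4.2],"delta_rot":[0,0,0],"fingers":1},
    {"xyz":[5.6,0.1,5.6],"delta_rot":[0,0,0],"fingers":1},
    {"xyz":[6.4,0.1,6.4],"delta_rot":[-0.2,0,0],"fingers":1}
  ]
}}

```text
clock: 25.97
tcp_pos: [0.6016, -0.1836, 0.0521]
orientation: [1.877, 1.674, -0.768]
contact_force: [-0.3, 0.5, -2.5]
grip_width: 0.0456
```

```bash
python3 grip.py to -.004 0 45 .005 0
```

```text
t 25.97 tcp [ 0.6048 -0.1557  0.0806] toolx [ 0.082  0.708 -0.702] y [ 0.994 -0.113  0.001] z [-0.079 -0.697 -0.712] F [-0.3  0.5 -2.5] w 0.0456 q [ 0.06  0.75 -0.37  1.78  1.02  1.28 -1.02]
jar mid now chest [-0.0063  0.0003  0.0836] axis up [-0.003 -0.005  1.   ]
up.005 xyz_cm [ 1.33 -0.04  1.7 ] rot_deg [ 0.1 -0.3  0. ]
up0 xyz_cm [ 1.68 -0.04  2.05] rot_deg [ 0.1 -0.3  0. ]
```

Request:
{"api": "jog_arm", "payload": {
  "rows": [
    {"xyz":[0.4,0,0.5],"delta_rot":[0,-0.3,0],"fingers":1},
    {"xyz":[0.8,0,1.0],"delta_rot":[0,-0.3,0],"fingers":1},
    {"xyz":[1.2,0,1.5],"delta_rot":[0,-0.3,0],"fingers":1},
    {"xyz":[1.4,0,1.75],"delta_rot":[0,-0.3,0],"fingers":1},
    {"xyz":[1.4,0,1.75],"delta_rot":[0,-0.3,0],"fingers":1}
  ]
}}

```text
clock: 26.38
tcp_pos: [0.6014, -0.186, 0.0296]
orientation: [1.874, 1.671, -0.772]
contact_force: [-0.6, 0.3, -1.8]
grip_width: 0.0457
```

```bash
python3 grip.py to -.004 0 45 .005 0
```

```text
t 26.38 tcp [ 0.6046 -0.158   0.058 ] toolx [ 0.082  0.704 -0.705] y [ 0.994 -0.114  0.001] z [-0.079 -0.701 -0.709] F [-0.6  0.3 -1.8] w 0.0457 q [ 0.05  0.78 -0.36  1.79  1.04  1.26 -1.05]
jar mid now chest [-0.004   0.0003  0.0609] axis up [-0.003  0.     1.   ]
up.005 xyz_cm [-0.08 -0.04 -0.07] rot_deg [ 0.1 -0.   0. ]
up0 xyz_cm [ 0.27 -0.04  0.28] rot_deg [ 0.1 -0.   0. ]
```

Still hanging (-1.8 N); lower a few mm until contact.

Request:
{"api": "jog_arm", "payload": {
  "rows": [
    {"xyz":[0.1,0,0.1],"delta_rot":[0,0,0],"fingers":1},
    {"xyz":[0.2,0,0.2],"delta_rot":[0,0,0],"fingers":1},
    {"xyz":[0.3,0,0.3],"delta_rot":[0,0,0],"fingers":1},
    {"xyz":[0.3,0,0.3],"delta_rot":[0,0,0],"fingers":1},
    {"xyz":[0.3,0,0.3],"delta_rot":[0,0,0],"fingers":1}
  ]
}}

```text
clock: 26.8
tcp_pos: [0.6021, -0.1861, 0.0284]
orientation: [1.873, 1.667, -0.773]
contact_force: [-3.1, 3.4, 12.0]
grip_width: 0.0456
```

```bash
python3 grip.py to -.004 0 45 0
```

```text
t 26.8 tcp [ 0.6052 -0.158   0.0567] toolx [ 0.083  0.702 -0.707] y [ 0.993 -0.114  0.003] z [-0.078 -0.703 -0.707] F [-3.1  3.4 12. ] w 0.0456 q [ 0.05  0.79 -0.36  1.78  1.05  1.26 -1.05]
jar mid now chest [-0.0041  0.0009  0.0596] axis up [-0.004  0.003  1.   ]
up0 xyz_cm [ 0.19 -0.11  0.19] rot_deg [ 0.2  0.2 -0.1]
```

Request:
{"api": "jog_arm", "payload": {
  "rows": [
    {"xyz":[0,0,-0.1],"delta_rot":[0,0,0],"fingers":0.3},
    {"xyz":[0,0,-0.1],"delta_rot":[0,0,0],"fingers":0.25},
    {"xyz":[0,0,-0.1],"delta_rot":[0,0,0],"fingers":0.25},
    {"xyz":[0,0,-1.5],"delta_rot":[0,0,0],"fingers":0.25},
    {"xyz":[0,0,-4],"delta_rot":[0,0,0],"fingers":0.25}
  ]
}}

```text
clock: 27.22
tcp_pos: [0.6031, -0.1602, 0.056]
orientation: [1.874, 1.665, -0.78]
contact_force: [-0.1, -0.6, -0.0]
grip_width: 0.0642
```

Request:
{"api": "jog_arm", "payload": {
  "rows": [
    {"xyz":[0,0,-3],"delta_rot":[0,0,0],"fingers":0.25},
    {"xyz":[0,0,-6],"delta_rot":[0,0,0],"fingers":0.25},
    {"xyz":[-1,0,-9],"delta_rot":[0,4,0],"fingers":0},
    {"xyz":[-2,0,-12],"delta_rot":[0,10,0],"fingers":0},
    {"xyz":[-3,0,-15],"delta_rot":[0,16,0],"fingers":0}
  ]
}}

```text
clock: 27.63
tcp_pos: [0.6136, -0.0716, 0.1847]
orientation: [2.057, 1.837, -0.53]
contact_force: [1.1, -1.7, 0.2]
grip_width: 0.0855
```

```bash
python3 - <<'E'
from h import *
show()
c,im=grab('side'); cv2.imwrite('pics/s12.png',cv2.resize(im[80:280,190:430],None,fx=3,fy=3))
c,im=grab('wrist'); cv2.imwrite('pics/w12.png',im)
E
python3 jp.py pick .391 .286 -1.697 45 0.2 0.15 0 | tail -4
```

```text
t 27.63 tcp [ 0.6158 -0.0525  0.2197] toolx [ 0.098  0.87  -0.483] y [ 0.994 -0.113 -0.   ] z [-0.055 -0.48  -0.876] F [ 1.1 -1.7  0.2] w 0.0855 q [ 0.12  0.53 -0.52  1.67  0.72  1.35 -0.77]
target [0.391 0.289 0.018] y [ 0.99 -0.13  0.  ] z [ 0.09  0.7  -0.71]
back0.2 xyz_cm [ 22.17 -26.96  -5.7 ] rot_deg [ 0.8 73.9  0.5]
back0.15 xyz_cm [ 26.98 -26.99  -4.32] rot_deg [ 0.8 73.9  0.5]
back0 xyz_cm [ 41.39 -27.07  -0.15] rot_deg [ 0.8 73.9  0.5]
```

View pics/s12.png

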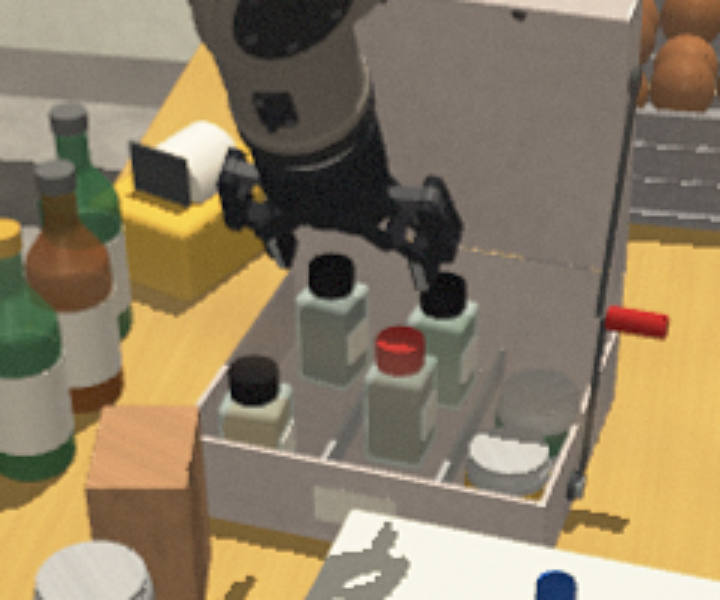

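View pics/w12.png

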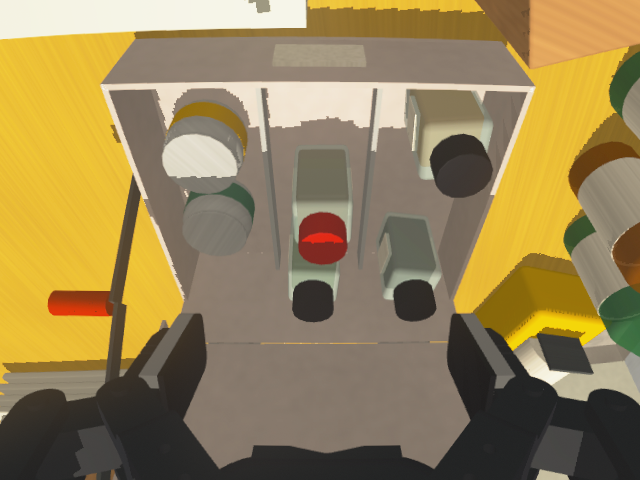

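Request:
{"api": "jog_arm", "payload": {
  "rows": [
    {"xyz":[2,-2.5,-1],"delta_rot":[0,7,0],"fingers":0},
    {"xyz":[4,-5,-2],"delta_rot":[0,14,0],"fingers":0},
    {"xyz":[6,-7.5,-3],"delta_rot":[0,21,0],"fingers":0},
    {"xyz":[8,-10,-4],"delta_rot":[0,28,0],"fingers":0},
    {"xyz":[10,-12.5,-5],"delta_rot":[0,35,0.2],"fingers":0}
  ]
}}

```text
clock: 28.15
tcp_pos: [0.5065, 0.0525, 0.1864]
orientation: [-2.304, -2.038, -0.146]
contact_force: [0.2, -0.0, 1.2]
grip_width: 0.0854
```

```bash
python3 jp.py pick .391 .286 -1.697 45 0.2 0.15 0
```

```text
t 28.15 tcp [0.5053 0.0482 0.2261] toolx [0.12  0.986 0.111] y [ 0.992 -0.123  0.016] z [ 0.03   0.109 -0.994] F [ 0.2 -0.   1.2] w 0.0854 q [ 0.51  0.28 -0.77  1.95  0.12  0.94 -0.43]
target [0.391 0.289 0.018] y [ 0.99 -0.13  0.  ] z [ 0.09  0.7  -0.71]
back0.2 xyz_cm [ 10.12 -14.45   6.5 ] rot_deg [ 0.8 38.6  0.6]
back0.15 xyz_cm [ 13.24 -14.5   10.41] rot_deg [ 0.8 38.6  0.6]
back0 xyz_cm [ 22.6  -14.64  22.13] rot_deg [ 0.8 38.6  0.6]
```

```bash
python3 jp.py pick .391 .286 -1.697 35 0.15 0.1 0
```

```text
t 28.15 tcp [0.5053 0.0482 0.2261] toolx [0.12  0.986 0.111] y [ 0.992 -0.123  0.016] z [ 0.03   0.109 -0.994] F [ 0.2 -0.   1.2] w 0.0854 q [ 0.51  0.28 -0.77  1.95  0.12  0.94 -0.43]
target [0.391 0.287 0.015] y [ 0.99 -0.13  0.  ] z [ 0.07  0.57 -0.82]
back0.15 xyz_cm [ 14.56 -14.48   9.53] rot_deg [ 0.8 28.6  0.5]
back0.1 xyz_cm [ 16.95 -14.54  13.92] rot_deg [ 0.8 28.6  0.5]
back0 xyz_cm [ 21.74 -14.66  22.7 ] rot_deg [ 0.8 28.6  0.5]
```

Request:
{"api": "jog_arm", "payload": {
  "rows": [
    {"xyz":[3,-3,1],"delta_rot":[0,6,0],"fingers":0},
    {"xyz":[6,-6,2],"delta_rot":[0,12,0],"fingers":0},
    {"xyz":[9,-9,4],"delta_rot":[0,18,0],"fingers":0},
    {"xyz":[12,-12,6],"delta_rot":[0.5,24,0.3],"fingers":0},
    {"xyz":[14.5,-14.5,8],"delta_rot":[0.8,28.6,0.5],"fingers":0}
  ]
}}

```text
clock: 28.57
tcp_pos: [0.3895, 0.211, 0.1267]
orientation: [-2.004, -1.763, -0.635]
contact_force: [1.2, 1.3, -1.4]
grip_width: 0.0857
```

```bash
python3 jp.py pick .391 .286 -1.697 35 0.15 0.1 0;python3 jp.py pick .391 .286 -1.697 45 0.1 0
```

```text
t 28.57 tcp [0.3865 0.1883 0.1595] toolx [0.104 0.812 0.574] y [ 0.992 -0.128  0.003] z [ 0.076  0.569 -0.819] F [ 1.2  1.3 -1.4] w 0.0857 q [ 0.81  0.38 -1.12  2.33 -0.52  0.46  0.08]
target [0.391 0.287 0.015] y [ 0.99 -0.13  0.  ] z [ 0.07  0.57 -0.82]
back0.15 xyz_cm [-0.2  -0.81  2.44] rot_deg [ 0.2 -0.  -0. ]
back0.1 xyz_cm [-0.21 -0.82  7.44] rot_deg [ 0.2 -0.  -0. ]
back0 xyz_cm [-0.22 -0.86 17.44] rot_deg [ 0.2 -0.  -0. ]
t 28.57 tcp [0.3865 0.1883 0.1595] toolx [0.104 0.812 0.574] y [ 0.992 -0.128  0.003] z [ 0.076  0.569 -0.819] F [ 1.2  1.3 -1.4] w 0.0857 q [ 0.81  0.38 -1.12  2.33 -0.52  0.46  0.08]
target [0.391 0.289 0.018] y [ 0.99 -0.13  0.  ] z [ 0.09  0.7  -0.71]
back0.1 xyz_cm [-0.92 -0.82  7.5 ] rot_deg [ 0.2 10.  -0. ]
back0 xyz_cm [ 0.81 -0.86 17.35] rot_deg [ 0.2 10.  -0. ]
```

Request:
{"api": "jog_arm", "payload": {
  "rows": [
    {"xyz":[-0.1,-0.5,2],"delta_rot":[0,0,0],"fingers":0},
    {"xyz":[-0.2,-0.8,4],"delta_rot":[0,0,0],"fingers":0},
    {"xyz":[-0.2,-0.8,6],"delta_rot":[0,0,0],"fingers":0},
    {"xyz":[-0.2,-0.8,7],"delta_rot":[0,0,0],"fingers":0},
    {"xyz":[-0.2,-0.8,7],"delta_rot":[0,0,0],"fingers":0}
  ]
}}

```text
clock: 28.98
tcp_pos: [0.385, 0.2519, 0.0674]
orientation: [-1.999, -1.763, -0.632]
contact_force: [0.5, -0.0, 0.9]
grip_width: 0.0851
```

```bash
python3 jp.py pick .391 .286 -1.697 35  0; python3 - <<'E'
from h import *
c,im=grab('wrist'); cv2.imwrite('pics/w13.png',im)
for q in('jar1_mid',):
    l=imaging.tip_of('wrist',q); print(q,[(d['position'],d['conf'],onz(c,d['position'],.027).round(4)) for d in l[:2]])
E
```

```text
t 28.98 tcp [0.3821 0.2291 0.1001] toolx [0.102 0.812 0.575] y [ 0.992 -0.125 -0.   ] z [ 0.071  0.57  -0.818] F [ 0.5 -0.   0.9] w 0.0851 q [ 0.58  0.52 -1.02  2.37 -0.49  0.23  0.03]
target [0.391 0.287 0.015] y [ 0.99 -0.13  0.  ] z [ 0.07  0.57 -0.82]
back0 xyz_cm [-0.09  0.18 10.29] rot_deg [-0.1 -0.1  0. ]
jar1_mid [([330.8, 230.8], 0.82, array([0.3905, 0.2881, 0.027 ]))]
```

View pics/w13.png

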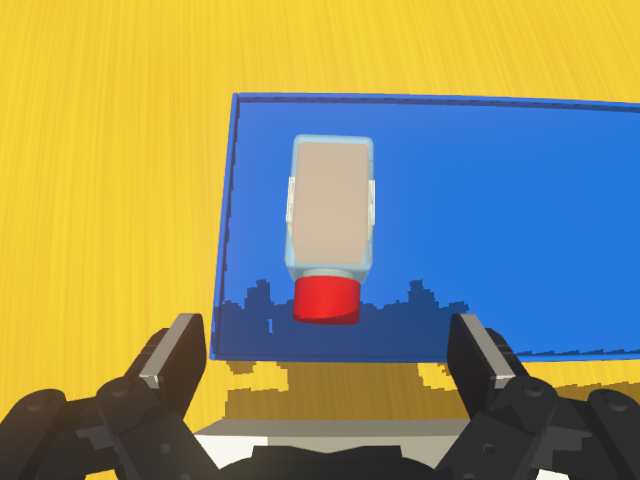

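```bash
python3 jp.py pick .3905 .287 -1.697 5 0.08 0
```

```text
t 29.08 tcp [0.3831 0.2281 0.1012] toolx [0.103 0.812 0.574] y [ 0.992 -0.126  0.002] z [ 0.074  0.57  -0.819] F [-0.4  0.3 -0.6] w 0.0855 q [ 0.59  0.52 -1.02  2.37 -0.49  0.23  0.03]
target [0.389 0.279 0.012] y [ 0.99 -0.13  0.  ] z [ 0.01  0.09 -1.  ]
back0.08 xyz_cm [ 1.06 -0.02  2.76] rot_deg [  0.1 -30.1  -0. ]
back0 xyz_cm [-2.95 -0.03  9.69] rot_deg [  0.1 -30.1  -0. ]
```

Request:
{"api": "jog_arm", "payload": {
  "rows": [
    {"xyz":[0.2,0,-1],"delta_rot":[0,-6,0],"fingers":0},
    {"xyz":[0.5,0,0],"delta_rot":[0,-12,0],"fingers":0},
    {"xyz":[0.8,0,1],"delta_rot":[0,-18,0],"fingers":0},
    {"xyz":[1,0,2],"delta_rot":[0,-24,0],"fingers":0},
    {"xyz":[1,0,2.7],"delta_rot":[0,-30,0],"fingers":0}
  ]
}}

```text
clock: 29.5
tcp_pos: [0.3866, 0.267, 0.0568]
orientation: [-2.186, -1.928, -0.316]
contact_force: [-0.3, 0.3, 0.6]
grip_width: 0.0854
```

```bash
python3 jp.py pick .3905 .287 -1.697 5 0.08 0
```

```text
t 29.5 tcp [0.3857 0.2552 0.095 ] toolx [0.122 0.947 0.296] y [ 0.992 -0.123 -0.015] z [ 0.022  0.295 -0.955] F [-0.3  0.3  0.6] w 0.0854 q [-0.11  0.34 -0.5   2.26 -0.2   0.4  -0.52]
target [0.389 0.279 0.012] y [ 0.99 -0.13  0.  ] z [ 0.01  0.09 -1.  ]
back0.08 xyz_cm [0.67 0.14 0.71] rot_deg [ -0.9 -12.2   0. ]
back0 xyz_cm [-1.03  0.27  8.53] rot_deg [ -0.9 -12.2   0. ]
```

Request:
{"api": "jog_arm", "payload": {
  "rows": [
    {"xyz":[0.3,0.1,0.3],"delta_rot":[0,-6,0],"fingers":0},
    {"xyz":[0.6,0.1,0.6],"delta_rot":[-0.5,-12,0],"fingers":0},
    {"xyz":[0.2,0.2,2.5],"delta_rot":[-0.9,-12.2,0],"fingers":0},
    {"xyz":[-0.3,0.2,5],"delta_rot":[-0.9,-12.2,0],"fingers":0},
    {"xyz":[-0.7,0.2,7],"delta_rot":[-0.9,-12.2,0],"fingers":0}
  ]
}}

```text
clock: 29.92
tcp_pos: [0.3899, 0.2831, -0.0115]
orientation: [-2.309, -2.041, -0.106]
contact_force: [-0.5, -0.4, -0.7]
grip_width: 0.0856
```

```bash
python3 jp.py pick .3905 .287 -1.697 5 0.0
```

```text
t 29.92 tcp [0.3893 0.2796 0.0283] toolx [0.122 0.988 0.089] y [ 0.992 -0.123  0.002] z [ 0.013  0.088 -0.996] F [-0.5 -0.4 -0.7] w 0.0856 q [-0.52  0.47 -0.23  2.2   0.12  0.42 -0.95]
target [0.389 0.279 0.012] y [ 0.99 -0.13  0.  ] z [ 0.01  0.09 -1.  ]
back0.0 xyz_cm [-0.24  0.01  1.61] rot_deg [ 0.1 -0.1  0.2]
```

Request:
{"api": "jog_arm", "payload": {
  "rows": [
    {"xyz":[-0.2,0,0.7],"delta_rot":[0,0,0],"fingers":0},
    {"xyz":[-0.2,0,1.2],"delta_rot":[0,0,0],"fingers":0.3},
    {"xyz":[-0.2,0,1.2],"delta_rot":[0,0,0],"fingers":0.7},
    {"xyz":[-0.2,0,1.2],"delta_rot":[0,0,0],"fingers":1},
    {"xyz":[-0.2,0,1.2],"delta_rot":[0,0,0],"fingers":1}
  ]
}}

```text
clock: 30.33
tcp_pos: [0.3908, 0.2821, -0.0223]
orientation: [-2.311, -2.04, -0.109]
contact_force: [0.3, -1.5, -1.1]
grip_width: 0.0457
```

Request:
{"api": "jog_arm", "payload": {
  "rows": [
    {"xyz":[0,0,0],"delta_rot":[0,0,0],"fingers":1},
    {"xyz":[0,0,-1],"delta_rot":[0,0,0],"fingers":1},
    {"xyz":[0,0,-3],"delta_rot":[0,0,0],"fingers":1},
    {"xyz":[0,0,-5],"delta_rot":[0,0,0],"fingers":1},
    {"xyz":[0,2,-6],"delta_rot":[0,0,0],"fingers":1}
  ]
}}

```text
clock: 30.75
tcp_pos: [0.4068, 0.2745, 0.0398]
orientation: [-2.307, -2.043, -0.107]
contact_force: [-0.3, -0.3, -2.9]
grip_width: 0.0454
```

```bash
python3 jp.py pick .579 .262 -1.697 5 0.0
```

```text
t 30.75 tcp [0.4063 0.271  0.0796] toolx [0.12  0.989 0.09 ] y [ 0.993 -0.121  0.002] z [ 0.013  0.089 -0.996] F [-0.3 -0.3 -2.9] w 0.0454 q [-0.45  0.39 -0.27  2.15  0.08  0.55 -0.88]
target [0.578 0.254 0.012] y [ 0.99 -0.13  0.  ] z [ 0.01  0.09 -1.  ]
back0.0 xyz_cm [-0.26 17.23  6.8 ] rot_deg [ 0.1 -0.2  0.3]
```

Request:
{"api": "jog_arm", "payload": {
  "rows": [
    {"xyz":[0,3.5,0],"delta_rot":[0,0,0],"fingers":1},
    {"xyz":[0,7.5,0],"delta_rot":[0,0,0],"fingers":1},
    {"xyz":[-0.1,11.5,0],"delta_rot":[0,0,0],"fingers":1},
    {"xyz":[-0.2,15,1],"delta_rot":[0,0,0],"fingers":1},
    {"xyz":[-0.2,17,2.5],"delta_rot":[0,0,0],"fingers":1}
  ]
}}

```text
clock: 31.17
tcp_pos: [0.5821, 0.2523, 0.0178]
orientation: [-2.313, -2.041, -0.116]
contact_force: [0.1, -0.3, -2.4]
grip_width: 0.0458
```

```bash
python3 jp.py pick .579 .262 -1.697 5 0.0
```

```text
t 31.17 tcp [0.5813 0.2487 0.0576] toolx [0.124 0.988 0.092] y [ 0.992 -0.125  0.009] z [ 0.02   0.09  -0.996] F [ 0.1 -0.3 -2.4] w 0.0458 q [-0.3   0.6  -0.22  1.82  0.09  0.67 -0.68]
target [0.578 0.254 0.012] y [ 0.99 -0.13  0.  ] z [ 0.01  0.09 -1.  ]
back0.0 xyz_cm [ 0.01 -0.47  4.57] rot_deg [ 0.5 -0.3  0.1]
```

Request:
{"api": "jog_arm", "payload": {
  "rows": [
    {"xyz":[0,0,1.2],"delta_rot":[0.4,0,0],"fingers":1},
    {"xyz":[0,0,2.4],"delta_rot":[0.4,0,0],"fingers":1},
    {"xyz":[0,0,3.4],"delta_rot":[0.4,0,0],"fingers":1},
    {"xyz":[0,0,3.9],"delta_rot":[0.4,0,0],"fingers":1},
    {"xyz":[0,0,3.9],"delta_rot":[0.4,0,0],"fingers":1}
  ]
}}

```text
clock: 31.58
tcp_pos: [0.5804, 0.2564, -0.0216]
orientation: [-2.307, -2.039, -0.105]
contact_force: [-0.5, 0.2, -2.7]
grip_width: 0.0457
```

```bash
python3 jp.py pick .579 .262 -1.697 5 0.0
```

```text
t 31.58 tcp [0.58   0.2528 0.0182] toolx [0.122 0.988 0.091] y [ 0.992 -0.122 -0.001] z [ 0.011  0.091 -0.996] F [-0.5  0.2 -2.7] w 0.0457 q [-0.31  0.66 -0.22  1.83  0.1   0.61 -0.68]
target [0.578 0.254 0.012] y [ 0.99 -0.13  0.  ] z [ 0.01  0.09 -1.  ]
back0.0 xyz_cm [-0.   -0.21  0.62] rot_deg [-0.1 -0.2  0.2]
```

Request:
{"api": "jog_arm", "payload": {
  "rows": [
    {"xyz":[0,0,0.3],"delta_rot":[0,0,0],"fingers":1},
    {"xyz":[0,0,0.3],"delta_rot":[0,0,0],"fingers":0.5},
    {"xyz":[0,0,0.3],"delta_rot":[0,0,0],"fingers":0},
    {"xyz":[0,0,0.3],"delta_rot":[0,0,0],"fingers":0},
    {"xyz":[0,0,0.2],"delta_rot":[0,0,0],"fingers":0}
  ]
}}

```text
clock: 32.0
tcp_pos: [0.5797, 0.2574, -0.0234]
orientation: [-2.305, -2.04, -0.105]
contact_force: [-1.3, -0.5, -0.8]
grip_width: 0.0792
```

Request:
{"api": "jog_arm", "payload": {
  "rows": [
    {"xyz":[0,0,-3],"delta_rot":[0,0,0],"fingers":0},
    {"xyz":[-2,0,-6],"delta_rot":[0,5,0],"fingers":0},
    {"xyz":[-5,0,-9],"delta_rot":[0,11,0],"fingers":0},
    {"xyz":[-8,0,-12],"delta_rot":[0,18,0],"fingers":0},
    {"xyz":[-11,0,-14],"delta_rot":[0,25,0],"fingers":0}
  ]
}}

```text
clock: 32.42
tcp_pos: [0.5687, 0.1693, 0.0836]
orientation: [-2.12, -1.88, -0.433]
contact_force: [0.1, 0.4, -0.7]
grip_width: 0.0853
```

```bash
python3 jp.py pick .580 .262 -1.697 45 0.18 0.12 0.0
```

```text
t 32.42 tcp [0.567  0.1535 0.1203] toolx [0.111 0.911 0.398] y [ 0.993 -0.119 -0.006] z [ 0.041  0.396 -0.918] F [ 0.1  0.4 -0.7] w 0.0853 q [ 0.26  0.52 -0.54  1.94 -0.23  0.64 -0.15]
target [0.58  0.265 0.018] y [ 0.99 -0.13  0.  ] z [ 0.09  0.7  -0.71]
back0.18 xyz_cm [ 1.11 -0.07 -3.11] rot_deg [-0.5 21.6  0.1]
back0.12 xyz_cm [ 3.31 -0.01  2.47] rot_deg [-0.5 21.6  0.1]
back0.0 xyz_cm [ 7.72  0.11 13.63] rot_deg [-0.5 21.6  0.1]
```

Request:
{"api": "jog_arm", "payload": {
  "rows": [
    {"xyz":[0.3,0,-1.5],"delta_rot":[0,6,0],"fingers":0},
    {"xyz":[0.6,0,-2.5],"delta_rot":[0,12,0],"fingers":0},
    {"xyz":[1,0,-3.1],"delta_rot":[0,18,0],"fingers":0},
    {"xyz":[1.1,0,-3.1],"delta_rot":[-0.5,21.6,0],"fingers":0},
    {"xyz":[1.1,0,-3.1],"delta_rot":[-0.5,21.6,0],"fingers":0}
  ]
}}

```text
clock: 32.83
tcp_pos: [0.5682, 0.1626, 0.1139]
orientation: [-1.888, -1.652, -0.781]
contact_force: [-0.6, -0.7, -0.2]
grip_width: 0.0854
```

```bash
python3 jp.py pick .580 .262 -1.697 45 0.0; python3 - <<'E'
from h import *
c,im=grab('wrist'); cv2.imwrite('pics/w14.png',im)
for q in('jar1_mid',):
    l=imaging.tip_of('wrist',q); print(q,[(d['position'],d['conf'],onz(c,d['position'],.027).round(4)) for d in l[:2]])
E
```

```text
t 32.83 tcp [0.5646 0.1345 0.1421] toolx [0.095 0.699 0.709] y [ 0.991 -0.131 -0.004] z [ 0.09   0.703 -0.705] F [-0.6 -0.7 -0.2] w 0.0854 q [ 0.69  0.67 -0.83  1.97 -0.52  0.64  0.29]
target [0.58  0.265 0.018] y [ 0.99 -0.13  0.  ] z [ 0.09  0.7  -0.71]
back0.0 xyz_cm [ 0.46 -0.11 18.13] rot_deg [ 0.1 -0.1 -0.4]
jar1_mid [([326.1, 192.0], 0.65, array([0.5799, 0.2653, 0.027 ]))]
```

View pics/w14.png

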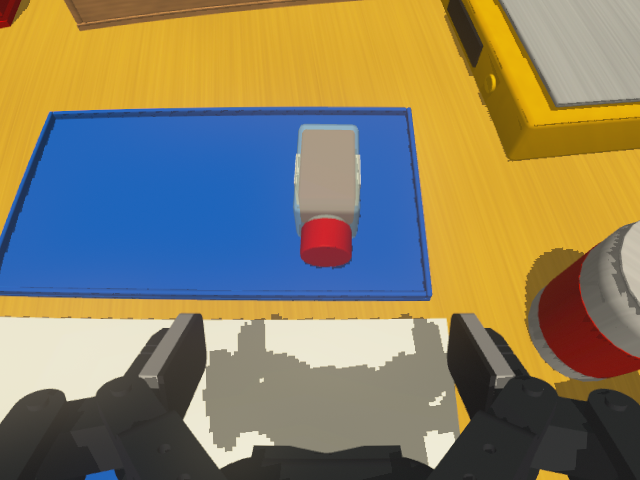

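Request:
{"api": "jog_arm", "payload": {
  "rows": [
    {"xyz":[0.2,0,3],"delta_rot":[0,0,0],"fingers":0},
    {"xyz":[0.4,-0.1,6],"delta_rot":[0,0,0],"fingers":0},
    {"xyz":[0.5,-0.1,9],"delta_rot":[0,0,0],"fingers":0},
    {"xyz":[0.5,-0.1,11],"delta_rot":[0,0,0],"fingers":0},
    {"xyz":[0.5,-0.1,12],"delta_rot":[0,0,0],"fingers":0}
  ]
}}

```text
clock: 33.35
tcp_pos: [0.5761, 0.2596, 0.0346]
orientation: [-1.876, -1.667, -0.775]
contact_force: [-0.3, 1.1, 0.7]
grip_width: 0.0853
```

```bash
python3 jp.py pick .580 .2635 -1.697 45 0.0
```

```text
t 33.35 tcp [0.5729 0.2315 0.0629] toolx [0.084 0.702 0.707] y [ 0.993 -0.117 -0.001] z [ 0.082  0.702 -0.707] F [-0.3  1.1  0.7] w 0.0853 q [ 0.5   0.83 -0.82  1.98 -0.52  0.4   0.28]
target [0.58  0.267 0.018] y [ 0.99 -0.13  0.  ] z [ 0.09  0.7  -0.71]
back0.0 xyz_cm [-0.65  0.37  5.75] rot_deg [-0.4  0.   0.3]
```

Request:
{"api": "jog_arm", "payload": {
  "rows": [
    {"xyz":[-0.5,0.3,1.5],"delta_rot":[-0.4,0,0.3],"fingers":0},
    {"xyz":[-0.6,0.3,3],"delta_rot":[-0.4,0,0.3],"fingers":0},
    {"xyz":[-0.6,0.35,4.5],"delta_rot":[-0.4,0,0.3],"fingers":0},
    {"xyz":[-0.6,0.35,5.5],"delta_rot":[-0.4,0,0.3],"fingers":0},
    {"xyz":[-0.6,0.35,5.5],"delta_rot":[-0.4,0,0.3],"fingers":0}
  ]
}}

```text
clock: 33.77
tcp_pos: [0.5826, 0.296, -0.0089]
orientation: [-1.881, -1.663, -0.778]
contact_force: [-0.9, -0.2, 0.6]
grip_width: 0.0854
```

```bash
python3 jp.py pick .580 .2635 -1.697 45 0.0
```

```text
t 33.77 tcp [0.5792 0.2679 0.0194] toolx [0.087 0.702 0.707] y [ 0.992 -0.123 -0.001] z [ 0.086  0.702 -0.707] F [-0.9 -0.2  0.6] w 0.0854 q [ 0.43  0.92 -0.81  1.96 -0.53  0.3   0.29]
target [0.58  0.267 0.018] y [ 0.99 -0.13  0.  ] z [ 0.09  0.7  -0.71]
back0.0 xyz_cm [-0.18  0.15  0.07] rot_deg [-0.2  0.   0.1]
```

Request:
{"api": "jog_arm", "payload": {
  "rows": [
    {"xyz":[0,0.1,0],"delta_rot":[0,0,0],"fingers":0.3},
    {"xyz":[0,0.1,0],"delta_rot":[0,0,0],"fingers":1},
    {"xyz":[0,0.1,0],"delta_rot":[0,0,0],"fingers":1},
    {"xyz":[0,0.1,0],"delta_rot":[0,0,0],"fingers":1},
    {"xyz":[0,0.1,0],"delta_rot":[0,0,0],"fingers":1}
  ]
}}

```text
clock: 34.18
tcp_pos: [0.5846, 0.2952, -0.0082]
orientation: [-1.882, -1.663, -0.78]
contact_force: [-0.6, -3.3, 5.8]
grip_width: 0.0453
```

Request:
{"api": "jog_arm", "payload": {
  "rows": [
    {"xyz":[0,0,0],"delta_rot":[0,0,0],"fingers":1},
    {"xyz":[0,0,0],"delta_rot":[0,0,0],"fingers":1},
    {"xyz":[0,0,0],"delta_rot":[0,0,0],"fingers":1},
    {"xyz":[0,0,0],"delta_rot":[0,0,0],"fingers":1},
    {"xyz":[0,0,0],"delta_rot":[0,0,0],"fingers":1}
  ]
}}

```text
clock: 34.6
tcp_pos: [0.5849, 0.2949, -0.0082]
orientation: [-1.883, -1.663, -0.781]
contact_force: [0.2, -2.7, 2.2]
grip_width: 0.0454
```

```bash
python3 grip.py set .580 .2635 -1.695; python3 grip.py to -.074 0 45 .12 0
```

```text
[[0.0023935081390994736, -0.0009651328139629582, -0.007343071033078208], [-0.7072469002953183, 0.0003213823908375708, -0.7069665612573363]]
t 34.6 tcp [0.5814 0.2669 0.0201] toolx [0.087 0.702 0.707] y [ 0.992 -0.124  0.001] z [ 0.089  0.701 -0.707] F [ 0.2 -2.7  2.2] w 0.0454 q [ 0.43  0.92 -0.81  1.95 -0.53  0.3   0.29]
jar mid now chest [-0.4122 -0.0716  0.027 ] axis up [-0.124 -0.992  0.   ]
up.12 xyz_cm [-17.77   7.5  -39.44] rot_deg [  0.1 -90.   -0.6]
up0 xyz_cm [-26.25   7.49 -30.95] rot_deg [  0.1 -90.   -0.6]
```

Request:
{"api": "jog_arm", "payload": {
  "rows": [
    {"xyz":[1,0,-1],"delta_rot":[0,0,0],"fingers":1},
    {"xyz":[3,0,-3],"delta_rot":[0,0,0],"fingers":1},
    {"xyz":[5,0,-5],"delta_rot":[0,0,0],"fingers":1},
    {"xyz":[7.5,0,-7.5],"delta_rot":[0,0,0],"fingers":1},
    {"xyz":[9,0,-10],"delta_rot":[0,-3,0],"fingers":1}
  ]
}}

```text
clock: 35.02
tcp_pos: [0.5823, 0.2866, 0.1251]
orientation: [-1.92, -1.69, -0.732]
contact_force: [0.7, -0.7, -4.4]
grip_width: 0.0455
```

```bash
python3 grip.py to -.074 0 45 .12 0
```

```text
t 35.02 tcp [0.5791 0.2601 0.1549] toolx [0.096 0.737 0.669] y [ 0.992 -0.126 -0.004] z [ 0.081  0.664 -0.744] F [ 0.7 -0.7 -4.4] w 0.0455 q [ 0.4   0.62 -0.77  1.93 -0.54  0.53  0.1 ]
jar mid now chest [-0.4056 -0.073   0.1619] axis up [-0.125 -0.991  0.053]
up.12 xyz_cm [-28.07   7.69 -27.99] rot_deg [ -0.3 -87.   -0.6]
up0 xyz_cm [-36.09   7.74 -19.06] rot_deg [ -0.3 -87.   -0.6]
```

Request:
{"api": "jog_arm", "payload": {
  "rows": [
    {"xyz":[-2.2,0.6,-2.3],"delta_rot":[0,-7,0],"fingers":1},
    {"xyz":[-4.5,1.2,-4.6],"delta_rot":[0,-14,0],"fingers":1},
    {"xyz":[-6.8,1.8,-6.9],"delta_rot":[0,-21,0],"fingers":1},
    {"xyz":[-9,2.4,-9.2],"delta_rot":[0,-28,0],"fingers":1},
    {"xyz":[-11.3,3.1,-11.3],"delta_rot":[0,-35,-0.2],"fingers":1}
  ]
}}

```text
clock: 35.43
tcp_pos: [0.5933, 0.1226, 0.1353]
orientation: [-2.295, -2.028, -0.132]
contact_force: [0.2, 1.6, -3.5]
grip_width: 0.0455
```

```bash
python3 grip.py to -.074 0 45 .12 0
```

```text
t 35.43 tcp [0.5928 0.118  0.175 ] toolx [0.122 0.986 0.115] y [ 0.992 -0.123 -0.   ] z [ 0.014  0.114 -0.993] F [ 0.2  1.6 -3.5] w 0.0455 q [-0.02  0.43 -0.29  1.8   0.02  0.88 -0.41]
jar mid now chest [-0.2707 -0.043   0.1826] axis up [-0.096 -0.778  0.621]
up.12 xyz_cm [-23.19   4.48  -3.68] rot_deg [ -0.2 -51.6  -0.4]
up0 xyz_cm [-24.57   4.49   8.24] rot_deg [ -0.2 -51.6  -0.4]
```

Request:
{"api": "jog_arm", "payload": {
  "rows": [
    {"xyz":[-3.1,0.6,-0.5],"delta_rot":[0,-7,0],"fingers":1},
    {"xyz":[-6.3,1.2,-1.0],"delta_rot":[0,-14,0],"fingers":1},
    {"xyz":[-9.4,1.8,-1.5],"delta_rot":[0,-21,0],"fingers":1},
    {"xyz":[-12.6,2.4,-2.0],"delta_rot":[0,-28,0],"fingers":1},
    {"xyz":[-15.7,3.1,-2.5],"delta_rot":[-0.2,-35,-0.3],"fingers":1}
  ]
}}

```text
clock: 35.85
tcp_pos: [0.6049, -0.039, 0.1428]
orientation: [2.061, 1.834, -0.525]
contact_force: [-0.2, 0.1, -2.9]
grip_width: 0.0451
```

```bash
python3 grip.py to -.074 0 45 .12 0
```

```text
t 35.85 tcp [ 0.607  -0.0199  0.1779] toolx [ 0.103  0.871 -0.48 ] y [ 0.993 -0.116  0.003] z [-0.053 -0.477 -0.877] F [-0.2  0.1 -2.9] w 0.0451 q [-0.27  0.52 -0.05  1.73  0.52  1.17 -0.71]
jar mid now chest [-0.1395 -0.013   0.1832] axis up [-0.035 -0.279  0.96 ]
up.12 xyz_cm [-6.76  1.3   3.43] rot_deg [  0.1 -16.3  -0.1]
up0 xyz_cm [-1.    1.26 13.96] rot_deg [  0.1 -16.3  -0.1]
```

Request:
{"api": "jog_arm", "payload": {
  "rows": [
    {"xyz":[-2,0.5,1],"delta_rot":[0,-6,0],"fingers":1},
    {"xyz":[-4,0.9,2],"delta_rot":[0,-12,0],"fingers":1},
    {"xyz":[-6,1.2,3],"delta_rot":[0,-16,0],"fingers":1},
    {"xyz":[-6.7,1.3,3.4],"delta_rot":[0,-16.3,0],"fingers":1},
    {"xyz":[-6.7,1.3,3.4],"delta_rot":[0,-16.3,0],"fingers":1}
  ]
}}

```text
clock: 36.27
tcp_pos: [0.6077, -0.1162, 0.1438]
orientation: [1.875, 1.667, -0.778]
contact_force: [-0.6, -1.0, -1.4]
grip_width: 0.0456
```

```bash
python3 grip.py to -.074 0 45 .05 0.003; python3 - <<'E'
from h import *
c,im=grab('side'); cv2.imwrite('pics/s15.png',cv2.resize(im[80:280,190:430],None,fx=3,fy=3))
c,im=grab('wrist'); cv2.imwrite('pics/w15.png',im)
E
```

```text
t 36.27 tcp [ 0.611  -0.0881  0.172 ] toolx [ 0.083  0.702 -0.708] y [ 0.993 -0.117 -0.   ] z [-0.083 -0.703 -0.707] F [-0.6 -1.  -1.4] w 0.0456 q [-0.34  0.61  0.04  1.73  0.72  1.27 -0.81]
jar mid now chest [-0.0734 -0.0011  0.1755] axis up [0.001 0.001 1.   ]
up.05 xyz_cm [4.89 0.12 4.8 ] rot_deg [-0.1  0.  -0.1]
up0.003 xyz_cm [8.22 0.12 8.12] rot_deg [-0.1  0.  -0.1]
```

View pics/w15.png

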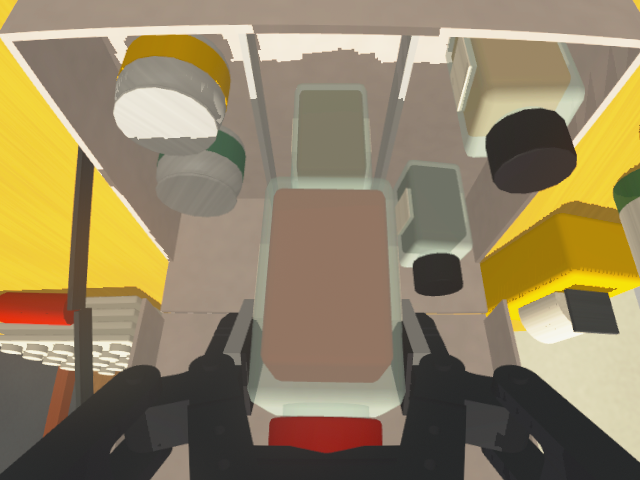

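Request:
{"api": "jog_arm", "payload": {
  "rows": [
    {"xyz":[1.2,0.1,1.2],"delta_rot":[0,0,0],"fingers":1},
    {"xyz":[2.6,0.1,2.6],"delta_rot":[0,0,0],"fingers":1},
    {"xyz":[4.2,0.1,4.2],"delta_rot":[0,0,0],"fingers":1},
    {"xyz":[5.6,0.1,5.6],"delta_rot":[0,0,0],"fingers":1},
    {"xyz":[6.5,0.1,6.4],"delta_rot":[-0.2,0,0],"fingers":1}
  ]
}}

```text
clock: 36.78
tcp_pos: [0.6095, -0.1136, 0.0513]
orientation: [1.876, 1.67, -0.769]
contact_force: [0.3, 0.1, -3.1]
grip_width: 0.0454
```

```bash
python3 grip.py to -.074 0 45 .003
```

```text
t 36.78 tcp [ 0.6126 -0.0856  0.0797] toolx [ 0.084  0.705 -0.704] y [ 0.993 -0.115  0.004] z [-0.078 -0.7   -0.71 ] F [ 0.3  0.1 -3.1] w 0.0454 q [-0.34  0.74  0.04  1.76  0.75  1.15 -0.92]
jar mid now chest [-0.0761  0.0001  0.0832] axis up [-0.004 -0.004  1.   ]
up.003 xyz_cm [ 1.47 -0.04  1.79] rot_deg [ 0.2 -0.3 -0.1]
```

Request:
{"api": "jog_arm", "payload": {
  "rows": [
    {"xyz":[0.5,0,0.6],"delta_rot":[0.2,-0.3,0],"fingers":1},
    {"xyz":[0.9,0,1.1],"delta_rot":[0.2,-0.3,0],"fingers":1},
    {"xyz":[1.3,0,1.6],"delta_rot":[0.2,-0.3,0],"fingers":1},
    {"xyz":[1.55,0,1.85],"delta_rot":[0.2,-0.3,0],"fingers":1},
    {"xyz":[1.65,0,1.95],"delta_rot":[0.2,-0.3,0],"fingers":1}
  ]
}}

```text
clock: 37.2
tcp_pos: [0.6095, -0.1157, 0.0258]
orientation: [1.875, 1.666, -0.776]
contact_force: [0.3, 0.0, -2.3]
grip_width: 0.0456
```

```bash
python3 grip.py to -.074 0 45 .003
```

```text
t 37.2 tcp [ 0.6128 -0.0876  0.054 ] toolx [ 0.084  0.702 -0.708] y [ 0.993 -0.117  0.002] z [-0.082 -0.703 -0.707] F [ 0.3  0.  -2.3] w 0.0456 q [-0.34  0.78  0.05  1.76  0.76  1.12 -0.95]
jar mid now chest [-0.0741  0.0006  0.0575] axis up [-0.002  0.001  1.   ]
up.003 xyz_cm [-0.18 -0.06 -0.17] rot_deg [ 0.   0.  -0.2]
```

Request:
{"api": "jog_arm", "payload": {
  "rows": [
    {"xyz":[0.1,0,0.1],"delta_rot":[0,0,0],"fingers":1},
    {"xyz":[0.2,0,0.2],"delta_rot":[0,0,0],"fingers":1},
    {"xyz":[0.3,0,0.3],"delta_rot":[0,0,0],"fingers":1},
    {"xyz":[0.3,0,0.3],"delta_rot":[0,0,0],"fingers":1},
    {"xyz":[0.3,0,0.3],"delta_rot":[0,0,0],"fingers":1}
  ]
}}

```text
clock: 37.62
tcp_pos: [0.6104, -0.1158, 0.0243]
orientation: [1.875, 1.663, -0.775]
contact_force: [-2.3, 3.6, 11.2]
grip_width: 0.0459
```

```bash
python3 grip.py to -.074 0 45 .003
```

```text
t 37.62 tcp [ 0.6136 -0.0876  0.0525] toolx [ 0.086  0.7   -0.709] y [ 0.993 -0.118  0.004] z [-0.081 -0.704 -0.705] F [-2.3  3.6 11.2] w 0.0459 q [-0.35  0.79  0.05  1.75  0.76  1.12 -0.95]
jar mid now chest [-0.0742  0.0014  0.056 ] axis up [-0.004  0.003  1.   ]
up.003 xyz_cm [-0.29 -0.14 -0.27] rot_deg [ 0.1  0.1 -0.3]
```

Seated (11 N up). Release and retreat along the tool axis.

Request:
{"api": "jog_arm", "payload": {
  "rows": [
    {"xyz":[0,0,-0.1],"delta_rot":[0,0,0],"fingers":0.3},
    {"xyz":[0,0,-0.1],"delta_rot":[0,0,0],"fingers":0.25},
    {"xyz":[0,0,-0.1],"delta_rot":[0,0,0],"fingers":0.25},
    {"xyz":[0,0,-1.5],"delta_rot":[0,0,0],"fingers":0.25},
    {"xyz":[0,0,-4],"delta_rot":[0,0,0],"fingers":0.25}
  ]
}}

```text
clock: 38.03
tcp_pos: [0.6116, -0.0899, 0.0522]
orientation: [1.876, 1.66, -0.783]
contact_force: [-0.2, -1.0, 0.4]
grip_width: 0.0641
```

Request:
{"api": "jog_arm", "payload": {
  "rows": [
    {"xyz":[0,0,-3],"delta_rot":[0,0,0],"fingers":0.25},
    {"xyz":[0,0,-6],"delta_rot":[0,0,0],"fingers":0.25},
    {"xyz":[-1,0,-9],"delta_rot":[0,4,0],"fingers":0.5},
    {"xyz":[-2,0,-12],"delta_rot":[0,10,0],"fingers":1},
    {"xyz":[-4,0,-15],"delta_rot":[0,16,0],"fingers":1}
  ]
}}

```text
clock: 38.45
tcp_pos: [0.6209, -0.0066, 0.1862]
orientation: [2.057, 1.835, -0.534]
contact_force: [0.9, 0.4, -0.5]
grip_width: 0.0284
```

```bash
python3 - <<'E'
from h import *
show()
c,im=grab('side'); cv2.imwrite('pics/s16.png',cv2.resize(im[80:280,190:430],None,fx=3,fy=3))
c,im=grab('wrist'); cv2.imwrite('pics/w16.png',im)
E
```

```text
t 38.45 tcp [0.6231 0.0127 0.2212] toolx [ 0.099  0.869 -0.485] y [ 0.993 -0.114 -0.002] z [-0.057 -0.482 -0.875] F [ 0.9  0.4 -0.5] w 0.0284 q [-0.3   0.51 -0.07  1.63  0.5   1.29 -0.69]
```

View pics/s16.png

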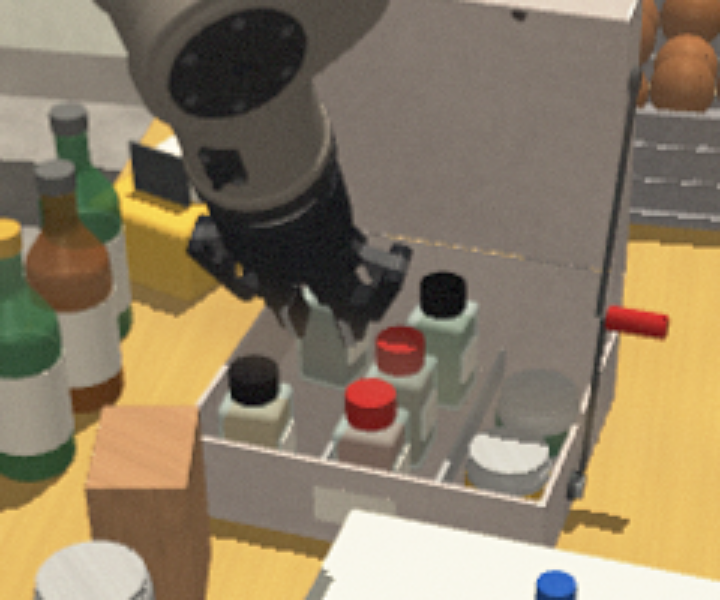

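View pics/w16.png

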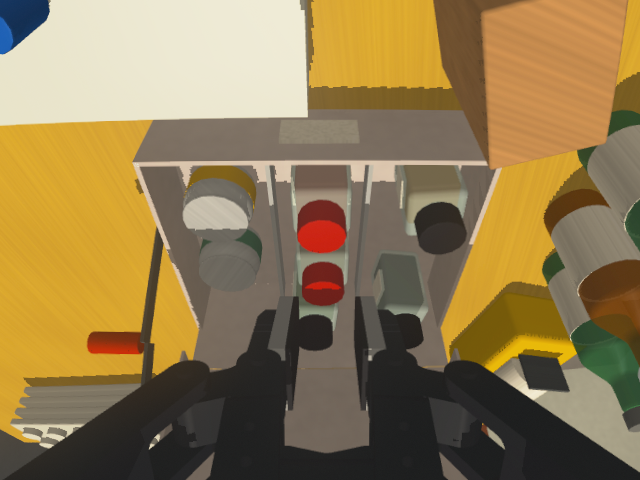

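```bash
cat > n4.py <<'E'
from h import *
show(); o,p,Rc=state(); print('tip chest',w2c(p).round(4))
ti=np.radians(20); z=RC.apply([np.sin(ti),0,-np.cos(ti)]); D=frame(z,RC.apply([0,1,0]))
for x,zz in ((-.06,.25),(-.04,.13),(.022,.127)): rel(c2w([x,-.178,zz]),D,nearest=False,lab=(x,zz))
E
python3 n4.py; python3 knob.py
```

```text
t 38.55 tcp [0.6277 0.0059 0.2309] toolx [ 0.118  0.867 -0.484] y [ 0.992 -0.125  0.016] z [-0.047 -0.482 -0.875] F [ 0.9 -0.1  0.6] w 0.0132 q [-0.3   0.5  -0.06  1.63  0.5   1.29 -0.69]
tip chest [-0.1618  0.0056  0.2309]
(-0.06, 0.25) xyz_cm [ -9.52 -18.27   3.04] rot_deg [ 0.6  8.9 -0.9]
(-0.04, 0.13) xyz_cm [ -5.46 -18.45  14.51] rot_deg [ 0.6  8.9 -0.9]
(0.022, 0.127) xyz_cm [-10.74 -18.39  17.77] rot_deg [ 0.6  8.9 -0.9]
side [{'position': [401.8, 186.3], 'conf': 0.71}]
side foot [{'position': [397.2, 242.4], 'conf': 0.75}]
top [{'position': [381.3, 300.1], 'conf': 0.71}]
top foot [{'position': [354.8, 298.3], 'conf': 0.82}]
knob world [ 0.4364 -0.144   0.1455] chest [ 0.0091 -0.1672  0.1455] [array([1.8, 0.2]), array([-0. , -1.8])]
from foot 0.12420368420071957 ang from vertical fwd -0.32906936175458074
```

Request:
{"api": "jog_arm", "payload": {
  "rows": [
    {"xyz":[-2,-3.8,0.6],"delta_rot":[0,2,0],"fingers":1},
    {"xyz":[-4,-7.6,1.2],"delta_rot":[0,4,0],"fingers":1},
    {"xyz":[-6,-11.3,1.8],"delta_rot":[0,6,0],"fingers":1},
    {"xyz":[-8,-15,2.4],"delta_rot":[0,8,0],"fingers":1},
    {"xyz":[-9.5,-18.3,3],"delta_rot":[0.6,8.9,-0.9],"fingers":1}
  ]
}}

```text
clock: 39.27
tcp_pos: [0.4245, -0.087, 0.2043]
orientation: [2.15, 1.932, -0.411]
contact_force: [0.2, -1.2, 1.1]
grip_width: -0.0
```

```bash
python3 n4.py
```

```text
t 39.27 tcp [ 0.4268 -0.0732  0.2417] toolx [ 0.096  0.932 -0.35 ] y [ 0.994 -0.111 -0.021] z [-0.059 -0.346 -0.936] F [ 0.2 -1.2  1.1] w -0.0 q [-0.14  0.12 -0.09  2.09  0.38  1.11 -0.54]
tip chest [-0.0601 -0.1849  0.2417]
(-0.06, 0.25) xyz_cm [-0.27  0.74 -0.78] rot_deg [-1.1  0.5  0.7]
(-0.04, 0.13) xyz_cm [ 2.06  0.99 11.15] rot_deg [-1.1  0.5  0.7]
(0.022, 0.127) xyz_cm [-3.64  0.97 13.61] rot_deg [-1.1  0.5  0.7]
```

Request:
{"api": "jog_arm", "payload": {
  "rows": [
    {"xyz":[0.4,0.3,2.2],"delta_rot":[-0.5,0,0.3],"fingers":1},
    {"xyz":[0.8,0.6,4.4],"delta_rot":[-1.1,0.5,0.7],"fingers":1},
    {"xyz":[1.2,0.8,6.6],"delta_rot":[-1.1,0.5,0.7],"fingers":1},
    {"xyz":[1.6,1,8.8],"delta_rot":[-1.1,0.5,0.7],"fingers":1},
    {"xyz":[2,1,11],"delta_rot":[-1.1,0.5,0.7],"fingers":1}
  ]
}}

```text
clock: 39.68
tcp_pos: [0.4293, -0.1074, 0.0923]
orientation: [2.153, 1.92, -0.382]
contact_force: [0.4, 0.1, 0.1]
grip_width: -0.0001
```

```bash
python3 n4.py;python3 - <<'E'
from h import *
c,im=grab('side'); cv2.imwrite('pics/s17.png',cv2.resize(im[80:280,240:480],None,fx=3,fy=3))
E
```

```text
t 39.68 tcp [ 0.4309 -0.0938  0.1299] toolx [ 0.107  0.933 -0.343] y [ 0.993 -0.114 -0.001] z [-0.04  -0.34  -0.939] F [0.4 0.1 0.1] w -0.0001 q [-0.13  0.28 -0.06  2.2   0.48  0.83 -0.66]
tip chest [-0.0401 -0.1784  0.1299]
(-0.06, 0.25) xyz_cm [ -2.25   0.03 -11.97] rot_deg [-0.   0.   0.1]
(-0.04, 0.13) xyz_cm [-0.01  0.04 -0.01] rot_deg [-0.   0.   0.1]
(0.022, 0.127) xyz_cm [-5.73  0.04  2.4 ] rot_deg [-0.   0.   0.1]
```

View pics/s17.png

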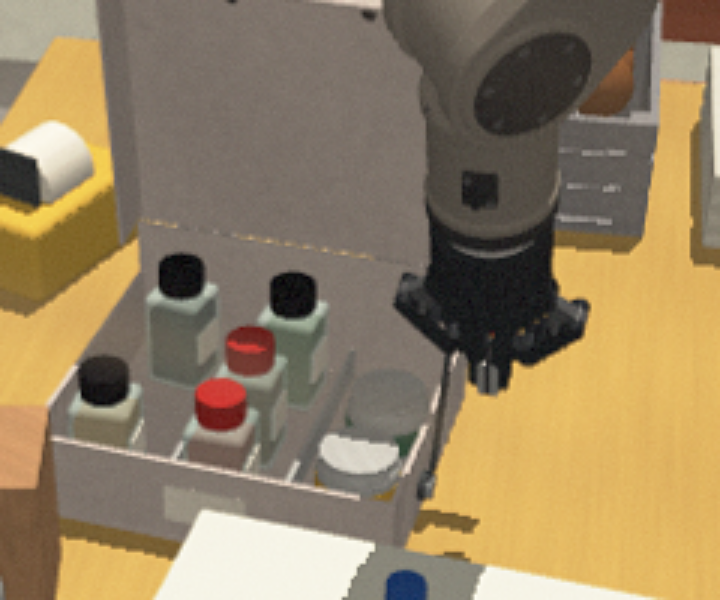

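Request:
{"api": "jog_arm", "payload": {
  "rows": [
    {"xyz":[-1,-0.7,0.4],"delta_rot":[0,0,0],"fingers":1},
    {"xyz":[-2.1,-0.7,0.8],"delta_rot":[0,0,0],"fingers":1},
    {"xyz":[-3.2,-0.7,1.2],"delta_rot":[0,0,0],"fingers":1},
    {"xyz":[-4.0,-0.7,1.6],"delta_rot":[0,0,0],"fingers":1},
    {"xyz":[-4.6,-0.7,1.9],"delta_rot":[0,0,0],"fingers":1}
  ]
}}

```text
clock: 40.15
tcp_pos: [0.4137, -0.158, 0.0876]
orientation: [2.156, 1.92, -0.388]
contact_force: [-0.1, 4.1, -6.1]
grip_width: 0.0003
```

```bash
python3 n4.py; python3 knob.py
```

```text
t 40.15 tcp [ 0.4155 -0.1444  0.1251] toolx [ 0.107  0.933 -0.344] y [ 0.993 -0.116 -0.006] z [-0.045 -0.341 -0.939] F [-0.1  4.1 -6.1] w 0.0003 q [-0.05  0.27 -0.02  2.23  0.51  0.78 -0.57]
tip chest [ 0.0119 -0.1879  0.1251]
(-0.06, 0.25) xyz_cm [  2.47   0.93 -14.2 ] rot_deg [-0.3  0.1  0.1]
(-0.04, 0.13) xyz_cm [ 4.71  1.   -2.25] rot_deg [-0.3  0.1  0.1]
(0.022, 0.127) xyz_cm [-1.    1.01  0.17] rot_deg [-0.3  0.1  0.1]
side [{'position': [405.0, 185.2], 'conf': 0.45}]
side foot [{'position': [395.8, 241.7], 'conf': 0.68}]
top [{'position': [391.6, 302.6], 'conf': 0.77}]
top foot [{'position': [354.1, 266.2], 'conf': 0.74}]
knob world [ 0.4312 -0.1674  0.1339] chest [ 0.033  -0.1696  0.1339] [array([1.5, 0.2]), array([-0. , -1.5])]
from foot 0.12376045680925883 ang from vertical fwd -0.5434678595437954
```

Request:
{"api": "jog_arm", "payload": {
  "rows": [
    {"xyz":[-0.3,0,0.1],"delta_rot":[0,0,0],"fingers":1},
    {"xyz":[-0.6,0,0.2],"delta_rot":[0,0,0],"fingers":1},
    {"xyz":[-0.6,0,0.2],"delta_rot":[0,0,0],"fingers":1},
    {"xyz":[1,-0.5,-0.4],"delta_rot":[0,0,0],"fingers":1},
    {"xyz":[3,-1,-1.5],"delta_rot":[0,0,0],"fingers":1}
  ]
}}

```text
clock: 40.87
tcp_pos: [0.407, -0.124, 0.0911]
orientation: [2.157, 1.918, -0.393]
contact_force: [0.2, -0.5, -0.3]
grip_width: 0.0001
```

Request:
{"api": "jog_arm", "payload": {
  "rows": [
    {"xyz":[1,-0.5,-4],"delta_rot":[0,0,0],"fingers":1},
    {"xyz":[2,-1,-8],"delta_rot":[0,0,0],"fingers":1},
    {"xyz":[2,-1,-12],"delta_rot":[0,4,0],"fingers":1},
    {"xyz":[2,0,-16],"delta_rot":[0,10,0],"fingers":0.7},
    {"xyz":[2,2,-20],"delta_rot":[0,16,0],"fingers":0.7}
  ]
}}

```text
clock: 41.28
tcp_pos: [0.4366, -0.0379, 0.2722]
orientation: [2.311, 2.064, -0.086]
contact_force: [1.1, -0.8, -1.5]
grip_width: 0.0229
```

```bash
python3 n4.py|head -2; python3 knob.py; python3 - <<'E'
from h import *
c,im=grab('side'); cv2.imwrite('pics/s18.png',im)
c,im=grab('top'); cv2.imwrite('pics/t18.png',im)
for n in ('side','top'):
    imaging.grab_frame(n); print(n,imaging.tip_of(n,'lid_handle')[:1])
E
```

```text
t 41.28 tcp [ 0.4371 -0.0352  0.3121] toolx [ 0.112  0.991 -0.069] y [ 0.994 -0.113 -0.006] z [-0.013 -0.068 -0.998] F [ 1.1 -0.8 -1.5] w 0.0229 q [-0.06  0.01 -0.05  1.98  0.07  1.17 -0.25]
tip chest [-0.099  -0.179   0.3121]
side [{'position': [404.1, 185.1], 'conf': 0.59}]
side foot [{'position': [398.4, 241.4], 'conf': 0.84}]
top [{'position': [394.1, 303.0], 'conf': 0.71}]
top foot []
knob world [ 0.4319 -0.1733  0.1301] chest [ 0.0388 -0.1682  0.1301] [array([2.2, 0.3]), array([-0. , -2.2])]
from foot 0.12368521445878644 ang from vertical fwd -0.5997448185577746
side [{'position': [343.4, 73.0], 'conf': 0.94}]
top [{'position': [470.7, 211.3], 'conf': 0.82}]
```

View pics/s18.png

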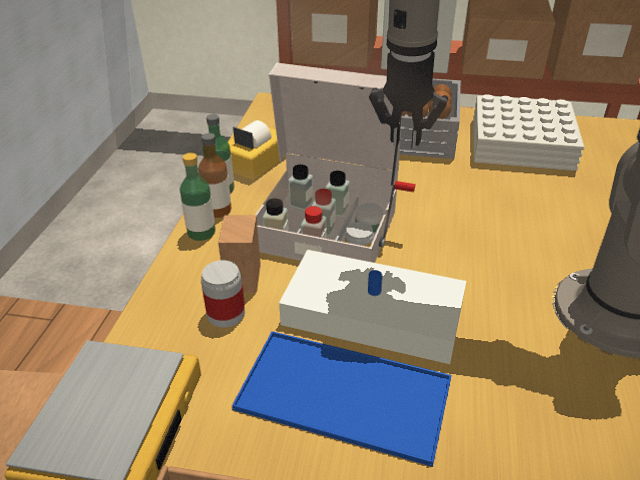

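View pics/t18.png

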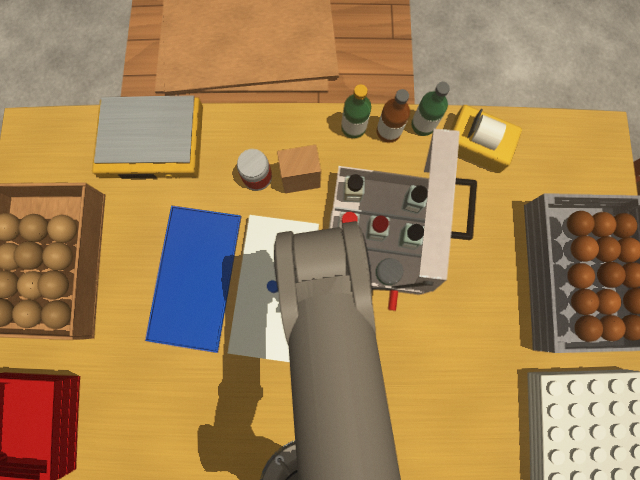

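```bash
cat > n5.py <<'E'
from h import *
show(); o,p,Rc=state(); print('tip chest',w2c(p).round(4))
P=tri([(cam('side'),(343.4,73.0)),(cam('top'),(470.7,211.3))]); q=w2c(P); print('handle chest',q.round(4))
H=np.array([.1175,.114]); v=q[[0,2]]-H; a=np.arctan2(v[1],-v[0]); print('lid',a-np.arctan2(.04,.205),'rad',np.hypot(*v))
th=float(sys.argv[1]); A=th+np.arctan2(.04,.205); b=np.array([H[0]-.2089*np.cos(A),0,H[1]+.2089*np.sin(A)]); print('bar',b.round(4))
D0=frame([0,0,-1],RC.apply([1,0,0]))
for u in (.14,.07,0): rel(c2w(b)+[0,0,-.019+u],D0,nearest=False,lab=u)
E
python3 n5.py 1.43
```

```text
t 41.88 tcp [ 0.4373 -0.0368  0.3083] toolx [ 0.117  0.99  -0.075] y [ 0.993 -0.118 -0.009] z [-0.018 -0.073 -0.997] F [-0.2  1.3  0.8] w 0.0255 q [-0.06  0.02 -0.05  1.98  0.08  1.16 -0.26]
tip chest [-0.0974 -0.1787  0.3083]
handle chest [ 0.129  -0.0041  0.324 ]
lid 1.4328057949909025 rad 0.2103450685464942
bar [0.1283 0.     0.3226]
0.14 xyz_cm [-23.2   17.83 -11.99] rot_deg [ 2.9  3.8 89.8]
0.07 xyz_cm [-22.68  17.89  -5.01] rot_deg [ 2.9  3.8 89.8]
0 xyz_cm [-22.15  17.96   1.97] rot_deg [ 2.9  3.8 89.8]
```

Request:
{"api": "jog_arm", "payload": {
  "rows": [
    {"xyz":[0,0,-4],"delta_rot":[0.2,0.3,7],"fingers":0.7},
    {"xyz":[0,2,-8],"delta_rot":[0.4,0.6,14],"fingers":0.7},
    {"xyz":[0,4,-12],"delta_rot":[0.7,0.9,21],"fingers":0.7},
    {"xyz":[-2,7,-14],"delta_rot":[0.9,1.2,28],"fingers":0.7},
    {"xyz":[-4,10,-15],"delta_rot":[1.1,1.5,35],"fingers":0.7}
  ]
}}

```text
clock: 42.3
tcp_pos: [0.5358, -0.0784, 0.4241]
orientation: [2.84, 1.27, -0.053]
contact_force: [1.2, 0.2, 0.7]
grip_width: 0.0258
```

```bash
python3 n5.py 1.43
```

```text
t 42.3 tcp [ 0.5365 -0.0767  0.464 ] toolx [ 0.667  0.744 -0.043] y [ 0.745 -0.667  0.013] z [-0.019 -0.041 -0.999] F [1.2 0.2 0.7] w 0.0258 q [-0.02  0.13  0.03  1.52  0.04  1.51 -0.73]
tip chest [-0.0692 -0.0755  0.464 ]
handle chest [ 0.129  -0.0041  0.324 ]
lid 1.4328057949909025 rad 0.2103450685464942
bar [0.1283 0.     0.3226]
0.14 xyz_cm [-11.52  17.47   2.78] rot_deg [ 1.9  1.9 54.8]
0.07 xyz_cm [-11.22  17.37   9.77] rot_deg [ 1.9  1.9 54.8]
0 xyz_cm [-10.91  17.28  16.76] rot_deg [ 1.9  1.9 54.8]
```

Request:
{"api": "jog_arm", "payload": {
  "rows": [
    {"xyz":[-2.2,3.4,0],"delta_rot":[0.2,0.2,7],"fingers":0.7},
    {"xyz":[-4.4,6.8,0],"delta_rot":[0.5,0.5,14],"fingers":0.7},
    {"xyz":[-6.6,10.2,0],"delta_rot":[0.7,0.7,21],"fingers":0.7},
    {"xyz":[-9,13.6,0],"delta_rot":[1,1,28],"fingers":0.7},
    {"xyz":[-11.4,17.2,0.5],"delta_rot":[1.2,1.2,35],"fingers":0.7}
  ]
}}

```text
clock: 42.72
tcp_pos: [0.5879, -0.2782, 0.427]
orientation: [3.11, 0.35, -0.019]
contact_force: [0.7, -0.8, 0.3]
grip_width: 0.0256
```

```bash
python3 n5.py 1.43
```

```text
t 42.72 tcp [ 0.5884 -0.2776  0.467 ] toolx [ 0.975  0.222 -0.013] y [ 0.223 -0.975  0.011] z [-0.011 -0.013 -1.   ] F [ 0.7 -0.8  0.3] w 0.0256 q [ 0.18  0.33  0.23  1.27 -0.06  1.55 -0.95]
tip chest [ 0.1244 -0.0008  0.467 ]
handle chest [ 0.129  -0.0041  0.324 ]
lid 1.4328057949909025 rad 0.2103450685464942
bar [0.1283 0.     0.3226]
0.14 xyz_cm [0.03 0.33 2.34] rot_deg [ 0.7  0.6 19.5]
0.07 xyz_cm [0.12 0.26 9.34] rot_deg [ 0.7  0.6 19.5]
0 xyz_cm [ 0.21  0.18 16.34] rot_deg [ 0.7  0.6 19.5]
```

Request:
{"api": "jog_arm", "payload": {
  "rows": [
    {"xyz":[0,0.2,1],"delta_rot":[0.3,0.2,7],"fingers":0.62},
    {"xyz":[0,0.3,2],"delta_rot":[0.5,0.4,14],"fingers":0.62},
    {"xyz":[0,0.3,4],"delta_rot":[0.7,0.6,19.5],"fingers":0.62},
    {"xyz":[0.1,0.3,6],"delta_rot":[0.7,0.6,19.5],"fingers":0.62},
    {"xyz":[0.1,0.3,8],"delta_rot":[0.7,0.6,19.5],"fingers":0.62}
  ]
}}

```text
clock: 43.13
tcp_pos: [0.5887, -0.2819, 0.3456]
orientation: [3.135, -0.183, -0.002]
contact_force: [-0.5, 0.2, 0.6]
grip_width: 0.0327
```

```bash
python3 n5.py 1.43; python3 - <<'E'
from h import *
c,im=grab('wrist'); cv2.imwrite('pics/w19.png',im); print(imaging.tip_of('wrist','lid_handle')[:1])
print(proj(c,c2w([.1283,0,.3226])))
E
```

```text
t 43.13 tcp [ 0.5888 -0.2818  0.3856] toolx [ 0.993 -0.116 -0.002] y [-0.116 -0.993  0.001] z [-0.002 -0.001 -1.   ] F [-0.5  0.2  0.6] w 0.0327 q [ 0.15  0.35  0.28  1.42 -0.09  1.38 -1.26]
tip chest [1.285e-01 1.000e-04 3.856e-01]
handle chest [ 0.129  -0.0041  0.324 ]
lid 1.4328057949909025 rad 0.2103450685464942
bar [0.1283 0.     0.3226]
0.14 xyz_cm [-0.02 -0.01 -5.81] rot_deg [ 0.   0.1 -0. ]
0.07 xyz_cm [-0.01 -0.02  1.19] rot_deg [ 0.   0.1 -0. ]
0 xyz_cm [ 0.   -0.02  8.19] rot_deg [ 0.   0.1 -0. ]
[{'position': [333.1, 260.8], 'conf': 0.83}]
[[328.96842628 257.82142418]]
```

View pics/w19.png

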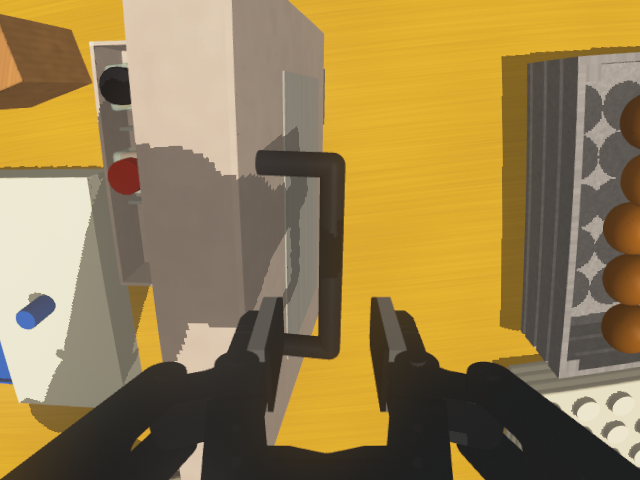

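Request:
{"api": "jog_arm", "payload": {
  "rows": [
    {"xyz":[0,0,2],"delta_rot":[0,0,0],"fingers":0.62},
    {"xyz":[0,0.1,4],"delta_rot":[0,0,0],"fingers":0.62},
    {"xyz":[0,0.1,6],"delta_rot":[0,0,0],"fingers":0.62},
    {"xyz":[0,0.1,7.5],"delta_rot":[0,0,0],"fingers":0.62},
    {"xyz":[0,0.1,8],"delta_rot":[0,0,0],"fingers":0.62}
  ]
}}

```text
clock: 43.65
tcp_pos: [0.5875, -0.2811, 0.2639]
orientation: [-3.135, 0.18, 0.009]
contact_force: [-0.5, -0.4, 6.5]
grip_width: 0.0326
```

```bash
python3 n5.py 1.43
```

```text
t 43.65 tcp [ 0.5878 -0.2812  0.3039] toolx [ 0.993 -0.115 -0.006] y [-0.115 -0.993 -0.001] z [-0.006  0.002 -1.   ] F [-0.5 -0.4  6.5] w 0.0326 q [ 0.16  0.4   0.26  1.54 -0.11  1.22 -1.24]
tip chest [ 0.128  -0.001   0.3039]
handle chest [ 0.129  -0.0041  0.324 ]
lid 1.4328057949909025 rad 0.2103450685464942
bar [0.1283 0.     0.3226]
0.14 xyz_cm [  0.04   0.02 -13.97] rot_deg [-0.1  0.3  0.1]
0.07 xyz_cm [ 0.08  0.03 -6.97] rot_deg [-0.1  0.3  0.1]
0 xyz_cm [0.12 0.04 0.03] rot_deg [-0.1  0.3  0.1]
```

Request:
{"api": "jog_arm", "payload": {
  "rows": [
    {"xyz":[0,0,-0.5],"delta_rot":[0,0,0],"fingers":0.8},
    {"xyz":[0,0,-0.5],"delta_rot":[0,0,0],"fingers":1},
    {"xyz":[0,0,-0.5],"delta_rot":[0,0,0],"fingers":1},
    {"xyz":[0,0,-0.5],"delta_rot":[0,0,0],"fingers":1},
    {"xyz":[0,0,-0.5],"delta_rot":[0,0,0],"fingers":1}
  ],
  "grip_force": 30
}}

```text
clock: 44.07
tcp_pos: [0.5883, -0.2808, 0.2704]
orientation: [-3.135, 0.179, 0.006]
contact_force: [-1.4, 3.8, 6.4]
grip_width: 0.011
```

```bash
cat > arc2.py <<'E'
from h import *
# descend arc keeping measured radius blending to nominal
show(); o,p,Rc=state(); g=p-0.019*Rc.apply([0,0,1]); gc=w2c(g)
H=np.array([.1175,.114]); a0=np.arctan2(.040,.205); v=gc[[0,2]]-H; rm=np.hypot(*v); th=np.arctan2(v[1],-v[0])-a0
print('lid est',round(th,3),'rad',round(rm,4))
th1=float(sys.argv[1]); n=int(sys.argv[2]) if len(sys.argv)>2 else 5
D0=frame([0,0,-1],RC.apply([1,0,0]))
for i in range(1,n+1):
    t=th+(th1-th)*i/n; A=a0+t; rr=rm
    rel(c2w([H[0]-rr*np.cos(A),gc[1],H[1]+rr*np.sin(A)])+[0,0,-.019],D0,lab=round(t,2))
E
python3 arc2.py 1.0
```

```text
t 44.07 tcp [ 0.5884 -0.2809  0.3104] toolx [ 0.993 -0.114 -0.004] y [-0.114 -0.993 -0.002] z [-0.004  0.002 -1.   ] F [-1.4  3.8  6.4] w 0.011 q [ 0.16  0.39  0.26  1.53 -0.11  1.23 -1.25]
lid est 1.425 rad 0.2156
1.34 xyz_cm [ 0.03 -1.82 -0.01] rot_deg [-0.1  0.2  0.1]
1.26 xyz_cm [ 0.03 -3.65  0.15] rot_deg [-0.1  0.2  0.1]
1.17 xyz_cm [ 0.03 -5.46  0.45] rot_deg [-0.1  0.2  0.1]
1.09 xyz_cm [ 0.04 -7.23  0.91] rot_deg [-0.1  0.2  0.1]
1.0 xyz_cm [ 0.04 -8.96  1.51] rot_deg [-0.1  0.2  0.1]
```

Request:
{"api": "jog_arm", "payload": {
  "rows": [
    {"xyz":[0,-1.0,0],"delta_rot":[0,0,0],"fingers":1},
    {"xyz":[0,-2.4,0.1],"delta_rot":[0,0,0],"fingers":1},
    {"xyz":[0,-3.8,0.2],"delta_rot":[0,0,0],"fingers":1},
    {"xyz":[0,-5.2,0.5],"delta_rot":[0,0,0],"fingers":1},
    {"xyz":[0,-6.6,0.8],"delta_rot":[0,0,0],"fingers":1}
  ]
}}

```text
clock: 44.48
tcp_pos: [0.5971, -0.213, 0.2624]
orientation: [-3.135, 0.177, 0.003]
contact_force: [7.5, -3.4, -9.3]
grip_width: 0.0108
```

```bash
python3 arc2.py 0.8; python3 knob.py
```

```text
t 44.48 tcp [ 0.5972 -0.2131  0.3024] toolx [ 0.994 -0.113 -0.002] y [-0.113 -0.994 -0.002] z [-0.002  0.002 -1.   ] F [ 7.5 -3.4 -9.3] w 0.0108 q [ 0.07  0.36  0.24  1.59 -0.09  1.2  -1.36]
lid est 1.104 rad 0.2154
1.04 xyz_cm [ 0.01 -1.24  0.39] rot_deg [-0.1  0.1  0.2]
0.98 xyz_cm [ 0.02 -2.46  0.86] rot_deg [-0.1  0.1  0.2]
0.92 xyz_cm [ 0.02 -3.65  1.41] rot_deg [-0.1  0.1  0.2]
0.86 xyz_cm [ 0.03 -4.81  2.02] rot_deg [-0.1  0.1  0.2]
0.8 xyz_cm [ 0.03 -5.93  2.71] rot_deg [-0.1  0.1  0.2]
side [{'position': [403.1, 189.0], 'conf': 0.57}]
side foot [{'position': [398.0, 244.1], 'conf': 0.65}]
top []
top foot [{'position': [356.0, 298.4], 'conf': 0.77}]
```

Request:
{"api": "jog_arm", "payload": {
  "rows": [
    {"xyz":[0,-1.2,0.5],"delta_rot":[0,0,0],"fingers":1},
    {"xyz":[0,-2.5,1.0],"delta_rot":[0,0,0],"fingers":1},
    {"xyz":[0,-3.7,1.6],"delta_rot":[0,0,0],"fingers":1},
    {"xyz":[0,-4.8,2.2],"delta_rot":[0,0,0],"fingers":1},
    {"xyz":[0,-5.9,2.9],"delta_rot":[0,0,0],"fingers":1}
  ]
}}

```text
clock: 45.2
tcp_pos: [0.6053, -0.1499, 0.232]
orientation: [-3.133, 0.17, 0.0]
contact_force: [10.3, -6.2, -9.9]
grip_width: 0.0106
```

```bash
python3 arc2.py 0.5; python3 - <<'E'
from h import *
c,im=grab('side'); cv2.imwrite('pics/s20.png',im)
E
```

```text
t 45.2 tcp [ 0.6053 -0.1501  0.272 ] toolx [ 0.994 -0.108 -0.   ] y [-0.108 -0.994 -0.004] z [ 0.     0.004 -1.   ] F [10.3 -6.2 -9.9] w 0.0106 q [-0.01  0.36  0.21  1.65 -0.09  1.13 -1.46]
lid est 0.776 rad 0.2148
0.72 xyz_cm [ 0.01 -0.93  0.7 ] rot_deg [-0.2  0.   0.4]
0.67 xyz_cm [ 0.02 -1.84  1.45] rot_deg [-0.2  0.   0.4]
0.61 xyz_cm [ 0.02 -2.71  2.26] rot_deg [-0.2  0.   0.4]
0.56 xyz_cm [ 0.03 -3.54  3.1 ] rot_deg [-0.2  0.   0.4]
0.5 xyz_cm [ 0.03 -4.32  4.  ] rot_deg [-0.2  0.   0.4]
```

View pics/s20.png

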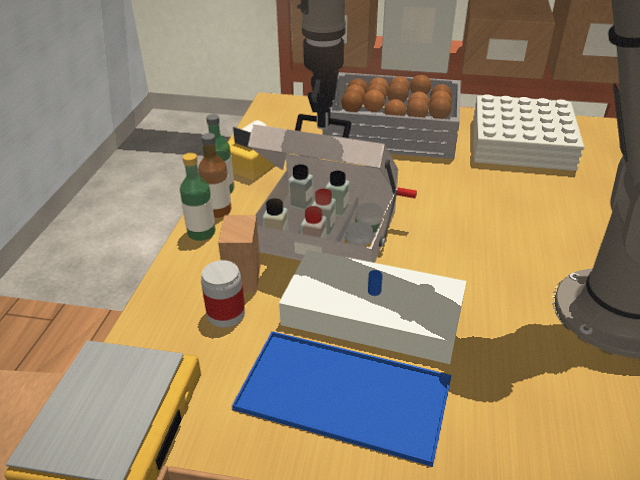

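Request:
{"api": "jog_arm", "payload": {
  "rows": [
    {"xyz":[0,-0.9,0.8],"delta_rot":[0,0,0],"fingers":1},
    {"xyz":[0,-1.8,1.5],"delta_rot":[0,0,0],"fingers":1},
    {"xyz":[0,-2.7,2.3],"delta_rot":[0,0,0],"fingers":1},
    {"xyz":[0,-3.5,3.2],"delta_rot":[0,0,0.2],"fingers":1},
    {"xyz":[0,-4.3,4.1],"delta_rot":[0,0,0.2],"fingers":1}
  ]
}}

```text
clock: 45.67
tcp_pos: [0.6114, -0.1049, 0.1875]
orientation: [-3.136, 0.172, -0.003]
contact_force: [12.9, -10.4, -11.7]
grip_width: 0.0103
```

```bash
python3 arc2.py 0.2
```

```text
t 45.67 tcp [ 0.6113 -0.1049  0.2275] toolx [ 0.994 -0.109  0.002] y [-0.109 -0.994 -0.001] z [ 0.002  0.001 -1.   ] F [ 12.9 -10.4 -11.7] w 0.0103 q [-0.07  0.4   0.19  1.71 -0.09  1.04 -1.53]
lid est 0.477 rad 0.2134
0.42 xyz_cm [-0.01 -0.7   0.95] rot_deg [-0.1 -0.1  0.4]
0.37 xyz_cm [-0.01 -1.35  1.93] rot_deg [-0.1 -0.1  0.4]
0.31 xyz_cm [-0.   -1.95  2.96] rot_deg [-0.1 -0.1  0.4]
0.26 xyz_cm [-0.   -2.49  4.01] rot_deg [-0.1 -0.1  0.4]
0.2 xyz_cm [-0.   -2.97  5.09] rot_deg [-0.1 -0.1  0.4]
```

Request:
{"api": "jog_arm", "payload": {
  "rows": [
    {"xyz":[0,-0.7,0.9],"delta_rot":[0,0,0.2],"fingers":1},
    {"xyz":[0,-1.2,1.9],"delta_rot":[0,0,0.4],"fingers":1},
    {"xyz":[0,-1.7,2.9],"delta_rot":[0,0,0.4],"fingers":1},
    {"xyz":[0,-2.1,3.9],"delta_rot":[0,0,0.4],"fingers":1},
    {"xyz":[0,-2.5,4.9],"delta_rot":[0,0,0.4],"fingers":1}
  ]
}}

```text
clock: 46.08
tcp_pos: [0.6151, -0.0784, 0.1373]
orientation: [-3.136, 0.18, -0.006]
contact_force: [8.1, -1.5, -5.1]
grip_width: 0.0105
```

```bash
python3 arc2.py 0.0
```

```text
t 46.08 tcp [ 0.615  -0.0784  0.1773] toolx [ 0.993 -0.115  0.004] y [-0.115 -0.993 -0.001] z [ 0.004  0.    -1.   ] F [ 8.1 -1.5 -5.1] w 0.0105 q [-0.1   0.45  0.17  1.76 -0.09  0.94 -1.58]
lid est 0.208 rad 0.2108
0.17 xyz_cm [-0.03 -0.32  0.82] rot_deg [-0.  -0.2  0.1]
0.12 xyz_cm [-0.03 -0.61  1.64] rot_deg [-0.  -0.2  0.1]
0.08 xyz_cm [-0.03 -0.87  2.48] rot_deg [-0.  -0.2  0.1]
0.04 xyz_cm [-0.03 -1.09  3.33] rot_deg [-0.  -0.2  0.1]
0.0 xyz_cm [-0.04 -1.27  4.19] rot_deg [-0.  -0.2  0.1]
```

Request:
{"api": "jog_arm", "payload": {
  "rows": [
    {"xyz":[0,-0.3,0.8],"delta_rot":[0,0,0],"fingers":1},
    {"xyz":[0,-0.6,1.6],"delta_rot":[0,0,0],"fingers":1},
    {"xyz":[0,-0.9,2.5],"delta_rot":[0,0,0],"fingers":1},
    {"xyz":[0,-1.0,3.3],"delta_rot":[0,0,0],"fingers":1},
    {"xyz":[0,-1.1,3.9],"delta_rot":[0,0,0],"fingers":1}
  ]
}}

```text
clock: 46.5
tcp_pos: [0.6182, -0.0706, 0.1022]
orientation: [3.133, -0.184, 0.013]
contact_force: [-10.3, -11.8, 53.0]
grip_width: 0.0108
```

Request:
{"api": "jog_arm", "payload": {
  "rows": [
    {"xyz":[0,0,0.2],"delta_rot":[0,0,0],"fingers":1},
    {"xyz":[0,0,0.4],"delta_rot":[0,0,0],"fingers":1},
    {"xyz":[0,0,0.4],"delta_rot":[0,0,0],"fingers":1},
    {"xyz":[0,0,0.4],"delta_rot":[0,0,0],"fingers":1},
    {"xyz":[0,0,0.4],"delta_rot":[0,0,0],"fingers":1}
  ]
}}

```text
clock: 46.92
tcp_pos: [0.6187, -0.0708, 0.1015]
orientation: [3.132, -0.185, 0.017]
contact_force: [-7.6, -3.2, 25.6]
grip_width: 0.0103
```

```bash
python3 arc2.py 0.0; python3 - <<'E'
from h import *
c,im=grab('side'); cv2.imwrite('pics/s21.png',cv2.resize(im[100:300,190:430],None,fx=3,fy=3))
E
```

```text
t 46.92 tcp [ 0.6183 -0.0706  0.1415] toolx [ 0.993 -0.117  0.011] y [-0.117 -0.993  0.004] z [ 0.01  -0.005 -1.   ] F [-7.6 -3.2 25.6] w 0.0103 q [-0.11  0.49  0.17  1.79 -0.1   0.86 -1.59]
lid est 0.033 rad 0.2076
0.03 xyz_cm [-0.07 -0.05  0.13] rot_deg [ 0.2 -0.6 -0.1]
0.02 xyz_cm [-0.07 -0.08  0.27] rot_deg [ 0.2 -0.6 -0.1]
0.01 xyz_cm [-0.07 -0.11  0.4 ] rot_deg [ 0.2 -0.6 -0.1]
0.01 xyz_cm [-0.07 -0.14  0.54] rot_deg [ 0.2 -0.6 -0.1]
0.0 xyz_cm [-0.07 -0.17  0.68] rot_deg [ 0.2 -0.6 -0.1]
```

View pics/s21.png

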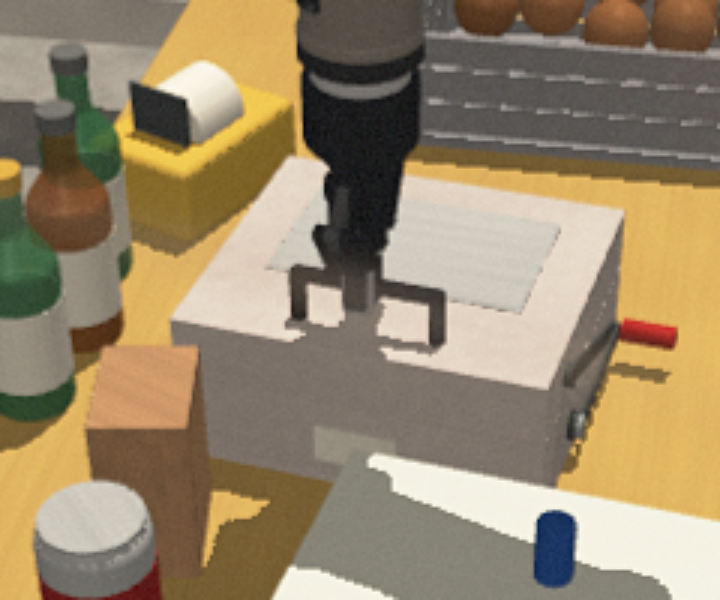

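Request:
{"api": "jog_arm", "payload": {
  "rows": [
    {"xyz":[0,0,-0.1],"delta_rot":[0,0,0],"fingers":0.4},
    {"xyz":[0,0,-0.1],"delta_rot":[0,0,0],"fingers":0.2},
    {"xyz":[0,0,-0.1],"delta_rot":[0,0,0],"fingers":0},
    {"xyz":[0,0,-0.1],"delta_rot":[0,0,0],"fingers":0},
    {"xyz":[0,0,-0.1],"delta_rot":[0,0,0],"fingers":0}
  ]
}}

```text
clock: 47.38
tcp_pos: [0.6179, -0.0699, 0.1016]
orientation: [3.132, -0.183, 0.014]
contact_force: [-0.1, 0.5, -0.1]
grip_width: 0.0708
```

Request:
{"api": "jog_arm", "payload": {
  "rows": [
    {"xyz":[0,0,-2],"delta_rot":[0,0,0],"fingers":0},
    {"xyz":[0,0,-5],"delta_rot":[0,0,0],"fingers":0},
    {"xyz":[0,0,-9],"delta_rot":[0,0,0],"fingers":0},
    {"xyz":[0,0,-13],"delta_rot":[0,0,0],"fingers":0},
    {"xyz":[0,0,-16],"delta_rot":[0,0,0],"fingers":0}
  ]
}}

```text
clock: 47.8
tcp_pos: [0.6169, -0.069, 0.2643]
orientation: [3.132, -0.183, 0.016]
contact_force: [1.1, -0.0, 0.4]
grip_width: 0.0855
```

Request:
{"api": "jog_arm", "payload": {
  "rows": [
    {"xyz":[-3,2,0],"delta_rot":[0,0,0],"fingers":0},
    {"xyz":[-6,5,0],"delta_rot":[0,0,0],"fingers":0},
    {"xyz":[-9,8,0],"delta_rot":[0,0,0],"fingers":0},
    {"xyz":[-12,12,0],"delta_rot":[0,0,0],"fingers":0},
    {"xyz":[-15,15,0],"delta_rot":[0,0,0],"fingers":0}
  ]
}}

```text
clock: 48.22
tcp_pos: [0.4569, -0.1947, 0.2628]
orientation: [3.132, -0.182, 0.016]
contact_force: [0.5, -0.6, -0.3]
grip_width: 0.0853
```

```bash
python3 - <<'E'
from h import *
show()
names=['lid_handle','cover_knob','can','carton','knee_knob','tray']
S,im=grab('side'); a=tips('side',names); cv2.imwrite('pics/s22.png',im)
T,im=grab('top'); b=tips('top',names); cv2.imwrite('pics/t22.png',im)
for k in names:
    if k in a and k in b: print(k,tri([(S,a[k][0]),(T,b[k][0])]).round(4),a[k][0].round(1),b[k][0].round(1))
    else: print(k,a.get(k),b.get(k))
E
```

```text
t 48.22 tcp [ 0.4565 -0.1946  0.3028] toolx [ 0.993 -0.116  0.01 ] y [-0.116 -0.993  0.003] z [ 0.01  -0.004 -1.   ] F [ 0.5 -0.6 -0.3] w 0.0853 q [ 0.02  0.1   0.28  1.91 -0.03  1.12 -1.38]
lid_handle [ 0.613  -0.0667  0.1566] [312.  194.1] [344.5 215.4]
cover_knob [0.4711 0.0877 0.0762] [376.3 283.7] [273.7 280.3]
can [0.7491 0.1364 0.003 ] [224.1 310.3] [259.3 175.9]
carton [0.7369 0.0358 0.0019] [244.5 277.6] [299.4 181. ]
knee_knob [ 0.4263 -0.2107  0.0472] [407.3 207.6] [404.3 304.9]
tray [ 0.4915  0.2878 -0.0005] [345.9 393.5] [194.3 276. ]
```

View pics/s22.png

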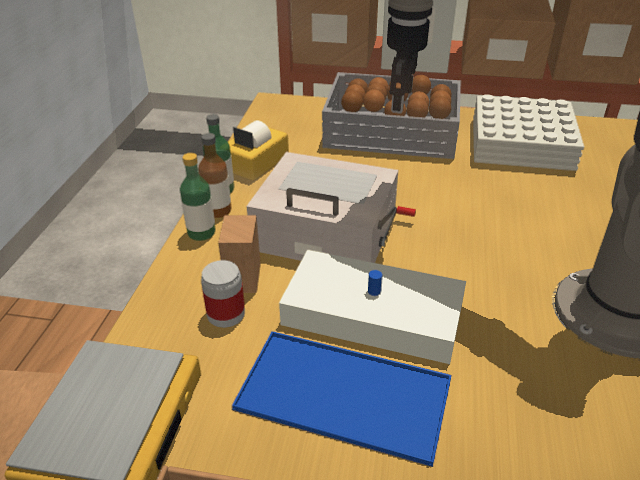

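View pics/t22.png

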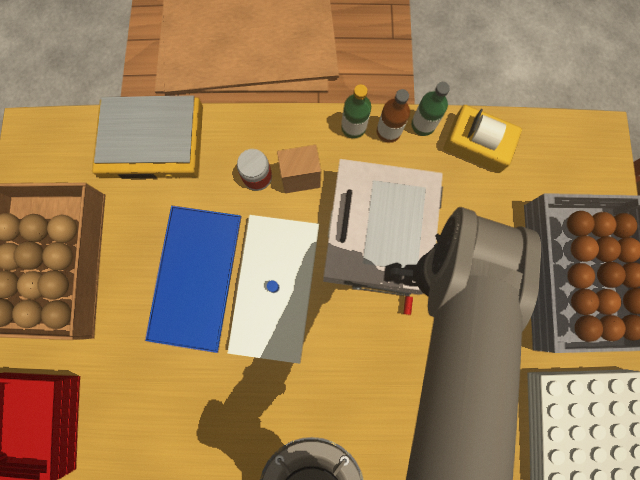

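```bash
python3 - <<'E'
import cv2,numpy as np
a=cv2.imread('pics/side0.png');b=cv2.imread('pics/s22.png')
A=cv2.resize(a[140:280,235:425],None,fx=4,fy=4,interpolation=cv2.INTER_CUBIC)[:,:];B=cv2.resize(b[140:280,235:425],None,fx=4,fy=4,interpolation=cv2.INTER_CUBIC)
v=np.vstack([A[:300],B[:300]]);cv2.imwrite('pics/cmp.png',v)
d=cv2.absdiff(a,b)[140:280,235:425];cv2.imwrite('pics/cmpd.png',cv2.resize(d,None,fx=4,fy=4))
E
```

```text
(no output)
```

View pics/cmp.png

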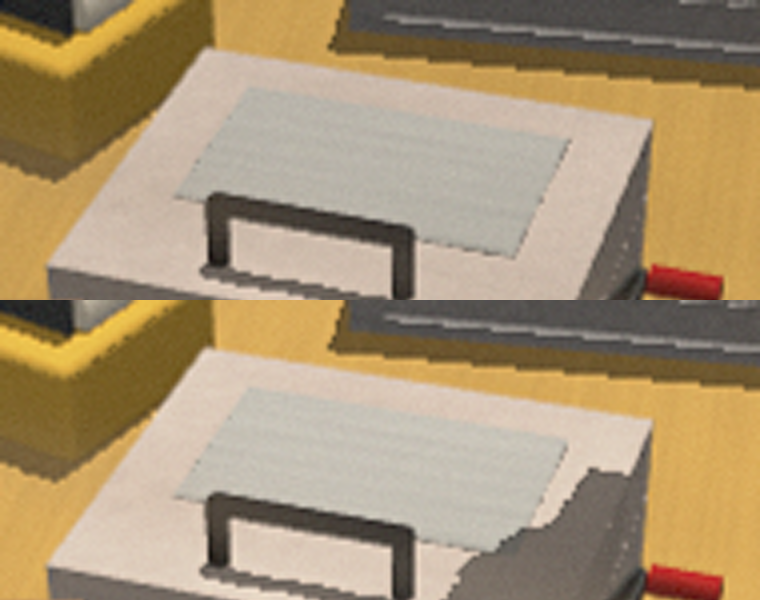

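View pics/cmpd.png

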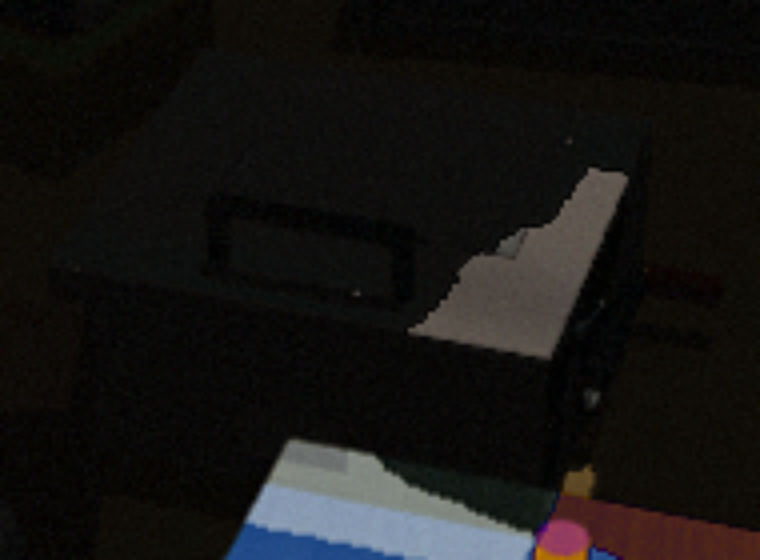

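```bash
python3 - <<'E'
from h import *
print(r.hand_in()); print(r.get_obs()['clock'])
E
```

```text
the job is handed in; nothing more can be done
None
the job is handed in; nothing more can be done
```

I finished the whole job and handed it in at about 48 s of the 210 s allowed; the hand-in gives no verdict.

**What I did**
- **Lid and stay:** I raised the lid by its handle and pushed the stay's knob forward to its stop. The knob's measured position was past the straight line, so I took the stay as locked.
- **Hood:** I lifted it off the tray and set it on the bench between the tray and the chest.
- **Jars:** There were two red-capped jars on the tray. Both now stand in the middle lane, at about x = -4 mm and -74 mm. The nearer jar was too close for a leaning grasp, so I first moved it along the tray and then picked it up again.
- **Closing:** I pushed the knob back to break the knee and lowered the lid shut while holding the handle throughout.

**Last checks**
- **Lid:** In the side view, the lid, handle and stay knob match the starting picture with no visible difference.
- **Hood:** Its knob measured 76–80 mm above the bench, about 0.20 m from the middle of the tray, and it looks flat.
- **Jars:** Both jars and the three stock jars were upright in their lanes in the last open-lid pictures. I could not check them after the lid was shut.
- **Can and carton:** Their last position estimates differ from the first by about 8 mm and 17 mm. I take this as detection noise, since I never touched them and their pictures look unchanged.
- **Robot:** It stood clear of everything at hand-in.

**What disagreed**
- **Fingertips:** They sit about 40 mm short of the reported tool point. My first grasp on the handle closed on air because of this, and I allowed for it from then on.
- **Stay knob:** The network's position for it after closing disagreed with its starting estimate, but the direct picture comparison showed no change.

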